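# Finish up at the power strop

### The arm

A 6-joint arm with a two-finger parallel gripper is mounted at the origin on the work surface. World frame = base frame: x ahead of the robot, y to its left, z up, the work surface at z = 0. Lengths are in m, angles in degrees, forces in N, time in s.
With the tool pointing down it reaches from about 0.35 to 0.725 m from the base axis. Payload 4.3 kg.
Tool frame: the origin (TCP) lies on the centre line of the jaws, within the pads' length; the fingertips stand 8 mm ahead of it and the grasp point (between the pads) lies 11 mm behind it; y points along the fingers, z is the direction in which the jaws open and shut, and the axes are right-handed (so a half turn about y gives the same grasp; the last joint's range is limited). The gripper opens to 85 mm and grips with 20 to 120 N. Pads are 22 mm wide; open, the fingers measure 114 mm over their backs; the gripper's body (76 mm by 85 mm) begins 54 mm behind the grasp point. The pads swing forward as they close: fully open they stand 13 mm farther back than shut.
Start: joints at [-77.768, 21.618, 4.641, 73.018, 0, 83.68], TCP at [0.183, -0.545, 0.239] pointing down, gripper open.
Joint ranges: [-156.06, 156.06], [-48.1, 94.91], [-58.44, 69.94], [-101.28, 121.22], [-78.64, 73.56], [-180, 180]. Speed limits (degrees/s): [147.25, 147.25, 180, 180, 180, 180].

### API

Orientations are given as [roll, pitch, yaw] about the fixed x, y, z axes, in that order (R = Rz(yaw) Ry(pitch) Rx(roll)).
In Python, from station import state, capture, camera_model, close_job gives the robot as it stands.
- The arm moves only by the tool servo_tool, never from a script. Its argument "series" is a list of rows, each an object with "xyz": the shift along the tool's x, y, z in cm, a list of three; "angular": the turn, a rotation vector about the tool's x, y, z in rad, a list of three. In form: [{"xyz": [tx, ty, tz], "angular": [wx, wy, wz]}, ...]. A call has 1 to 20 rows; each row shifts and turns the commanded pose from where the row before left it, along the tool's axes as they then stand; what a row does not reach is not made up. A row lasts 1/10 s, in which the tool goes at most 50 mm and 8.59 degrees, less where a joint would pass 70% of its speed; a pose out of reach is approached as far as the arm can. A call with a gripper value outside its range is refused whole. "gripper" is the closure, from -1 (fully open) to 1 (shut), set as the call begins (left out, the last holds). The fingers move at their own pace and stop on an object; "force" is the grip in N (left out, the last holds). Time passes only in rows, so rows that do not move let the fingers close. It gives the time, the measured TCP pose, the force and the opening at its end, in the units of the state.
- state(): the state, without advancing time (a new reading comes with each control period).
- capture(name): name is "side" or "top" or "wrist"; returns (picture, depth): 420x560x3 uint8, red, green, blue; 420x560 float32, m along the optical axis (not along the pixel's ray), 0 where there is no reading.
- camera_model(name): a dict with "vertical_fov" (degrees; the focal length in pixels is half the picture's height over the tangent of half this angle, whatever the lens; pixels are square), "cx", "cy" (the principal point, pixels), "R" (3x3) and "t" (3): a world point X has camera coordinates R X + t; the wrist camera has in their place "tool_from_camera" (4x4, takes a point from camera to tool coordinates, whose origin is the TCP and whose axes are the tool frame's). Camera axes: x right, y down, z forward; pixel columns grow to the right and rows downward; lengths in m; the calibration is good to about 2 mm. The wrist camera is an equidistant fisheye: a pixel r from the principal point sees the ray r / f radians off the axis. A picture is of the moment at which its call begins: read the wrist's pose just before it. camera_model takes no time and is no camera call.
- close_job(): hands the job in, once; it reports no verdict.
The state is a dict: "t": time; "q": joint angles; "qvel": joint speeds; "tau": joint torques, N m; "ee_pos": TCP position; "ee_rot": TCP orientation; "ft_force": force on the tool from outside, world axes, zero at the start; "moment": the same for the moment, N m; "gripper_width": opening from 0.0 (shut) to 1.0 (fully open).
Only numpy, scipy, OpenCV 4.12 (cv2) and the standard library are available. Lean on these libraries where they do the work, as an engineer would, in place of code of your own. Each camera call takes 0.05 s, during which the arm holds its last target.

### The job

Sharpening is over. First turn the power strop's speed dial back to its standby mark (the long tick with the brass stud); then stand every wooden-handled carving tool that lies on the bench upright in the pocketed holder, handle down and right to the bottom, blade up, leaving the other things on the bench where they are.

Things in the scene. Friction and masses are not known exactly. Their poses are not given: they have to be found in the camera images.
- chisel: carving tool with a flat straight blade 14 mm wide, 180 mm long overall; octagonal wooden handle 105 mm long, 22 mm across flats; 70 g, balanced near its origin. Origin on the long axis, 80 mm from the butt, 25 mm short of the handle's blade end; x axis runs from handle to blade. At first lies on the bench (axis 11 mm up); may be absent
- gouge: carving tool with a curved blade 10 mm wide, 175 mm long overall; octagonal wooden handle 105 mm long, 22 mm across flats; 70 g, balanced near its origin. Origin on the long axis, 80 mm from the butt, 25 mm short of the handle's blade end; x axis runs from handle to blade. At first lies on the bench (axis 11 mm up); may be absent
- skew: carving tool with a slanted-end blade 16 mm wide, 175 mm long overall; octagonal wooden handle 105 mm long, 22 mm across flats; 70 g, balanced near its origin. Origin on the long axis, 80 mm from the butt, 25 mm short of the handle's blade end; x axis runs from handle to blade. At first lies on the bench (axis 11 mm up); may be absent
- veiner: carving tool with a V blade 8 mm wide, 170 mm long overall; octagonal wooden handle 105 mm long, 22 mm across flats; 70 g, balanced near its origin. Origin on the long axis, 80 mm from the butt, 25 mm short of the handle's blade end; x axis runs from handle to blade. At first lies on the bench (axis 11 mm up); may be absent
- awl: carving awl with a round pointed blade 6 mm thick, 170 mm long overall; octagonal wooden handle 105 mm long, 22 mm across flats; 70 g, balanced near its origin. Origin on the long axis, 80 mm from the butt, 25 mm short of the handle's blade end; x axis runs from handle to blade. At first lies on the bench (axis 11 mm up); may be absent
- knife: slim carving tool with a slanted-end blade 11 mm wide, 172 mm long overall; octagonal wooden handle 105 mm long, 22 mm across flats; 70 g, balanced near its origin. Origin on the long axis, 80 mm from the butt, 25 mm short of the handle's blade end; x axis runs from handle to blade. At first lies on the bench (axis 11 mm up); may be absent
- holder: fixed plywood tool holder with a row of six open-topped pockets, 54 x 281 mm and 75 mm high; origin at the centre of its underside, z up, y along the row; walls and dividers 5 mm thick, floor 5 mm thick, each pocket 44 mm along x and 41 mm along y
- pocket0 (a point): centre of the mouth of pocket 0 of the holder (75 mm above the bench); pocket floor 70 mm below
- pocket1 (a point): centre of the mouth of pocket 1 of the holder (75 mm above the bench); pocket floor 70 mm below
- pocket2 (a point): centre of the mouth of pocket 2 of the holder (75 mm above the bench); pocket floor 70 mm below
- pocket3 (a point): centre of the mouth of pocket 3 of the holder (75 mm above the bench); pocket floor 70 mm below
- pocket4 (a point): centre of the mouth of pocket 4 of the holder (75 mm above the bench); pocket floor 70 mm below
- pocket5 (a point): centre of the mouth of pocket 5 of the holder (75 mm above the bench); pocket floor 70 mm below
- dial (a joint): angle of the power strop's speed dial, rad, grows clockwise seen from above, 0 to 6.28; the pointer is the white line on one end of its grip; at 0 it points along -x of the strop's frame (towards the robot) and the standby mark is at 1.047 rad (60 degrees clockwise from there)
- dial_grip (a point): point on the dial's vertical axis at the height to grip; turns with the dial. The dial is a black disc of 48 mm diameter with a raised bar grip on it, 46 mm long, 14 mm thick, 32 mm high, whose top is 7 mm above this point; the bar lies along this point's x axis and the pointer line is at its -x end
- strop: fixed power strop (grey machine, leather wheel, low console 150 x 160 mm and 55 mm high with the dial at its centre); origin under the console's centre at bench level, x axis pointing to the motor, whose housing begins 85 mm from the dial's axis and rises 180 mm
- standby_mark (a point): the standby mark on the dial's scale: the one long thick tick, with a brass stud at its outer end; point on the tick, 50 mm from the dial's axis
- tape: tape measure, white, 62 x 30 x 60 mm; a bystander to be left where it is; origin at the centre of its underside
- stone: sharpening stone, 150 x 50 x 25 mm; a bystander to be left where it is; origin at the centre of its underside
- wrench: steel wrench lying flat, 190 mm long; a bystander to be left where it is; origin at the centre of its underside
- tin: round tin, 60 mm diameter, 50 mm high; a bystander to be left where it is; origin at the centre of its underside
- offcut: dark wood offcut, 80 x 45 x 20 mm; a bystander to be left where it is; origin at the centre of its underside
Mind the look-alikes: they are no part of the job. Leave any black or purple look-alike of the skew alone.

How it is judged (in metres and radians):
On the way, in this order (a step that is already met when the one before it is completed fails the run):
1. the dial stands at the standby mark (value of joint dial between 0.907 and 1.187 rad), for 0.3 s.
2. all the carving tools stand in the holder (angle between each of chisel, gouge, skew, veiner, awl, knife's own x axis and vertical below 0.55 rad and x of chisel in the frame of holder between -0.03 and 0.03 m and y of chisel in the frame of holder between -0.15 and 0.15 m and z of each of chisel, gouge, skew, veiner, awl, knife in the frame of holder below 0.1 m and x of gouge in the frame of holder between -0.03 and 0.03 m and y of gouge in the frame of holder between -0.15 and 0.15 m and x of skew in the frame of holder between -0.03 and 0.03 m and y of skew in the frame of holder between -0.15 and 0.15 m and x of veiner in the frame of holder between -0.03 and 0.03 m and y of veiner in the frame of holder between -0.15 and 0.15 m and x of awl in the frame of holder between -0.03 and 0.03 m and y of awl in the frame of holder between -0.15 and 0.15 m and x of knife in the frame of holder between -0.03 and 0.03 m and y of knife in the frame of holder between -0.15 and 0.15 m), for 0.3 s.
At the end, for the whole second after the job is handed in: the dial's pointer is within 0.14 rad (8 degrees) of the standby mark, and every carving tool present stands at rest in a pocket of the holder, blade up, within 0.55 rad (31 degrees) of vertical, its butt at the bottom (origin less than 100 mm above the bench) (all of step 1 and all of step 2 and linear speed of each of chisel, gouge, skew, veiner, awl, knife below 0.05 m/s); the robot touches nothing.
It fails at once if a bystander (tape, stone, wrench, tin, offcut) is shifted by more than 5 cm (distance of any of tape, stone, wrench, tin, offcut from where it was at the start of the episode above 0.05 m).
Of chisel, gouge, skew, veiner, awl, knife only 4 to 6 are there at a start; the rules pass over those that are not, and their reading is None.
At some moment in a run one of chisel, gouge, skew, veiner, awl, knife may be knocked a few centimetres aside while the robot is not near it.
Once in a run the grip may slacken for a moment while it holds something.
It also fails if it takes over 210 s, if anything falls off the work surface, if the arm or the gripper's body presses on something with over 40 N, if the wrist force passes 120 N, or if a joint passes its speed limit or range.

## Working session

There is one attempt and no reset: what is moved stays moved. The work goes in short steps, Python scripts to look and compute and a tool call to move; the robot and the scene stay as the last step left them, time stands still between calls to the robot, and variables do not carry over. Pictures are saved under pics/ and viewed, and the job is handed in when it is done.

Besides the shell and the picture viewer there is one more tool, called after ">>>" as name([rows], argument=value, ...), one row to a line, values as JSON. servo_tool: Moves the arm, as the interface text tells. Its arguments: {"type":"object","properties":{"series":{"type":"array","items":{"type":"object","properties":{"xyz":{"type":"array","items":{"type":"number"}},"angular":{"type":"array","items":{"type":"number"}}}}},"gripper":{"type":"number"},"force":{"type":"number"}},"required":["series"]}

```bash
ls; mkdir -p pics; python3 - <<'E'
from station import *
import cv2,numpy as np
s=state();print(s)
for n in("top","side","wrist"):
    p,d=capture(n);cv2.imwrite(f"pics/{n}0.png",p[:,:,::-1]);np.save(f"pics/{n}0.npy",d);print(n,camera_model(n))
E
```

```text
pics
{'t': 0.0, 'q': array([-7.77668315e+01,  2.16606988e+01,  4.56320567e+00,  7.30168354e+01,
        6.32025815e-04,  8.36789504e+01]), 'qvel': array([ 0.06079593, -0.01706075,  0.01740791,  0.07632646, -0.11832224,
        0.10558807]), 'tau': array([ 5.77508818e-04, -4.63597798e+01,  2.69879168e+01,  2.06171873e-02,
       -3.00269921e-04, -2.18720828e-06]), 'ee_pos': array([ 0.18282925, -0.54450026,  0.23837462]), 'ee_rot': array([-9.01135639e+01,  1.32156814e-02, -1.61445796e+02]), 'ft_force': array([-0.26374622,  0.63053007, -0.55746473]), 'moment': array([-0.01185817, -0.03418292,  0.04364787]), 'gripper_width': 0.9996968885227357}
top {'vertical_fov': 52.91574779762219, 'cx': 278.01210141811043, 'cy': 204.2029069371724, 'R': array([[ 0.00398732, -0.99966069,  0.02574127],
       [-0.99647453, -0.00612916, -0.0836716 ],
       [ 0.08380099, -0.0253169 , -0.99616086]]), 't': array([-0.02453054,  0.52621037,  0.98239228])}
side {'vertical_fov': 54.880303661889165, 'cx': 283.2314404254664, 'cy': 207.8555697073081, 'R': array([[-0.86027321, -0.5094533 ,  0.01968074],
       [-0.25793771,  0.40161235, -0.87873526],
       [ 0.43977055, -0.76102881, -0.47690357]]), 't': array([0.42858925, 0.20583085, 0.83743733])}
wrist {'vertical_fov': 65.70646984690485, 'cx': 284.30521736362795, 'cy': 211.95269271517927, 'tool_from_camera': array([[ 4.18547160e-04,  9.46178602e-01,  3.23644679e-01,
        -8.31973210e-02],
       [-2.49781787e-04, -3.23644598e-01,  9.46178689e-01,
        -1.34670353e-01],
       [ 9.99999881e-01, -4.76860949e-04,  1.00877654e-04,
        -1.09285395e-04],
       [ 0.00000000e+00,  0.00000000e+00,  0.00000000e+00,
         1.00000000e+00]])}
```

View pics/top0.png

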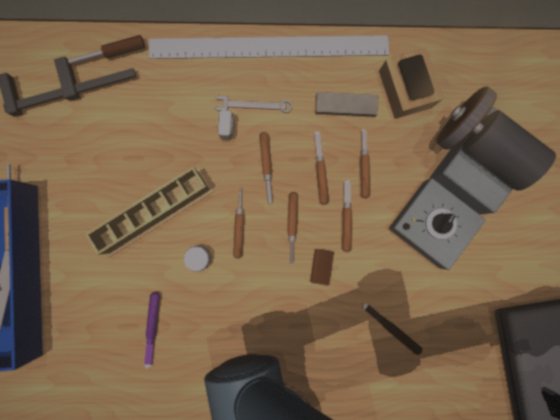

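View pics/side0.png

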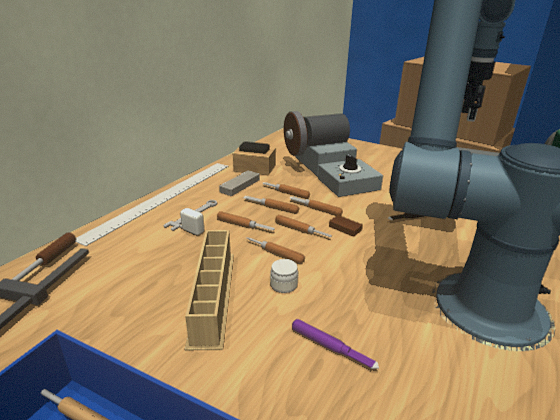

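View pics/wrist0.png

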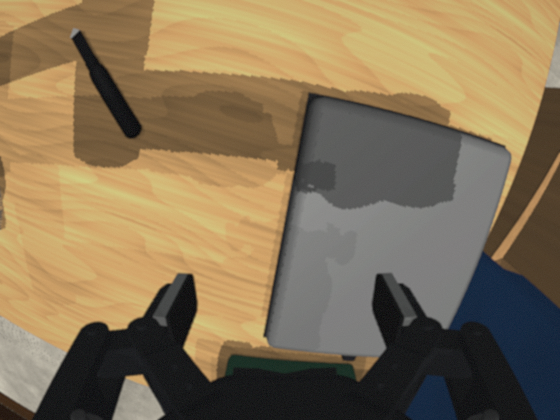

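```bash
cat > h.py <<'E'
import numpy as np, cv2
from station import *
from scipy.spatial.transform import Rotation as Ro
def f_of(m): return 210/np.tan(np.radians(m['vertical_fov']/2))
def px2w(n,u,v,z=None,d=None,depth=None,pose=None):
    m=camera_model(n);f=f_of(m)
    if n=='wrist':
        a=np.array([u-m['cx'],v-m['cy']]);r=np.hypot(*a);th=r/f
        ray=np.array([*(a/max(r,1e-9)*np.sin(th)),np.cos(th)])
        T=m['tool_from_camera'];P,Rt=pose
        o=Rt@T[:3,3]+P; ray=Rt@T[:3,:3]@ray; 
        return o+ray*(z-o[2])/ray[2]
    ray=np.array([(u-m['cx'])/f,(v-m['cy'])/f,1.]);R=m['R'];t=m['t']
    if d is not None: return R.T@(ray*d-t)
    o=-R.T@t;ray=R.T@ray
    return o+ray*(z-o[2])/ray[2]
def pose(s=None):
    s=s or state();return s['ee_pos'],Ro.from_euler('xyz',s['ee_rot'],degrees=True).as_matrix()
def crop(p,u0,v0,u1,v1,k,name):
    cv2.imwrite(name,cv2.resize(np.ascontiguousarray(p[v0:v1,u0:u1]),None,fx=k,fy=k,interpolation=cv2.INTER_CUBIC))
def delta(target_p,target_R=None):
    """shift in tool axes cm, rotvec in tool axes"""
    P,R=pose();print('xyz cm',np.round(R.T@(np.array(target_p)-P)*100,2))
    if target_R is not None: print('rot',np.round(Ro.from_matrix(R.T@target_R).as_rotvec(),3))
E
python3 - <<'E'
from h import *
p=cv2.imread('pics/top0.png')
crop(p,220,120,400,270,4,'pics/c1.png');crop(p,385,130,515,270,5,'pics/c2.png');crop(p,80,160,220,260,5,'pics/c3.png')
E
```

```text
(no output)
```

View pics/c1.png

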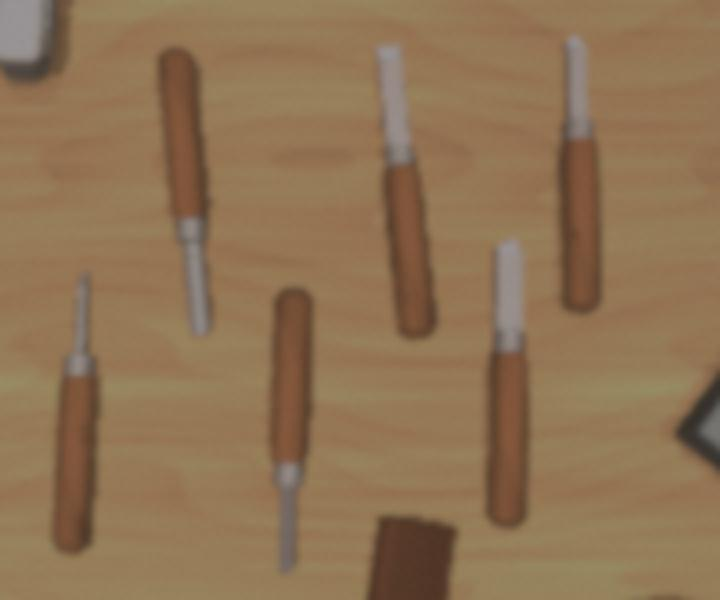

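View pics/c2.png

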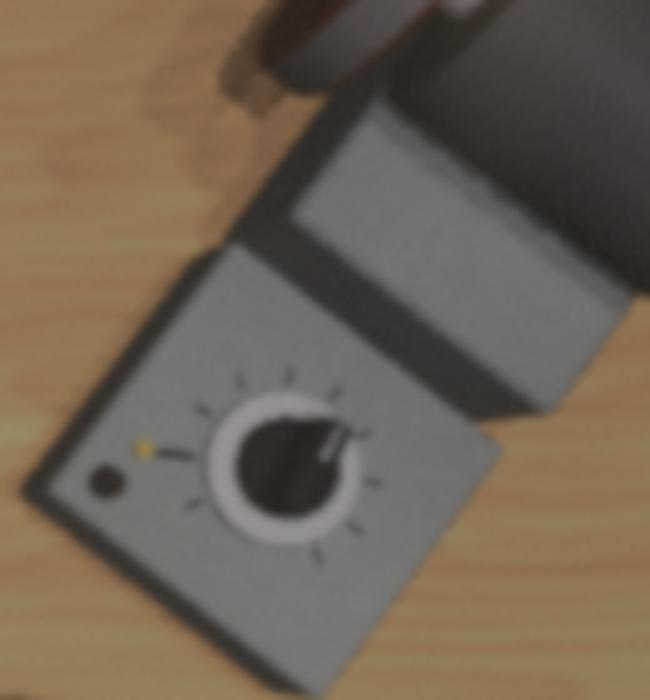

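View pics/c3.png

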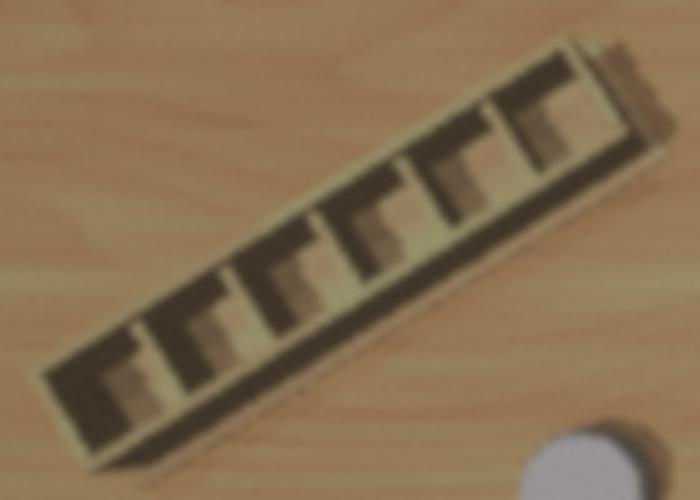

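```bash
python3 - <<'E'
from h import *
T=dict(T1=((176,48),(202,333)),T2=((417,335),(390,47)),T3=((581,310),(575,38)),T4=((70,550),(84,275)),T5=((293,290),(287,572)),T6=((507,525),(510,240)))
for k,(b,t) in T.items():
    B=px2w('top',220+b[0]/4-.4,120+b[1]/4-.4,z=.013);P=px2w('top',220+t[0]/4-.4,120+t[1]/4-.4,z=.011)
    d=(P-B)[:2];L=np.hypot(*d);g=B[:2]+d/L*.08
    print(k,'butt',B[:2].round(3),'tip',P[:2].round(3),'L',L.round(3),'yaw',np.degrees(np.arctan2(d[1],d[0])).round(1),'origin',g.round(3))
D=np.load('pics/top0.npy')
for u,v in((442,223),(452,218),(430,240),(440,223)): print(u,v,D[v,u],px2w('top',u,v,d=D[v,u]).round(4))
print('disc',px2w('top',385+285/5-.4,130+468/5-.4,z=.058).round(4),'stud',px2w('top',385+145/5-.4,130+450/5-.4,z=.056).round(4),'ptr',px2w('top',385+333/5-.4,130+440/5-.4,z=.095).round(4))
for n,c in dict(a=(40,375),b=(92,465),c=(568,40),d=(640,140)).items(): print(n,px2w('top',80+c[0]/5-.4,160+c[1]/5-.4,z=.075).round(4))
for n,c in dict(l=(48,492),d=(320,692),t=(232,245),r=(500,450)).items(): print(n,px2w('top',385+c[0]/5-.4,130+c[1]/5-.4,z=.055).round(4))
E
```

```text
T1 butt [0.704 0.014] tip [ 0.53  -0.003] L 0.175 yaw -174.5 origin [0.625 0.006]
T2 butt [ 0.53  -0.133] tip [ 0.707 -0.117] L 0.178 yaw 5.0 origin [ 0.61  -0.126]
T3 butt [ 0.546 -0.232] tip [ 0.714 -0.231] L 0.168 yaw 0.3 origin [ 0.626 -0.232]
T4 butt [0.401 0.074] tip [0.565 0.068] L 0.165 yaw -2.2 origin [0.481 0.071]
T5 butt [ 0.557 -0.058] tip [ 0.388 -0.054] L 0.169 yaw 178.9 origin [ 0.477 -0.056]
T6 butt [ 0.416 -0.186] tip [ 0.588 -0.19 ] L 0.172 yaw -1.3 origin [ 0.496 -0.188]
442 223 0.95087796 [ 0.4811 -0.3902  0.082 ]
452 218 0.9347147 [ 0.4915 -0.4055  0.0995]
430 240 0.97553074 [ 0.4428 -0.3729  0.0536]
440 223 0.96559125 [ 0.4817 -0.3917  0.0673]
disc [ 0.4816 -0.3993  0.058 ] stud [ 0.4897 -0.3349  0.056 ] ptr [ 0.4927 -0.4058  0.095 ]
a [0.4517 0.4014 0.075 ]
b [0.4121 0.377  0.075 ]
c [0.6038 0.1716 0.075 ]
d [0.5585 0.1384 0.075 ]
l [ 0.4701 -0.2896  0.055 ]
d [ 0.3789 -0.4138  0.055 ]
t [ 0.5858 -0.3785  0.055 ]
r [ 0.4906 -0.5018  0.055 ]
```

>>> servo_tool([
  {"xyz": [-2, 0, -0.3]},
  {"xyz": [-4, 0, -0.55]},
  {"xyz": [-4, 0, -0.55]},
  {"xyz": [-4, 0, -0.55]},
  {"xyz": [-4, 0, -0.55]},
  {"xyz": [-4, 0, -0.55]},
  {"xyz": [-4, 0, -0.55]},
  {"xyz": [-4, 0, -0.55], "angular": [0, -0.14, 0]},
  {"xyz": [-3, 0, -0.4], "angular": [0, 0, 0]},
  {"angular": [0, -0.14, 0]},
  {"angular": [0, -0.14, 0]},
  {"angular": [0, -0.14, 0]},
  {"angular": [0, -0.14, 0]},
  {"angular": [0, -0.14, 0]},
  {"angular": [0, -0.14, 0]},
  {"angular": [0, -0.14, 0]},
  {"angular": [0, -0.14, 0]},
  {"angular": [0, -0.14, 0]},
  {"angular": [0, -0.14, 0]},
  {"xyz": [0, 0, 0]},
], gripper=-1)

```text
validation failed for argument at $.se...
```

```bash
python3 - <<'E'
from h import *
s=state();P,R=pose(s);print(s['t'],P,s['ee_rot'],s['q'].round(1))
p,d=capture('wrist');p=np.ascontiguousarray(p[:,:,::-1]);cv2.imwrite('pics/w1.png',p)
E
```

```text
0.15 [ 0.18287397 -0.54464767  0.23856092] [-9.00890234e+01  1.01340336e-02 -1.61444965e+02] [-77.8  21.7   4.6  73.    0.   83.7]
```

View pics/w1.png

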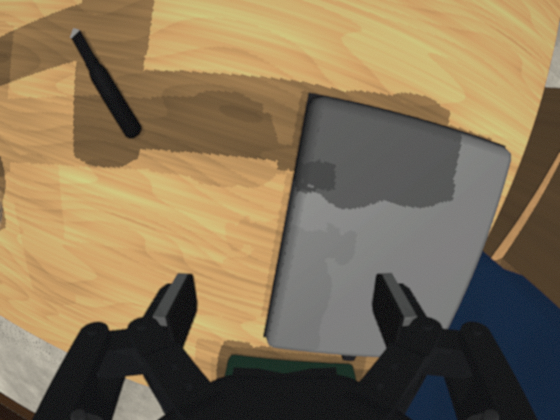

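>>> servo_tool([
  {"xyz": [-2, 0, -0.3], "angular": [0, 0, 0]},
  {"xyz": [-4, 0, -0.55], "angular": [0, 0, 0]},
  {"xyz": [-4, 0, -0.55], "angular": [0, 0, 0]},
  {"xyz": [-4, 0, -0.55], "angular": [0, 0, 0]},
  {"xyz": [-4, 0, -0.55], "angular": [0, 0, 0]},
  {"xyz": [-4, 0, -0.55], "angular": [0, 0, 0]},
  {"xyz": [-4, 0, -0.55], "angular": [0, 0, 0]},
  {"xyz": [-4, 0, -0.55], "angular": [0, 0, 0]},
  {"xyz": [-3, 0, -0.4], "angular": [0, 0, 0]},
  {"xyz": [0, 0, 0], "angular": [0, -0.14, 0]},
  {"xyz": [0, 0, 0], "angular": [0, -0.14, 0]},
  {"xyz": [0, 0, 0], "angular": [0, -0.14, 0]},
  {"xyz": [0, 0, 0], "angular": [0, -0.14, 0]},
  {"xyz": [0, 0, 0], "angular": [0, -0.14, 0]},
  {"xyz": [0, 0, 0], "angular": [0, -0.14, 0]},
  {"xyz": [0, 0, 0], "angular": [0, -0.14, 0]},
  {"xyz": [0, 0, 0], "angular": [0, -0.14, 0]},
  {"xyz": [0, 0, 0], "angular": [0, -0.14, 0]},
  {"xyz": [0, 0, 0], "angular": [0, -0.14, 0]},
  {"xyz": [0, 0, 0], "angular": [0, -0.14, 0]},
], gripper=-1)

```text
t: 2.2
ee_pos: [0.4812, -0.3969, 0.239]
ee_rot: [-90.0, 0.0, -72.9]
ft_force: [-0.5, 0.4, -0.7]
gripper_width: 0.999
```

```bash
python3 - <<'E'
from h import *
s=state();P,R=pose(s);print(s['t'],P,s['ee_rot'],s['q'].round(1))
p,d=capture('wrist');p=np.ascontiguousarray(p[:,:,::-1]);cv2.imwrite('pics/w2.png',p)
E
```

```text
2.2 [ 0.48121497 -0.39689064  0.23897171] [-9.00181454e+01  2.86520509e-02 -7.28825595e+01] [-45.3  27.6  13.8  76.2  -0.   27.5]
```

View pics/w2.png

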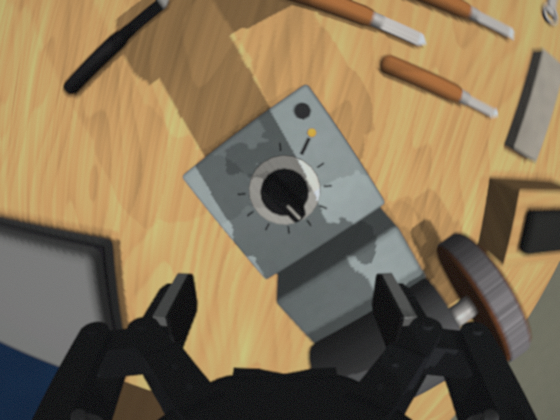

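```bash
python3 - <<'E'
from h import *
p=cv2.imread('pics/w2.png');crop(p,225,110,345,250,5,'pics/w2c.png')
E
```

```text
(no output)
```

View pics/w2c.png

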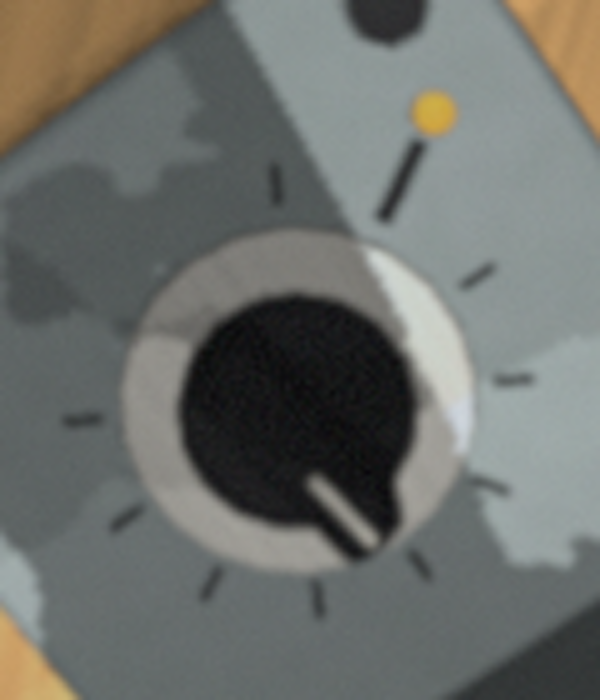

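```bash
python3 - <<'E'
from h import *
P,R=pose(state())
w=lambda u,v,z:px2w('wrist',225+u/5-.4,110+v/5-.4,z=z,pose=(P,R))
a,b=w(312,478,.1),w(375,545,.1);st=w(434,113,.056);tk=w(384,218,.056)
ring=[w(298,400,.055)]
c=w(297,398,.056);print(a,b,np.degrees(np.arctan2(*(b-a)[[1,0]])));print('stud',st,'c',c,np.degrees(np.arctan2(*(st-c)[[1,0]])),np.degrees(np.arctan2(*(tk-c)[[1,0]])),np.degrees(np.arctan2(*(b-c)[[1,0]])),'r',np.hypot(*(b-c)[:2]))
E
```

```text
[ 0.48430883 -0.39985098  0.1       ] [ 0.49887259 -0.40851265  0.1       ] -30.741691509799885
stud [ 0.48916244 -0.33482871  0.056     ] c [ 0.48085752 -0.39784562  0.056     ] 82.49232399498904 82.33120299584473 -30.6304784084144 r 0.02093629345227665
```

>>> servo_tool([
  {"xyz": [0.1, 0, 0], "angular": [0, -0.123, 0]},
  {"xyz": [0, 0, 0], "angular": [0, -0.123, 0]},
  {"xyz": [0, 0, 0], "angular": [0, -0.123, 0]},
  {"xyz": [0, 0, 0], "angular": [0, -0.123, 0]},
  {"xyz": [0, 0, 0], "angular": [0, -0.123, 0]},
  {"xyz": [0, 0, 0], "angular": [0, -0.121, 0]},
  {"xyz": [0, 2.6, 0], "angular": [0, 0, 0]},
  {"xyz": [0, 2.6, 0], "angular": [0, 0, 0]},
  {"xyz": [0, 2.6, 0], "angular": [0, 0, 0]},
  {"xyz": [0, 2.6, 0], "angular": [0, 0, 0]},
  {"xyz": [0, 2.6, 0], "angular": [0, 0, 0]},
  {"xyz": [0, 2.6, 0], "angular": [0, 0, 0]},
  {"xyz": [0, 0, 0], "angular": [0, 0, 0]},
  {"xyz": [0, 0, 0], "angular": [0, 0, 0]},
], gripper=-1)

```text
t: 3.65
ee_pos: [0.4812, -0.3976, 0.0832]
ee_rot: [-90.0, 0.1, -31.1]
ft_force: [-0.4, -0.3, 0.3]
gripper_width: 0.999
```

>>> servo_tool([
  {"xyz": [0, 0, 0], "angular": [0, 0, 0]},
  {"xyz": [0, 0, 0], "angular": [0, 0, 0]},
  {"xyz": [0, 0, 0], "angular": [0, 0, 0]},
  {"xyz": [0, 0, 0], "angular": [0, 0, 0]},
  {"xyz": [0, 0, 0], "angular": [0, 0, 0]},
  {"xyz": [0, 0, 0], "angular": [0, 0, 0]},
  {"xyz": [0, 0, 0], "angular": [0, 0, 0]},
  {"xyz": [0, 0, 0], "angular": [0, 0, 0]},
], gripper=1, force=50)

```text
t: 4.45
ee_pos: [0.4817, -0.3984, 0.084]
ee_rot: [-90.0, -0.0, -31.1]
ft_force: [-2.2, 0.1, 5.2]
gripper_width: 0.152
```

```bash
python3 - <<'E'
from h import *
s=state();P,R=pose(s);print(s)
p,d=capture('wrist');p=np.ascontiguousarray(p[:,:,::-1]);cv2.imwrite('pics/w3.png',p)
E
```

```text
{'t': 4.45, 'q': array([-4.53911422e+01,  3.20237472e+01, -2.43457687e+00,  5.54822393e+01,
       -3.14190142e-02, -1.43378197e+01]), 'qvel': array([-0.0365712 , -0.0820078 , -0.00171377,  0.04678777,  0.12691585,
       -0.08911357]), 'tau': array([ 8.41992069e-01, -4.95412838e+01,  2.35987329e+01, -4.98909708e-01,
        4.10392899e-01, -2.72323459e-02]), 'ee_pos': array([ 0.48171196, -0.39843351,  0.08395368]), 'ee_rot': array([-9.00451592e+01, -4.98047273e-02, -3.10533192e+01]), 'ft_force': array([-2.21872265,  0.12910167,  5.21115343]), 'moment': array([-0.00923424,  0.3461666 ,  0.06374337]), 'gripper_width': 0.15174347195201118}
```

View pics/w3.png

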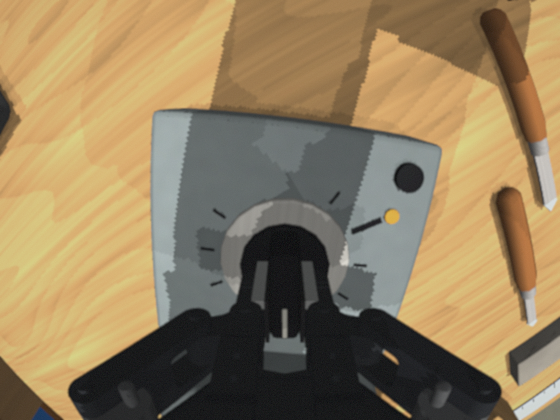

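>>> servo_tool([
  {"xyz": [0, 0, 0], "angular": [0, -0.11, 0]},
  {"xyz": [0, 0, 0], "angular": [0, -0.11, 0]},
  {"xyz": [0, 0, 0], "angular": [0, -0.11, 0]},
  {"xyz": [0, 0, 0], "angular": [0, -0.11, 0]},
  {"xyz": [0, 0, 0], "angular": [0, -0.11, 0]},
  {"xyz": [0, 0, 0], "angular": [0, -0.11, 0]},
  {"xyz": [0, 0, 0], "angular": [0, -0.11, 0]},
  {"xyz": [0, 0, 0], "angular": [0, -0.11, 0]},
  {"xyz": [0, 0, 0], "angular": [0, -0.11, 0]},
  {"xyz": [0, 0, 0], "angular": [0, -0.11, 0]},
  {"xyz": [0, 0, 0], "angular": [0, -0.11, 0]},
  {"xyz": [0, 0, 0], "angular": [0, -0.11, 0]},
  {"xyz": [0, 0, 0], "angular": [0, -0.11, 0]},
  {"xyz": [0, 0, 0], "angular": [0, -0.11, 0]},
  {"xyz": [0, 0, 0], "angular": [0, -0.11, 0]},
  {"xyz": [0, 0, 0], "angular": [0, -0.11, 0]},
  {"xyz": [0, 0, 0], "angular": [0, -0.11, 0]},
  {"xyz": [0, 0, 0], "angular": [0, -0.11, 0]},
  {"xyz": [0, 0, 0], "angular": [0, 0, 0]},
  {"xyz": [0, 0, 0], "angular": [0, 0, 0]},
])

```text
t: 6.5
ee_pos: [0.4814, -0.3979, 0.0839]
ee_rot: [-90.0, 0.0, 82.4]
ft_force: [-2.7, 1.1, 6.1]
gripper_width: 0.149
```

```bash
python3 - <<'E'
from h import *
s=state();P,R=pose(s);print(s['ee_rot'],s['gripper_width'])
p,d=capture('wrist');p=np.ascontiguousarray(p[:,:,::-1]);cv2.imwrite('pics/w4.png',p)
E
```

```text
[-8.99883062e+01  1.54380337e-02  8.24097034e+01] 0.14940733449841462
```

View pics/w4.png

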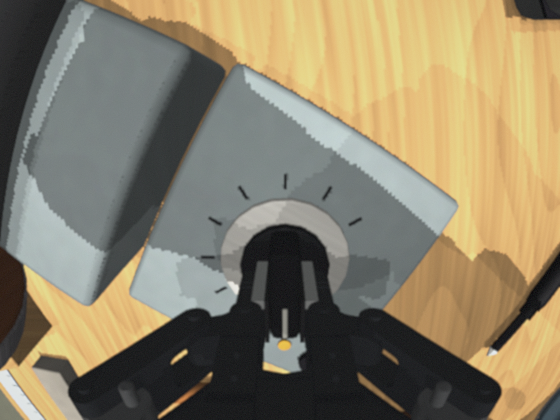

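Pointer (285,322) lines up with the brass stud (285,345). Release, rise and check.

>>> servo_tool([
  {"xyz": [0, 0, 0], "angular": [0, 0, 0]},
  {"xyz": [0, 0, 0], "angular": [0, 0, 0]},
  {"xyz": [0, 0, 0], "angular": [0, 0, 0]},
  {"xyz": [0, 0, 0], "angular": [0, 0, 0]},
  {"xyz": [0, 0, 0], "angular": [0, 0, 0]},
  {"xyz": [0, -3, 0], "angular": [0, 0, 0]},
  {"xyz": [0, -4, 0], "angular": [0, 0, 0]},
  {"xyz": [0, -4, 0], "angular": [0, 0, 0]},
  {"xyz": [0, -4, 0], "angular": [0, 0, 0]},
  {"xyz": [0, -1, 0], "angular": [0, 0, 0]},
  {"xyz": [0, 0, 0], "angular": [0, 0, 0]},
], gripper=-1)

```text
t: 7.65
ee_pos: [0.4827, -0.399, 0.2456]
ee_rot: [-90.2, 0.2, 82.4]
ft_force: [0.2, -0.2, -0.1]
gripper_width: 1.004
```

```bash
python3 - <<'E'
from h import *
s=state();P,R=pose(s);print(s['ee_pos'],s['ee_rot'],s['q'])
p,d=capture('wrist');p=np.ascontiguousarray(p[:,:,::-1]);cv2.imwrite('pics/w5.png',p);crop(p,225,110,345,250,5,'pics/w5c.png')
E
```

```text
[ 0.48270677 -0.39904539  0.2456294 ] [-90.22728996   0.17638155  82.40353366] [-4.53807270e+01  2.76148835e+01  1.47575449e+01  7.68549620e+01
 -1.39228213e-04 -1.27784611e+02]
```

View pics/w5c.png

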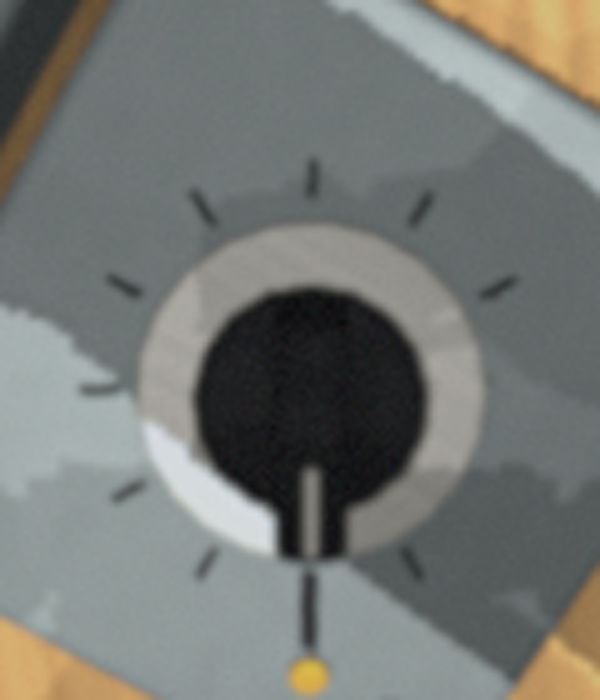

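>>> servo_tool([
  {"xyz": [2, -0.8, 0.2], "angular": [0, 0, 0]},
  {"xyz": [4, -0.8, 0.4], "angular": [0, 0, 0]},
  {"xyz": [4, -0.8, 0.4], "angular": [0, 0, 0]},
  {"xyz": [4, -0.8, 0.4], "angular": [0, 0, 0]},
  {"xyz": [4, -0.8, 0.4], "angular": [0, 0, 0]},
  {"xyz": [4, -0.8, 0.4], "angular": [0, 0, 0]},
  {"xyz": [4, -0.7, 0.4], "angular": [0, 0, 0]},
  {"xyz": [4, 0, 0.4], "angular": [0, 0, 0]},
  {"xyz": [4, 0, 0.4], "angular": [0, 0, 0]},
  {"xyz": [4, 0, 0.4], "angular": [0, 0, 0]},
  {"xyz": [4, 0, 0.4], "angular": [0, 0, 0]},
  {"xyz": [4, 0, 0.5], "angular": [0, 0, 0]},
  {"xyz": [4, 0, 0.5], "angular": [0, 0, 0]},
  {"xyz": [4, 0, 0.5], "angular": [0, 0, 0]},
  {"xyz": [4, 0, 0.5], "angular": [0, 0, 0]},
  {"xyz": [4, 0, 0.5], "angular": [0, 0, 0]},
  {"xyz": [3.5, 0, 0.4], "angular": [0, 0, 0]},
  {"xyz": [0, 0, 0], "angular": [0, 0.14, 0]},
  {"xyz": [0, 0, 0], "angular": [0, 0.14, 0]},
  {"xyz": [0, 0, 0], "angular": [0, 0.14, 0]},
])

```text
t: 9.7
ee_pos: [0.4956, 0.2614, 0.2962]
ee_rot: [-89.8, 0.2, 58.1]
ft_force: [-0.3, -0.5, -0.0]
gripper_width: 1.003
```

>>> servo_tool([
  {"xyz": [0, 0, 0], "angular": [0, 0.14, 0]},
  {"xyz": [0, 0, 0], "angular": [0, 0.14, 0]},
  {"xyz": [0, 0, 0], "angular": [0, 0.14, 0]},
  {"xyz": [0, 0, 0], "angular": [0, 0.14, 0]},
  {"xyz": [0, 0, 0], "angular": [0, 0.14, 0]},
  {"xyz": [0, 0, 0], "angular": [0, 0.14, 0]},
  {"xyz": [0, 0, 0], "angular": [0, 0.14, 0]},
  {"xyz": [0, 0, 0], "angular": [0, 0.14, 0]},
  {"xyz": [0, 0, 0], "angular": [0, 0.14, 0]},
  {"xyz": [0, 0, 0], "angular": [0, 0.14, 0]},
  {"xyz": [0, 0, 0], "angular": [0, 0.14, 0]},
  {"xyz": [0, 0, 0], "angular": [0, 0.14, 0]},
  {"xyz": [0, 0, 0], "angular": [0, 0.14, 0]},
  {"xyz": [0, 0, 0], "angular": [0, 0.14, 0]},
  {"xyz": [0, 0, 0], "angular": [0, 0.14, 0]},
  {"xyz": [0, 0, 0], "angular": [0, 0.14, 0]},
  {"xyz": [0, 0, 0], "angular": [0, 0.14, 0]},
  {"xyz": [0, 0, 0], "angular": [0, 0.14, 0]},
  {"xyz": [0, 0, 0], "angular": [0, 0.14, 0]},
  {"xyz": [0, 0, 0], "angular": [0, 0.14, 0]},
])

```text
t: 11.7
ee_pos: [0.4958, 0.2608, 0.2963]
ee_rot: [-90.2, -0.1, -102.4]
ft_force: [-0.2, -0.2, -0.2]
gripper_width: 0.996
```

>>> servo_tool([
  {"xyz": [0, 0, 0], "angular": [0, 0.14, 0]},
  {"xyz": [0, 0, 0], "angular": [0, 0.14, 0]},
  {"xyz": [0, 0, 0], "angular": [0, 0.14, 0]},
  {"xyz": [0, 0, 0], "angular": [0, 0.14, 0]},
  {"xyz": [0, 0, 0], "angular": [0, 0.14, 0]},
  {"xyz": [0, 0, 0], "angular": [0, 0.1, 0]},
  {"xyz": [0, 0, 0], "angular": [0, 0, 0]},
])

```text
t: 12.4
ee_pos: [0.496, 0.2608, 0.2966]
ee_rot: [-90.1, -0.2, -147.9]
ft_force: [0.8, -0.6, -0.7]
gripper_width: 0.998
```

```bash
python3 - <<'E'
from h import *
s=state();P,R=pose(s);print(s['t'],s['ee_pos'],s['ee_rot'],s['q']);np.savez('pics/w6.npz',P=P,R=R)
p,d=capture('wrist');p=np.ascontiguousarray(p[:,:,::-1]);cv2.imwrite('pics/w6.png',p)
E
```

```text
12.4 [0.49598674 0.26083864 0.29657346] [ -90.0580073    -0.21418635 -147.87098818] [2.12450524e+01 1.97512124e+01 1.03471066e+01 8.08171806e+01
 1.65211712e-02 1.69116117e+02]
```

View pics/w6.png

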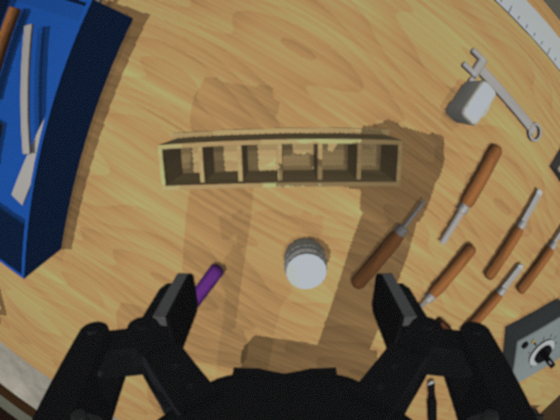

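```bash
python3 - <<'E'
from h import *
p=cv2.imread('pics/w6.png');crop(p,150,115,420,200,2.9,'pics/w6c.png')
E
```

```text
(no output)
```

View pics/w6c.png

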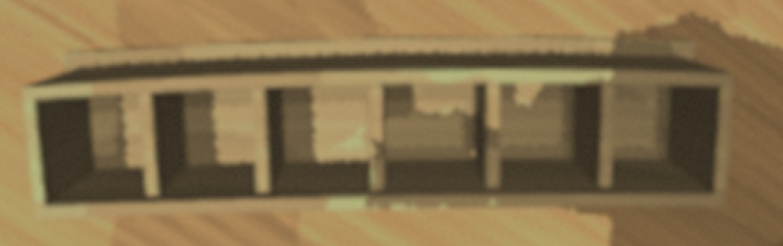

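```bash
python3 - <<'E'
from h import *
k=np.load('pics/w6.npz')
w=lambda u,v,z:px2w('wrist',150+u/2.9-.3,115+v/2.9-.3,z=z,pose=(k['P'],k['R']))[:2]
C=[w(*c,.075) for c in((27,87),(733,73),(724,192),(40,208))]
for c in C:print(c.round(4))
c=np.mean(C,0);y=(C[1]-C[0]+C[2]-C[3]);print('c',c,np.degrees(np.arctan2(y[1],y[0])),[np.hypot(*(C[i]-C[(i+1)%4])).round(4) for i in range(4)])
y/=np.hypot(*y)
for i in range(6): print(i,(c+y*(i-2.5)*.046).round(4))
E
```

```text
[0.455  0.4057]
[0.6076 0.1722]
[0.5667 0.1464]
[0.4134 0.3783]
c [0.51067216 0.27564495] -56.685549803671876 [np.float64(0.2789), np.float64(0.0485), np.float64(0.278), np.float64(0.0499)]
0 [0.4475 0.3717]
1 [0.4728 0.3333]
2 [0.498  0.2949]
3 [0.5233 0.2564]
4 [0.5486 0.218 ]
5 [0.5738 0.1795]
```

>>> servo_tool([
  {"xyz": [0, 0, 0], "angular": [0, 0, 0.143]},
  {"xyz": [0, 0, 0], "angular": [0, 0, 0.143]},
  {"xyz": [0, 0, 0], "angular": [0, 0, 0.143]},
  {"xyz": [0, 0, 0], "angular": [0, 0, 0.143]},
  {"xyz": [0, 0, 0], "angular": [0, 0, 0.143]},
  {"xyz": [0, 0, 0], "angular": [0, 0, 0.143]},
  {"xyz": [0, 0, 0], "angular": [0, 0, 0.143]},
  {"xyz": [0, 0, 0], "angular": [0, 0, 0.143]},
  {"xyz": [0, 0, 0], "angular": [0, 0, 0.143]},
  {"xyz": [0, 0, 0], "angular": [0, 0, 0.143]},
  {"xyz": [0, 0, 0], "angular": [0, 0, 0.14]},
  {"xyz": [0, 0, 0], "angular": [0, 0, 0]},
  {"xyz": [0, 0, 0], "angular": [0, 0, 0]},
], gripper=-0.1)

```text
t: 13.75
ee_pos: [0.5876, 0.2864, 0.4139]
ee_rot: [-92.9, 77.6, -149.2]
ft_force: [-0.4, -0.0, -0.6]
gripper_width: 0.551
```

```bash
python3 - <<'E'
from h import *
s=state();P,R=pose(s);print(s['t'],s['ee_pos'],R.round(3),s['q'],s['gripper_width'])
E
```

```text
13.75 [0.58756958 0.28639324 0.41390494] [[-0.184  0.812  0.554]
 [-0.11   0.544 -0.832]
 [-0.977 -0.214 -0.011]] [  9.57254275  -9.90731941 -58.43618957 -35.01920274  23.64321981
 175.14220327] 0.5514518040363362
```

```bash
cat >> kin.py <<'E'
LO=np.array([-156.06,-48.1,-58.44,-101.28,-78.64,-180]);HI=np.array([156.06,94.91,69.94,121.22,73.56,180])
PAR=np.array([-1e-4,.2596,.4976,2e-4,.3834,.0731,.138,0,.3027,.0633,0])
M=np.array([[0,1,0],[0,0,1],[1,0,0]],float) # columns tool x=ez,y=ex,z=ey
def fkR(q):
    return (Ro.from_euler('z',q[0],degrees=True)*Ro.from_euler('y',q[1]-q[2]+q[3],degrees=True)*Ro.from_euler('z',q[4],degrees=True)*Ro.from_euler('x',q[5],degrees=True)).as_matrix()@M
def ik(pos,R,q0s=None):
    best=None
    for q5 in ((-60,0,60)):
      for q6 in (-150,-75,0,75,150):
        for q4 in (-30,40,90):
          q0=np.array([np.degrees(np.arctan2(pos[1],pos[0])),20,0,q4,q5,q6.__float__()])
          f=lambda q:np.r_[(fk(PAR,q)-pos)*10,Ro.from_matrix(R.T@fkR(q)).as_rotvec()]
          s=least_squares(f,np.clip(q0,LO+.1,HI-.1),bounds=(LO,HI),max_nfev=60)
          if best is None or s.cost<best.cost: best=s
          if best.cost<1e-8: return best.x,best.cost
    return best.x,best.cost
def Rplace(yaw,delta):
    h=np.array([np.cos(np.radians(yaw)),np.sin(np.radians(yaw)),0]);d=np.radians(delta)
    y=h*np.cos(d)-np.array([0,0,np.sin(d)]);mx=h*np.sin(d)+np.array([0,0,np.cos(d)])
    return np.c_[-mx,y,np.cross(-mx,y)]
E
python3 - <<'E'
from kin import *
print(fkR(Q[4][0]).round(3))
c=np.array([.509,.274]);yh=np.array([np.cos(np.radians(-56.7)),np.sin(np.radians(-56.7))])
for i in (0,2,5):
  for yaw in (123,110,95):
    for de in (8,15,20):
      for z in(.10,.2):
        p=np.r_[c+yh*(i-2.5)*.046,z]
        q,co=ik(p,Rplace(yaw,de));print(i,yaw,de,z,q.round(1),'%.1e'%co,'P',(q[1]-q[2]+q[3]).round(1))
E
```

```text
[[-0.184  0.812  0.554]
 [-0.11   0.544 -0.832]
 [-0.977 -0.214 -0.011]]
0 123 8 0.1 [  5.2  68.1  14.8 110.   61.1  14.8] 1.8e-24 P 163.2
0 123 8 0.2 [  5.2  60.1  13.9 117.1  61.1  14.8] 7.9e-24 P 163.2
0 123 15 0.1 [ 5.8 61.1 10.1 98.6 59.2 26.7] 2.6e-18 P 149.6
0 123 15 0.2 [  5.8  53.8  11.3 107.1  59.2  26.7] 5.9e-21 P 149.6
0 123 20 0.1 [ 6.4 56.4  6.8 91.3 57.2 34.4] 2.8e-22 P 140.8
0 123 20 0.2 [  6.4  49.6   9.4 100.7  57.2  34.4] 1.2e-21 P 140.8
0 110 8 0.1 [ 2.6 60.4 -1.7 92.7 70.9 24. ] 3.0e-28 P 154.8
0 110 8 0.2 [  2.6  51.8  -2.  101.   70.9  24. ] 5.6e-29 P 154.8
0 110 15 0.1 [ 3.4 52.1 -7.2 77.6 67.7 40.9] 1.5e-29 P 136.9
0 110 15 0.2 [ 3.4 44.1 -5.3 87.4 67.7 40.9] 7.0e-18 P 136.9
0 110 20 0.1 [  4.1  47.1 -10.4  69.4  64.7  50.3] 8.7e-28 P 126.9
0 110 20 0.2 [ 4.1 39.5 -7.4 80.1 64.7 50.3] 1.9e-27 P 126.9
0 95 8 0.1 [  2.   40.7 -27.1  42.9  73.6  69.1] 9.5e-03 P 110.7
0 95 8 0.2 [  2.   31.5 -24.   55.2  73.6  69.1] 9.5e-03 P 110.7
0 95 15 0.1 [  2.1  37.3 -32.8  30.7  73.6  78.8] 2.1e-04 P 100.8
0 95 15 0.2 [  2.1  27.5 -29.3  43.9  73.6  78.8] 2.1e-04 P 100.8
0
[... 1786 characters left out ...]
5.4 121.2  56.7  17.4] 3.3e-03 P 158.9
5 110 15 0.1 [-13.5  69.   27.6 112.7  53.6  21.3] 5.7e-28 P 154.1
5 110 15 0.2 [-13.5  62.3  28.7 120.4  53.6  21.3] 3.7e-14 P 154.1
5 110 20 0.1 [-13.   64.4  23.7 105.6  52.   27.8] 2.3e-20 P 146.2
5 110 20 0.2 [-13.   58.3  26.3 114.3  52.   27.8] 1.6e-18 P 146.2
5 95 8 0.1 [-17.4  66.2  11.5 105.1  66.3  18.7] 1.2e-21 P 159.7
5 95 8 0.2 [-17.4  58.1  10.9 112.4  66.3  18.7] 3.2e-31 P 159.7
5 95 15 0.1 [-16.7  58.6   6.2  91.7  63.8  33. ] 9.9e-29 P 144.1
5 95 15 0.2 [-16.7  51.3   7.8 100.5  63.8  33. ] 5.0e-29 P 144.1
5 95 20 0.1 [-16.   53.8   2.8  83.6  61.3  41.7] 9.3e-25 P 134.6
5 95 20 0.2 [-16.   46.9   5.6  93.3  61.3  41.7] 2.3e-22 P 134.6
```

```bash
cat >> kin.py <<'E'
def Rpick(psi,delta):
    b=np.array([np.cos(np.radians(psi)),np.sin(np.radians(psi)),0]);d=np.radians(delta)
    y=-np.array([0,0,1])*np.cos(d)-b*np.sin(d)
    mx=b*np.cos(d)-np.array([0,0,1])*np.sin(d)
    return np.c_[-mx,y,np.cross(-mx,y)]
def iknear(pos,R,q0):
    f=lambda q:np.r_[(fk(PAR,q)-pos)*10,Ro.from_matrix(R.T@fkR(q)).as_rotvec()]
    s=least_squares(f,np.clip(q0,LO+.05,HI-.05),bounds=(LO,HI),max_nfev=100);return s.x,s.cost
E
python3 - <<'E'
from kin import *
T=dict(T1=((.704,.014),-174.5),T2=((.53,-.133),5.),T3=((.546,-.232),.3),T4=((.401,.074),-2.2),T5=((.557,-.058),178.9),T6=((.416,-.186),-1.3))
de=20
for k,(b,psi) in T.items():
    p=np.array([b[0]+.09*np.cos(np.radians(psi)),b[1]+.09*np.sin(np.radians(psi)),.013])
    R=Rpick(psi,de);q,c=ik(p,R);print(k,p.round(3),q.round(1),'%.0e'%c)
    for yaw in (100,):
        R2=Rplace(yaw,de);rv=Ro.from_matrix(R.T@R2).as_rotvec();print('  rv',rv.round(3),np.linalg.norm(rv).round(2))
        for X in ((.55,.0,.3),(.55,.1,.3),(.6,-.1,.3)):
            qq=q.copy();out=[]
            for t in np.linspace(0,1,9):
                qq,c=iknear(np.array(X),R@Ro.from_rotvec(rv*t).as_matrix(),qq);out.append((qq.round(0).astype(int).tolist(),'%.0e'%c))
            print('  ',X,'max cost',max(float(o[1]) for o in out),[o[0] for o in out][::4])
E
```

```text
T1 [0.614 0.005 0.013] [ -7.6  23.5 -35.   12.    4.5 -12.4] 6e-20
  rv [0.688 1.475 1.245] 2.05
   (0.55, 0.0, 0.3) max cost 0.003 [[-9, 1, -16, 54, 5, -14], [-20, 33, 24, 101, 24, 9], [-31, 49, 25, 121, 47, 25]]
   (0.55, 0.1, 0.3) max cost 2e-18 [[3, 2, -15, 53, 1, -2], [-10, 30, 19, 95, 26, 19], [-23, 47, 19, 118, 52, 28]]
   (0.6, -0.1, 0.3) max cost 0.03 [[-20, 8, -8, 56, 8, -24], [-26, 47, 50, 115, 21, 3], [-37, 52, 38, 121, 47, 30]]
T2 [ 0.62  -0.125  0.013] [-14.1  54.2  25.1  79.9  -6.4 162. ] 2e-22
  rv [-0.761 -1.632  1.167] 2.15
   (0.55, 0.0, 0.3) max cost 0.003 [[-5, 39, 38, 109, -3, 171], [-23, 25, 11, 90, 29, 106], [-31, 49, 25, 121, 47, 25]]
   (0.55, 0.1, 0.3) max cost 1e-20 [[4, 41, 41, 111, 0, 179], [-13, 21, 6, 82, 31, 117], [-23, 47, 19, 118, 52, 28]]
   (0.6, -0.1, 0.3) max cost 0.03 [[-12, 51, 62, 120, -6, 164], [-29, 37, 31, 101, 28, 99], [-37, 52, 38, 121, 47, 30]]
T3 [ 0.636 -0.232  0.013] [-22.   60.6  38.6  86.6  -7.5 158.9] 5e-19
  rv [-0.797 -1.708  1.124] 2.19
   (0.55, 0.0, 0.3) max cost 0.003 [[-6, 39, 38, 109, -2, 175], [-23, 25, 11, 89, 30, 108], 
[... 945 characters left out ...]
47, 25]]
   (0.55, 0.1, 0.3) max cost 7e-19 [[5, 2, -15, 53, -2, 6], [-10, 29, 18, 94, 26, 23], [-23, 47, 19, 118, 52, 28]]
   (0.6, -0.1, 0.3) max cost 0.03 [[-18, 8, -8, 54, 6, -16], [-26, 46, 47, 113, 21, 7], [-37, 52, 38, 121, 47, 30]]
T6 [ 0.506 -0.188  0.013] [-23.   43.2   2.6  68.1  -7.3 159.5] 1e-19
  rv [-0.809 -1.734  1.109] 2.21
   (0.55, 0.0, 0.3) max cost 0.003 [[-6, 39, 38, 109, -2, 176], [-23, 25, 11, 89, 30, 109], [-31, 49, 25, 121, 47, 25]]
   (0.55, 0.1, 0.3) max cost 0.002 [[2, 40, 40, 110, 3, 180], [-13, 21, 5, 82, 32, 120], [-23, 47, 19, 118, 52, 28]]
   (0.6, -0.1, 0.3) max cost 0.03 [[-13, 52, 64, 121, -4, 169], [-30, 37, 30, 100, 29, 102], [-37, 52, 38, 121, 47, 30]]
```

```bash
cat > plan.py <<'E'
from h import *
import kin
def rotplan(Rt,per=.14,pos=None,q0=None,R0=None):
    """in-place rotation check; returns rv"""
    s=state();P,R=pose(s);R=R if R0 is None else R0;pos=P if pos is None else np.array(pos)
    q=s['q'] if q0 is None else q0
    rv=Ro.from_matrix(R.T@Rt).as_rotvec();n=int(np.ceil(np.linalg.norm(rv)/per));mc=0;dq=0
    for t in np.linspace(0,1,n+1)[0 if pos is not None else 1:]:
        q2,c=kin.iknear(pos,R@Ro.from_rotvec(rv*t).as_matrix(),q)
        if t>0: dq=max(dq,np.abs(q2-q).max())
        q=q2;mc=max(mc,c)
    print('rot total',rv.round(3),'n',n,'per',(rv/n).round(4),'maxcost %.0e'%mc,'maxdq/row',dq.round(1),'qend',q.round(0));return q
def trplan(p1,R=None,p0=None,per=4.,q0=None):
    s=state();P,Rc=pose(s);R=Rc if R is None else R;p0=P if p0 is None else np.array(p0)
    d=R.T@(np.array(p1)-p0)*100;n=int(np.ceil(np.linalg.norm(d)/per));q=s['q'] if q0 is None else q0;mc=0;dq=0
    for t in np.linspace(0,1,n+1):
        q2,c=kin.iknear(p0+(np.array(p1)-p0)*t,R,q)
        if t>0: dq=max(dq,np.abs(q2-q).max())
        q=q2;mc=max(mc,c)
    print('tr total',d.round(2),'n',n,'per',(d/n).round(2),'maxcost %.0e'%mc,'maxdq/row',dq.round(1),'qend',q.round(0));return q
E
python3 - <<'E'
from plan import *
s=state();P,R=pose(s)
Rt=kin.Rpick(6,20)
q=rotplan(Rt)
q=trplan([.491,.071,.15],R=Rt,p0=P,q0=q)
E
```

```text
rot total [ 0.274  0.472 -1.665] n 13 per [ 0.021   0.0363 -0.1281] maxcost 7e-02 maxdq/row 19.1 qend [ 16.  45.  70. 119.  10. 180.]
tr total [ 2.11 28.85 20.41] n 9 per [0.23 3.21 2.27] maxcost 7e-02 maxdq/row 14.6 qend [  2.  33.   5.  82.  -1. 176.]
```

```bash
python3 - <<'E'
from plan import *
s=state();P,R=pose(s)
Rt=kin.Rpick(6,20);rv=Ro.from_matrix(R.T@Rt).as_rotvec()
Rm=R@Ro.from_rotvec(rv*7/13).as_matrix()
q=rotplan(Rm)
q=trplan([.491,.071,.2],R=Rm,p0=P,q0=q)
q=rotplan(Rt,R0=Rm,pos=[.491,.071,.2],q0=q)
E
```

```text
rot total [ 0.147  0.254 -0.896] n 7 per [ 0.021   0.0363 -0.1281] maxcost 4e-04 maxdq/row 18.0 qend [ 17.   9.   7.  63.   7. 180.]
tr total [22.63 10.72 19.69] n 8 per [2.83 1.34 2.46] maxcost 4e-04 maxdq/row 7.4 qend [ -9.  -4. -38.  36.  17. 156.]
rot total [ 0.126  0.218 -0.768] n 6 per [ 0.021   0.0363 -0.1281] maxcost 3e-15 maxdq/row 9.0 qend [  2.  31.  10.  89.  -1. 176.]
```

>>> servo_tool([
  {"xyz": [0, 0, 0], "angular": [0.021, 0.036, -0.128]},
  {"xyz": [0, 0, 0], "angular": [0.021, 0.036, -0.128]},
  {"xyz": [0, 0, 0], "angular": [0.021, 0.036, -0.128]},
  {"xyz": [0, 0, 0], "angular": [0.021, 0.036, -0.128]},
  {"xyz": [0, 0, 0], "angular": [0.021, 0.036, -0.128]},
  {"xyz": [0, 0, 0], "angular": [0.021, 0.036, -0.128]},
  {"xyz": [0, 0, 0], "angular": [0.021, 0.036, -0.128]},
  {"xyz": [2.83, 1.34, 2.46], "angular": [0, 0, 0]},
  {"xyz": [2.83, 1.34, 2.46], "angular": [0, 0, 0]},
  {"xyz": [2.83, 1.34, 2.46], "angular": [0, 0, 0]},
  {"xyz": [2.83, 1.34, 2.46], "angular": [0, 0, 0]},
  {"xyz": [2.83, 1.34, 2.46], "angular": [0, 0, 0]},
  {"xyz": [2.83, 1.34, 2.46], "angular": [0, 0, 0]},
  {"xyz": [2.83, 1.34, 2.46], "angular": [0, 0, 0]},
  {"xyz": [2.83, 1.34, 2.46], "angular": [0, 0, 0]},
  {"xyz": [0, 0, 0], "angular": [0, 0, 0]},
])

```text
t: 15.35
ee_pos: [0.5188, 0.0765, 0.1767]
ee_rot: [-98.2, 30.5, -163.8]
ft_force: [-0.9, 0.1, -1.1]
gripper_width: 0.552
```

```bash
python3 - <<'E'
from plan import *
s=state();P,R=pose(s);print(s['q'],P,s['t'])
Rt=kin.Rpick(6,20)
q=rotplan(Rt)
q=trplan([.491,.071,.2],R=Rt,p0=P,q0=q)
E
```

```text
[-10.61527649  -1.67446009 -42.67418745  24.74239295  20.78967875
 155.41650348] [0.51878946 0.07648079 0.17668194] 15.35
rot total [ 0.151  0.247 -0.865] n 7 per [ 0.0216  0.0352 -0.1236] maxcost 2e-18 maxdq/row 9.3 qend [  2.  35.  14.  88.  -1. 176.]
tr total [ 3.45 -1.23  0.25] n 1 per [ 3.45 -1.23  0.25] maxcost 1e-22 maxdq/row 4.0 qend [  2.  31.  10.  89.  -1. 176.]
```

>>> servo_tool([
  {"xyz": [0, 0, 0], "angular": [0.022, 0.035, -0.124]},
  {"xyz": [0, 0, 0], "angular": [0.022, 0.035, -0.124]},
  {"xyz": [0, 0, 0], "angular": [0.022, 0.035, -0.124]},
  {"xyz": [0, 0, 0], "angular": [0.022, 0.035, -0.124]},
  {"xyz": [0, 0, 0], "angular": [0.022, 0.035, -0.124]},
  {"xyz": [0, 0, 0], "angular": [0.022, 0.035, -0.124]},
  {"xyz": [0, 0, 0], "angular": [0.022, 0.035, -0.124]},
  {"xyz": [3.4, -1.2, 0.2], "angular": [0, 0, 0]},
  {"xyz": [0, 0, 0], "angular": [0, 0, 0]},
  {"xyz": [0, 0, 0], "angular": [0, 0, 0]},
])

```text
t: 16.35
ee_pos: [0.4982, 0.0734, 0.2069]
ee_rot: [-89.6, -19.3, -173.8]
ft_force: [-0.2, -0.3, 0.2]
gripper_width: 0.552
```

```bash
cat > snap.py <<'E'
import sys
from plan import *
n=sys.argv[1];s=state();P,R=pose(s);print('t',s['t'],P.round(4),s['q'].round(1),s['gripper_width'],s['ft_force'].round(1));np.savez(f'pics/{n}.npz',P=P,R=R)
c=sys.argv[2] if len(sys.argv)>2 else 'wrist'
p,d=capture(c);p=np.ascontiguousarray(p[:,:,::-1]);cv2.imwrite(f'pics/{n}.png',p)
E
python3 snap.py a1
```

```text
t 16.35 [0.4982 0.0734 0.2069] [  2.2  31.5  11.7  89.5  -1.7 176.2] 0.552041270201208 [-0.2 -0.3  0.2]
```

View pics/a1.png

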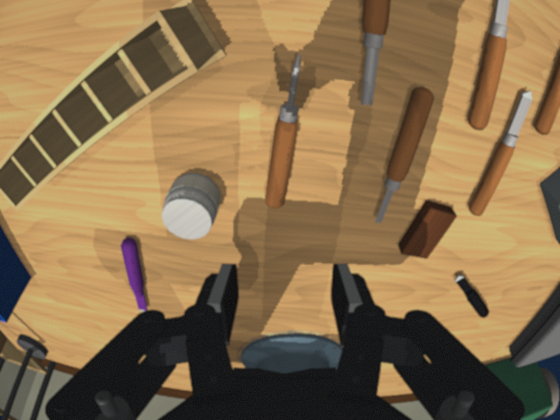

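```bash
cat > meas.py <<'E'
import sys
from plan import *
# meas name butt_u butt_v tip_u tip_v
n=sys.argv[1];k=np.load(f'pics/{n}.npz');v=list(map(float,sys.argv[2:6]))
B=px2w('wrist',v[0],v[1],z=.014,pose=(k['P'],k['R']))[:2];T=px2w('wrist',v[2],v[3],z=.011,pose=(k['P'],k['R']))[:2]
d=T-B;L=np.hypot(*d);u=d/L;print('butt',B.round(4),'tip',T.round(4),'L',L.round(4),'psi',np.degrees(np.arctan2(u[1],u[0])).round(1),'grip90',(B+u*.09).round(4))
E
python3 meas.py a1 275 206 297 54; python3 meas.py a1 420 88 379 220
```

```text
butt [0.3994 0.0719] tip [0.5682 0.0687] L 0.1689 psi -1.1 grip90 [0.4894 0.0702]
butt [ 0.5567 -0.0527] tip [ 0.3895 -0.0557] L 0.1673 psi -179.0 grip90 [ 0.4668 -0.0543]
```

```bash
python3 - <<'E'
from plan import *
trplan([.489,.0705,.0135])
E
```

```text
tr total [-5.46 18.69  0.05] n 5 per [-1.09  3.74  0.01] maxcost 2e-21 maxdq/row 5.3 qend [  2.  39.  -6.  64.  -2. 176.]
```

>>> servo_tool([
  {"xyz": [-1.1, 3.74, 0], "angular": [0, 0, 0]},
  {"xyz": [-1.1, 3.74, 0], "angular": [0, 0, 0]},
  {"xyz": [-1.1, 3.74, 0], "angular": [0, 0, 0]},
  {"xyz": [-1.1, 3.74, 0], "angular": [0, 0, 0]},
  {"xyz": [-0.6, 1.9, 0], "angular": [0, 0, 0]},
  {"xyz": [-0.46, 1.83, 0], "angular": [0, 0, 0]},
  {"xyz": [0, 0, 0], "angular": [0, 0, 0]},
  {"xyz": [0, 0, 0], "angular": [0, 0, 0]},
])

```text
t: 17.2
ee_pos: [0.489, 0.0704, 0.014]
ee_rot: [-89.6, -19.1, -173.9]
ft_force: [-0.3, 0.4, 0.1]
gripper_width: 0.546
```

>>> servo_tool([
  {"xyz": [0, 0, 0], "angular": [0, 0, 0]},
  {"xyz": [0, 0, 0], "angular": [0, 0, 0]},
  {"xyz": [0, 0, 0], "angular": [0, 0, 0]},
  {"xyz": [0, 0, 0], "angular": [0, 0, 0]},
  {"xyz": [0, 0, 0], "angular": [0, 0, 0]},
  {"xyz": [0, 0, 0], "angular": [0, 0, 0]},
], gripper=1, force=80)

```text
t: 17.8
ee_pos: [0.49, 0.0703, 0.0137]
ee_rot: [-89.6, -19.1, -173.9]
ft_force: [-0.0, 0.4, 9.1]
gripper_width: 0.227
```

```bash
python3 snap.py a2; python3 - <<'E'
from plan import *
P,R=pose()
X=[.5,.05,.28]
q=trplan([P[0],P[1],.2])
Rt=kin.Rplace(100,20)
for X in ([P[0],P[1],.2],[.5,.05,.25],[.5,.1,.25],[.52,.0,.25]):
  print(X);q1,_=kin.iknear(np.array(X),R,q);rotplan(Rt,pos=X,q0=q1)
E
```

```text
t 17.8 [0.49   0.0703 0.0137] [  1.9  38.7  -5.9  64.4  -1.8 176. ] 0.22741507307911507 [-0.   0.4  9.1]
tr total [  6.09 -17.6    0.12] n 5 per [ 1.22 -3.52  0.02] maxcost 2e-18 maxdq/row 4.9 qend [  2.  30.   9.  88.  -2. 176.]
[np.float64(0.4900336762849688), np.float64(0.07031839616701761), 0.2]
rot total [-0.768 -1.602  1.171] n 16 per [-0.048  -0.1001  0.0732] maxcost 3e-21 maxdq/row 11.6 qend [-28.  48.   3. 104.  48.  24.]
[0.5, 0.05, 0.25]
rot total [-0.768 -1.602  1.171] n 16 per [-0.048  -0.1001  0.0732] maxcost 1e-21 maxdq/row 11.4 qend [-29.  47.   9. 112.  47.  23.]
[0.5, 0.1, 0.25]
rot total [-0.768 -1.602  1.171] n 16 per [-0.048  -0.1001  0.0732] maxcost 2e-19 maxdq/row 12.1 qend [-24.  44.   5. 108.  51.  27.]
[0.52, 0.0, 0.25]
rot total [-0.768 -1.602  1.171] n 16 per [-0.048  -0.1001  0.0732] maxcost 1e-21 maxdq/row 10.9 qend [-32.  52.  19. 118.  44.  21.]
```

View pics/a2.png

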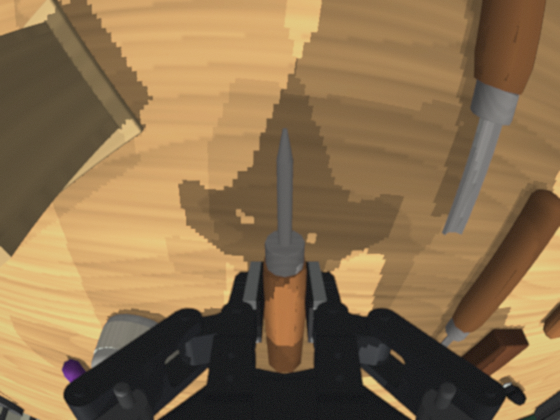

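>>> servo_tool([
  {"xyz": [0.6, -1.76, 0], "angular": [0, 0, 0]},
  {"xyz": [1.2, -3.52, 0], "angular": [0, 0, 0]},
  {"xyz": [1.2, -3.52, 0], "angular": [0, 0, 0]},
  {"xyz": [1.2, -3.52, 0], "angular": [0, 0, 0]},
  {"xyz": [1.2, -3.52, 0], "angular": [0, 0, 0]},
  {"xyz": [0.6, -1.76, 0], "angular": [0, 0, 0]},
  {"xyz": [0, 0, 0], "angular": [0, 0, 0]},
])

```text
t: 18.55
ee_pos: [0.492, 0.0716, 0.2008]
ee_rot: [-89.6, -18.9, -173.9]
ft_force: [0.8, 0.6, 0.3]
gripper_width: 0.23
```

>>> servo_tool([
  {"xyz": [0, 0, 0], "angular": [-0.043, -0.089, 0.065]},
  {"xyz": [0, 0, 0], "angular": [-0.043, -0.089, 0.065]},
  {"xyz": [0, 0, 0], "angular": [-0.043, -0.089, 0.065]},
  {"xyz": [0, 0, 0], "angular": [-0.043, -0.089, 0.065]},
  {"xyz": [0, 0, 0], "angular": [-0.043, -0.089, 0.065]},
  {"xyz": [0, 0, 0], "angular": [-0.043, -0.089, 0.065]},
  {"xyz": [0, 0, 0], "angular": [-0.043, -0.089, 0.065]},
  {"xyz": [0, 0, 0], "angular": [-0.043, -0.089, 0.065]},
  {"xyz": [0, 0, 0], "angular": [-0.043, -0.089, 0.065]},
  {"xyz": [0, 0, 0], "angular": [-0.043, -0.089, 0.065]},
  {"xyz": [0, 0, 0], "angular": [-0.043, -0.089, 0.065]},
  {"xyz": [0, 0, 0], "angular": [-0.043, -0.089, 0.065]},
  {"xyz": [0, 0, 0], "angular": [-0.043, -0.089, 0.065]},
  {"xyz": [0, 0, 0], "angular": [-0.043, -0.089, 0.065]},
  {"xyz": [0, 0, 0], "angular": [-0.043, -0.089, 0.065]},
  {"xyz": [0, 0, 0], "angular": [-0.043, -0.089, 0.065]},
  {"xyz": [0, 0, 0], "angular": [-0.043, -0.089, 0.065]},
  {"xyz": [0, 0, 0], "angular": [-0.043, -0.089, 0.065]},
  {"xyz": [0, 0, 0], "angular": [0, 0, 0]},
])

```text
t: 20.45
ee_pos: [0.4891, 0.0715, 0.1937]
ee_rot: [-92.3, 70.5, -82.0]
ft_force: [0.4, -0.6, -1.1]
gripper_width: 0.228
```

```bash
python3 snap.py a3; python3 snap.py a3s side; python3 - <<'E'
from plan import *
P,R=pose();print(R.round(3))
rotplan(kin.Rplace(100,20))
c=np.array([.509,.274]);yh=np.array([np.cos(np.radians(-56.7)),np.sin(np.radians(-56.7))])
p=c-yh*2.5*.046;print(p)
q=trplan([*p,.215]);trplan([*p,.105],p0=[*p,.215],q0=q)
E
```

```text
t 20.45 [0.4891 0.0715 0.1937] [-27.4  48.9   3.4 104.4  48.1  24.1] 0.22784312124308553 [ 0.4 -0.6 -1.1]
t 20.5 [0.4895 0.0715 0.1948] [-27.4  48.7   3.3 104.3  48.1  24.3] 0.22247869366861886 [ 0.3 -0.2 -0.7]
[[ 0.051 -0.168  0.984]
 [-0.335  0.926  0.175]
 [-0.941 -0.339 -0.009]]
rot total [ 0.005 -0.008 -0.003] n 1 per [ 0.0047 -0.0081 -0.0032] maxcost 4e-25 maxdq/row 0.4 qend [-27.  48.   3. 104.  48.  24.]
[0.44586238 0.37011785]
tr total [-12.02  27.73   0.9 ] n 8 per [-1.5   3.47  0.11] maxcost 1e-18 maxdq/row 10.5 qend [  3.  29. -21.  59.  69.  70.]
tr total [10.35  3.73  0.1 ] n 3 per [3.45 1.24 0.03] maxcost 2e-19 maxdq/row 4.7 qend [  3.  39. -25.  46.  69.  70.]
```

View pics/a3.png

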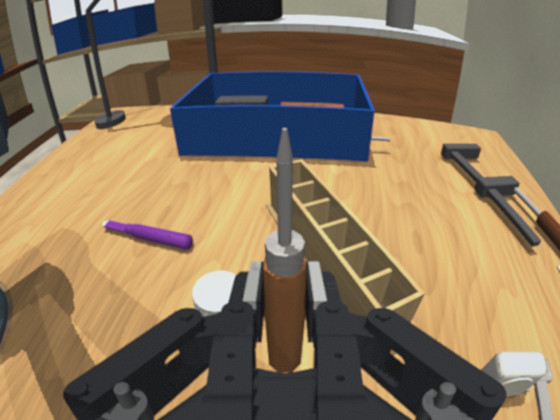

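View pics/a3s.png

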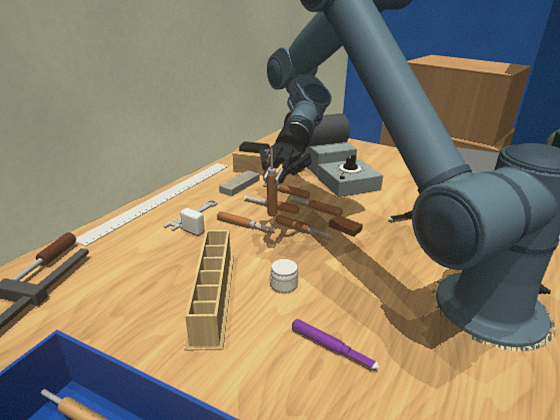

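>>> servo_tool([
  {"xyz": [-1.5, 1.7, 0], "angular": [0, 0, 0]},
  {"xyz": [-1.5, 3.47, 0.11], "angular": [0, 0, 0]},
  {"xyz": [-1.5, 3.47, 0.11], "angular": [0, 0, 0]},
  {"xyz": [-1.5, 3.47, 0.11], "angular": [0, 0, 0]},
  {"xyz": [-1.5, 3.47, 0.11], "angular": [0, 0, 0]},
  {"xyz": [-1.5, 3.47, 0.11], "angular": [0, 0, 0]},
  {"xyz": [-1.5, 3.47, 0.11], "angular": [0, 0, 0]},
  {"xyz": [-1.5, 3.47, 0.11], "angular": [0, 0, 0]},
  {"xyz": [0, 1.75, 0.2], "angular": [0, 0, 0]},
  {"xyz": [0, 0, 0], "angular": [0, 0, 0]},
  {"xyz": [0, 0, 0], "angular": [0, 0, 0]},
])

```text
t: 21.65
ee_pos: [0.4454, 0.3702, 0.2176]
ee_rot: [-90.8, 70.2, -80.6]
ft_force: [0.5, -0.2, -1.6]
gripper_width: 0.229
```

```bash
python3 snap.py a4; python3 snap.py a4t top;python3 - <<'E'
from plan import *
P,R=pose();print(R.round(3))
p=np.array([.44586,.3701])
trplan([*p,.105]); crop(cv2.imread('pics/a4t.png'),60,120,260,280,4,'pics/a4tc.png')
E
```

```text
t 21.65 [0.4454 0.3702 0.2176] [  3.1  29.  -20.5  59.7  68.9  69.8] 0.22854330360278943 [ 0.5 -0.2 -1.6]
t 21.7 [0.4461 0.3697 0.2173] [  3.   29.1 -20.5  59.7  69.   69.8] 0.22880501431118236 [ 0.7 -0.7 -0. ]
[[ 0.054 -0.167  0.985]
 [-0.335  0.926  0.175]
 [-0.941 -0.339 -0.006]]
tr total [1.051e+01 3.870e+00 1.000e-02] n 3 per [3.5  1.29 0.  ] maxcost 1e-19 maxdq/row 4.9 qend [  3.  38. -25.  45.  69.  70.]
```

View pics/a4.png

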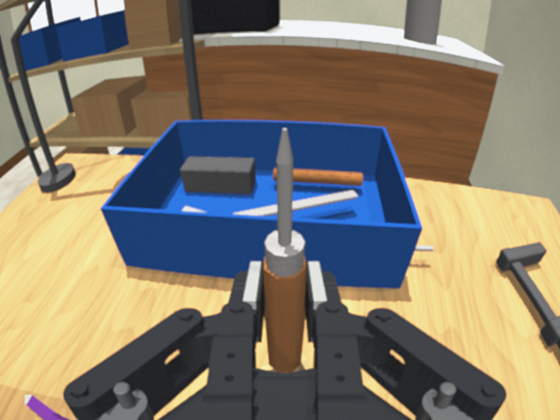

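View pics/a4tc.png

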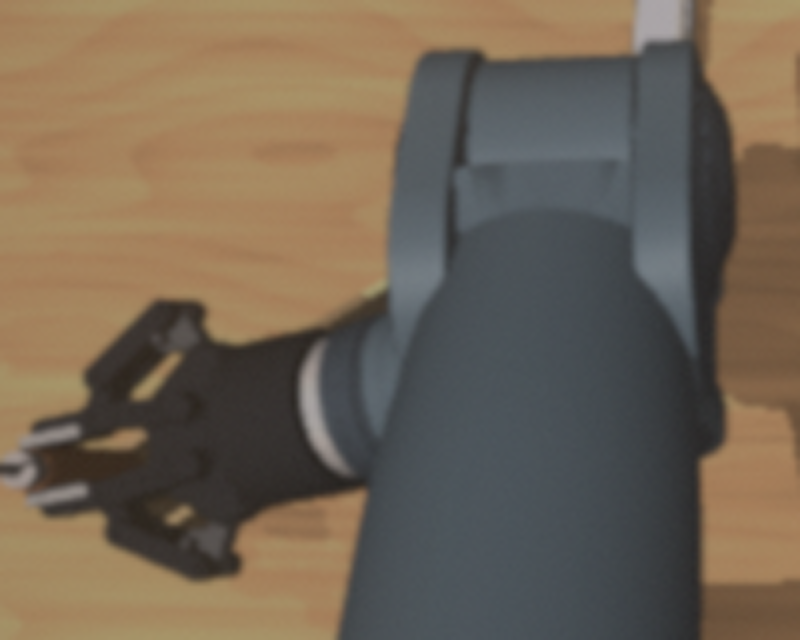

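>>> servo_tool([
  {"xyz": [2.3, 0.85, 0], "angular": [0, 0, 0]},
  {"xyz": [2.3, 0.85, 0], "angular": [0, 0, 0]},
  {"xyz": [1.5, 0.55, 0], "angular": [0, 0, 0]},
  {"xyz": [1.5, 0.55, 0], "angular": [0, 0, 0]},
  {"xyz": [1, 0.35, 0], "angular": [0, 0, 0]},
  {"xyz": [0.7, 0.27, 0], "angular": [0, 0, 0]},
  {"xyz": [0.7, 0.27, 0], "angular": [0, 0, 0]},
  {"xyz": [0, 0, 0], "angular": [0, 0, 0]},
  {"xyz": [0, 0, 0], "angular": [0, 0, 0]},
])

```text
t: 22.65
ee_pos: [0.4458, 0.3709, 0.11]
ee_rot: [-91.0, 70.2, -80.8]
ft_force: [-0.3, 0.3, -1.0]
gripper_width: 0.229
```

```bash
python3 snap.py a5; python3 snap.py a5s side;python3 - <<'E'
from plan import *
crop(cv2.imread('pics/a5s.png'),150,150,330,360,2.8,'pics/a5sc.png')
E
```

```text
t 22.65 [0.4458 0.3709 0.11  ] [  3.1  38.  -25.   46.   69.   70.1] 0.22855977339077077 [-0.3  0.3 -1. ]
t 22.7 [0.4458 0.3709 0.1102] [  3.1  38.  -25.   46.   69.   70.1] 0.2271951649773629 [-0.6 -0.3 -0.3]
```

View pics/a5sc.png

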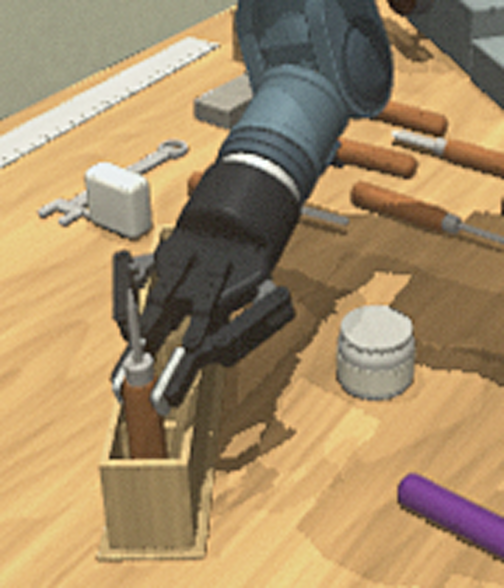

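>>> servo_tool([
  {"xyz": [0, 0, 0], "angular": [0, 0, 0]},
  {"xyz": [0, 0, 0], "angular": [0, 0, 0]},
  {"xyz": [0, 0, 0], "angular": [0, 0, 0]},
  {"xyz": [0, 0, 0], "angular": [0, 0, 0]},
  {"xyz": [0, -1.5, 0], "angular": [0, 0, 0]},
  {"xyz": [0, -3, 0], "angular": [0, 0, 0]},
  {"xyz": [0, -3.5, 0], "angular": [0, 0, 0]},
  {"xyz": [0, -3.5, 0], "angular": [0, 0, 0]},
  {"xyz": [-2, -3, 0], "angular": [0, 0, 0]},
  {"xyz": [-3, -2, 0], "angular": [0, 0, 0]},
  {"xyz": [-2, -1, 0], "angular": [0, 0, 0]},
  {"xyz": [0, 0, 0], "angular": [0, 0, 0]},
], gripper=-0.1)

```text
t: 23.95
ee_pos: [0.4728, 0.2315, 0.2373]
ee_rot: [-90.3, 70.1, -80.2]
ft_force: [0.0, 0.4, -0.4]
gripper_width: 0.552
```

```bash
python3 snap.py a6; python3 snap.py a6s side;python3 - <<'E'
from plan import *
crop(cv2.imread('pics/a6s.png'),150,150,350,360,2.8,'pics/a6sc.png')
# next T5
P,R=pose()
for k,(g,psi) in dict(T1=((.614,.005),-174.5),T2=((.62,-.125),5),T5=((.467,-.055),180)).items():
  Rt=kin.Rpick(psi,20);print(k)
  q=rotplan(Rt);q=trplan([*g,.2],R=Rt,p0=P,q0=q)
  q=trplan([g[0],g[1],P[2]]);rotplan(Rt,pos=[g[0],g[1],P[2]],q0=q)
E
```

```text
t 23.95 [0.4728 0.2315 0.2373] [-12.3  37.   -8.3  91.1  60.5  39.7] 0.5521195690065158 [ 0.   0.4 -0.4]
t 24.0 [0.472  0.2318 0.2356] [-12.2  37.1  -8.5  90.9  60.4  39.7] 0.5458619728776485 [-0.6 -0.7  0. ]
T1
rot total [-0.686 -1.475 -1.252] n 15 per [-0.0457 -0.0983 -0.0835] maxcost 2e-21 maxdq/row 5.2 qend [ 23.   1. -26.  44.  -6.  16.]
tr total [ 10.11   7.37 -23.98] n 7 per [ 1.44  1.05 -3.43] maxcost 6e-19 maxdq/row 5.0 qend [ -8.  11. -20.  40.   4. -12.]
tr total [  8.39 -23.42  10.04] n 7 per [ 1.2  -3.35  1.43] maxcost 3e-03 maxdq/row 8.5 qend [-28.  59.  37. 121.  49.  28.]
rot total [-0.686 -1.475 -1.252] n 15 per [-0.0457 -0.0983 -0.0835] maxcost 3e-03 maxdq/row 8.0 qend [ -8.  10. -16.  45.   4. -12.]
T2
rot total [ 0.768  1.631 -1.164] n 16 per [ 0.048   0.1019 -0.0727] maxcost 2e-02 maxdq/row 14.8 qend [ 15.  34.  19.  96.   7. 180.]
tr total [-12.18  -0.74  36.87] n 10 per [-1.22 -0.07  3.69] maxcost 2e-02 maxdq/row 6.7 qend [-14.  51.  46. 104.  -6. 162.]
tr total [ 12.78 -35.55   8.34] n 10 per [ 1.28 -3.55  0.83] maxcost 3e-02 maxdq/row 7.7 qend [-38.  60.  44. 121.  46.  29.]
rot total [ 0.768  1.631 -1.164] n 16 per [ 0.048   0.1019 -0.0727] maxcost 3e-02 maxdq/row 10.1 qend [-14.  52.  54. 111.  -6. 162.]
T5
rot total [-0.643 -1.383 -1.293] n 15 per [-0.0428 -0.0922 -0.0862] maxcost 1e-21 maxdq/row 5.1 qend [ 24.   1. -25.  45.  -8.  23.]
tr total [ -1.6    3.11 -28.71] n 8 per [-0.2   0.39 -3.59] maxcost 4e-17 maxdq/row 5.7 qend [-19.  -5. -37.  39.   6. -17.]
tr total [  9.59 -26.51  -5.49] n 8 per [ 1.2  -3.31 -0.69] maxcost 8e-20 maxdq/row 4.9 qend [-39.  51.  14. 117.  38.  17.]
rot total [-0.643 -1.383 -1.293] n 15 per [-0.0428 -0.0922 -0.0862] maxcost 8e-20 maxdq/row 6.8 qend [-19.  -7. -33.  45.   6. -17.]
```

View pics/a6sc.png

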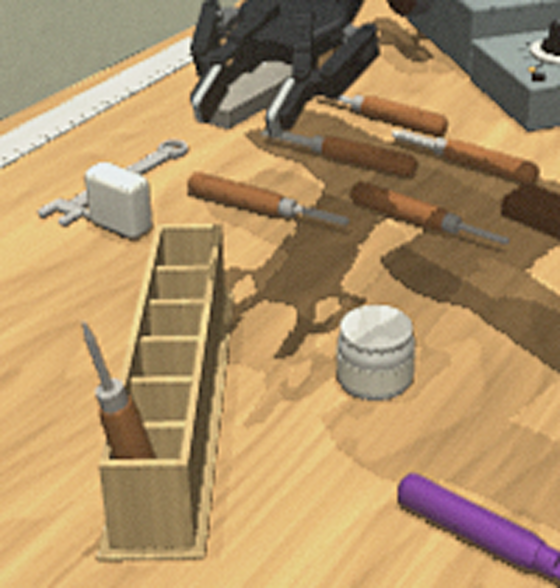

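>>> servo_tool([
  {"xyz": [0, 0, 0], "angular": [-0.046, -0.098, -0.0835]},
  {"xyz": [0, 0, 0], "angular": [-0.046, -0.098, -0.0835]},
  {"xyz": [0, 0, 0], "angular": [-0.046, -0.098, -0.0835]},
  {"xyz": [0, 0, 0], "angular": [-0.046, -0.098, -0.0835]},
  {"xyz": [0, 0, 0], "angular": [-0.046, -0.098, -0.0835]},
  {"xyz": [0, 0, 0], "angular": [-0.046, -0.098, -0.0835]},
  {"xyz": [0, 0, 0], "angular": [-0.046, -0.098, -0.0835]},
  {"xyz": [0, 0, 0], "angular": [-0.046, -0.098, -0.0835]},
  {"xyz": [0, 0, 0], "angular": [-0.046, -0.098, -0.0835]},
  {"xyz": [0, 0, 0], "angular": [-0.046, -0.098, -0.0835]},
  {"xyz": [0, 0, 0], "angular": [-0.046, -0.098, -0.0835]},
  {"xyz": [0, 0, 0], "angular": [-0.046, -0.098, -0.0835]},
  {"xyz": [0, 0, 0], "angular": [-0.046, -0.098, -0.0835]},
  {"xyz": [0, 0, 0], "angular": [-0.046, -0.098, -0.0835]},
  {"xyz": [0, 0, 0], "angular": [-0.046, -0.098, -0.0835]},
])

```text
t: 25.55
ee_pos: [0.4705, 0.2327, 0.2336]
ee_rot: [-90.4, -19.8, 5.7]
ft_force: [-0.3, 0.2, -0.4]
gripper_width: 0.549
```

>>> servo_tool([
  {"xyz": [1.44, 1.05, -3.43], "angular": [0, 0, 0]},
  {"xyz": [1.44, 1.05, -3.43], "angular": [0, 0, 0]},
  {"xyz": [1.44, 1.05, -3.43], "angular": [0, 0, 0]},
  {"xyz": [1.44, 1.05, -3.43], "angular": [0, 0, 0]},
  {"xyz": [1.44, 1.05, -3.43], "angular": [0, 0, 0]},
  {"xyz": [1.44, 1.05, -3.43], "angular": [0, 0, 0]},
  {"xyz": [1.44, 1.05, -3.43], "angular": [0, 0, 0]},
  {"xyz": [0, 0, 0], "angular": [0, 0, 0]},
  {"xyz": [0, 0, 0], "angular": [0, 0, 0]},
])

```text
t: 26.45
ee_pos: [0.6118, 0.0042, 0.1981]
ee_rot: [-90.1, -19.5, 5.3]
ft_force: [-1.4, 0.7, -0.9]
gripper_width: 0.549
```

```bash
python3 snap.py b1
```

```text
t 26.45 [0.6118 0.0042 0.1981] [ -7.6  11.1 -19.8  40.1   4.2 -12.3] 0.5485944334892477 [-1.4  0.7 -0.9]
```

View pics/b1.png

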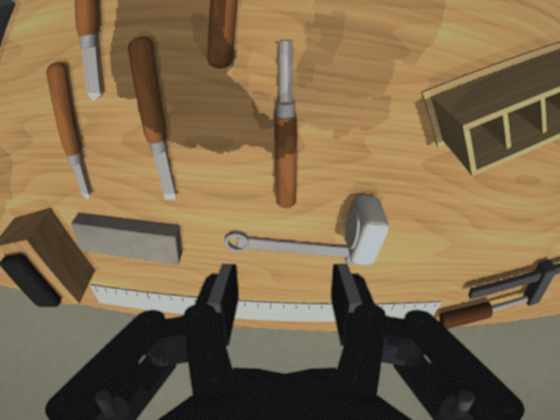

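```bash
python3 meas.py b1 287.5 207 285.5 41;python3 meas.py b1 140 38 171 198; python3 - <<'E'
from plan import *
trplan([.613,.005,.0135])
E
```

```text
butt [0.7047 0.0161] tip [ 0.5299 -0.0026] L 0.1759 psi -173.9 grip90 [0.6153 0.0065]
butt [ 0.5285 -0.1319] tip [ 0.7063 -0.1161] L 0.1785 psi 5.1 grip90 [ 0.6181 -0.1239]
tr total [-6.050e+00  1.749e+01  1.000e-02] n 5 per [-1.21  3.5   0.  ] maxcost 7e-29 maxdq/row 5.5 qend [ -8.  23. -35.  13.   4. -12.]
```

>>> servo_tool([
  {"xyz": [-1.2, 3.5, 0], "angular": [0, 0, 0]},
  {"xyz": [-1.2, 3.5, 0], "angular": [0, 0, 0.0]},
  {"xyz": [-1.2, 3.5, 0], "angular": [0, 0, 0]},
  {"xyz": [-1.2, 3.5, 0], "angular": [0, 0, 0]},
  {"xyz": [-0.6, 1.75, 0], "angular": [0, 0, 0]},
  {"xyz": [-0.5, 1.7, 0], "angular": [0, 0, 0]},
  {"xyz": [0, 0, 0], "angular": [0, 0, 0]},
  {"xyz": [0, 0, 0], "angular": [0, 0, 0]},
])

```text
t: 27.3
ee_pos: [0.6153, 0.0055, 0.0161]
ee_rot: [-90.1, -19.6, 5.5]
ft_force: [0.3, 0.2, 0.4]
gripper_width: 0.55
```

>>> servo_tool([
  {"xyz": [0, 0, 0], "angular": [0, 0, 0]},
  {"xyz": [0, 0, 0], "angular": [0, 0, 0]},
  {"xyz": [0, 0, 0], "angular": [0, 0, 0]},
  {"xyz": [0, 0, 0], "angular": [0, 0, 0]},
  {"xyz": [0, 0, 0], "angular": [0, 0, 0]},
  {"xyz": [0, 0, 0], "angular": [0, 0, 0]},
], gripper=1, force=80)

```text
t: 27.9
ee_pos: [0.6172, 0.0044, 0.018]
ee_rot: [-90.2, -19.9, 5.4]
ft_force: [-3.2, 0.7, 4.9]
gripper_width: 0.223
```

```bash
python3 snap.py b2; cat > place.py <<'E'
import sys
from plan import *
i=int(sys.argv[1]);zl=float(sys.argv[2]) if len(sys.argv)>2 else .2
c=np.array([.509,.274]);yh=np.array([np.cos(np.radians(-56.7)),np.sin(np.radians(-56.7))])
p=c+yh*(i-2.5)*.046
P,R=pose();Rt=kin.Rplace(100,20);print('pocket',p.round(4))
for X in ([P[0],P[1],.2],[.5,.05,.25],[.5,.12,.25],[.52,.0,.25]):
  print('X',np.round(X,3));q=trplan(X);q=rotplan(Rt,pos=X,q0=q);q=trplan([*p,.215],R=Rt,p0=X,q0=q)
E
python3 place.py 1
```

```text
t 27.9 [0.6172 0.0044 0.018 ] [ -7.6  23.3 -34.1  13.2   4.2 -12.3] 0.2225008162559715 [-3.2  0.7  4.9]
pocket [0.4711 0.3317]
X [0.617 0.004 0.2  ]
tr total [  6.18 -17.11  -0.05] n 5 per [ 1.24 -3.42 -0.01] maxcost 3e-18 maxdq/row 5.4 qend [ -8.  11. -19.  40.   4. -12.]
rot total [0.691 1.472 1.246] n 15 per [0.0461 0.0981 0.0831] maxcost 8e-04 maxdq/row 8.1 qend [-28.  63.  38. 121.  49.  26.]
tr total [-13.3   32.16  -8.71] n 9 per [-1.48  3.57 -0.97] maxcost 8e-04 maxdq/row 8.6 qend [ -1.  33. -15.  70.  67.  60.]
X [0.5  0.05 0.25]
tr total [ -2.68 -25.65   5.59] n 7 per [-0.38 -3.66  0.8 ] maxcost 3e-20 maxdq/row 5.2 qend [ -3.  -4. -28.  46.   3.  -8.]
rot total [0.691 1.472 1.246] n 15 per [0.0461 0.0981 0.0831] maxcost 9e-17 maxdq/row 6.6 qend [-29.  47.   9. 112.  47.  23.]
tr total [-6.37 27.73  2.05] n 8 per [-0.8   3.47  0.26] maxcost 9e-17 maxdq/row 8.1 qend [ -1.  33. -15.  70.  67.  60.]
X [0.5  0.12 0.25]
tr total [ -2.06 -25.44  12.56] n 8 per [-0.26 -3.18  1.57] maxcost 4e-21 maxdq/row 4.5 qend [  7.  -2. -27.  46.  -1.   1.]
rot total [0.691 1.472 1.246] n 15 per [0.0461 0.0981 0.0831] maxcost 3e-19 maxdq/row 6.2 qend [-23.  43.   4. 106.  52.  28.]
tr total [-4.01 21.26  0.83] n 6 per [-0.67  3.54  0.14] maxcost 3e-19 maxdq/row 8.4 qend [ -1.  33. -15.  70.  67.  60.]
X [0.52 0.   0.25]
tr total [ -1.26 -25.12   0.42] n 7 per [-0.18 -3.59  0.06] maxcost 3e-19 maxdq/row 5.1 qend [-10.  -1. -26.  46.   5. -15.]
rot total [0.691 1.472 1.246] n 15 per [0.0461 0.0981 0.0831] maxcost 1e-16 maxdq/row 7.0 qend [-32.  52.  19. 118.  44.  21.]
tr total [-8.17 32.69  0.95] n 9 per [-0.91  3.63  0.11] maxcost 1e-16 maxdq/row 8.5 qend [ -1.  33. -15.  70.  67.  60.]
```

>>> servo_tool([
  {"xyz": [1, -2.8, 0], "angular": [0, 0, 0]},
  {"xyz": [-0.5, -3.8, 0.9], "angular": [0, 0, 0]},
  {"xyz": [-0.6, -3.8, 0.9], "angular": [0, 0, 0]},
  {"xyz": [-0.6, -3.8, 0.9], "angular": [0, 0, 0]},
  {"xyz": [-0.6, -3.8, 0.9], "angular": [0, 0, 0]},
  {"xyz": [-0.6, -3.8, 0.9], "angular": [0, 0, 0]},
  {"xyz": [-0.6, -3.8, 0.9], "angular": [0, 0, 0]},
  {"xyz": [0, 0, 0], "angular": [0, 0, 0]},
])

```text
t: 28.75
ee_pos: [0.5028, 0.0489, 0.2551]
ee_rot: [-90.2, -20.3, 5.5]
ft_force: [0.7, -1.2, 0.7]
gripper_width: 0.219
```

>>> servo_tool([
  {"xyz": [0, 0, 0], "angular": [0.046, 0.098, 0.083]},
  {"xyz": [0, 0, 0], "angular": [0.046, 0.098, 0.083]},
  {"xyz": [0, 0, 0], "angular": [0.046, 0.098, 0.083]},
  {"xyz": [0, 0, 0], "angular": [0.046, 0.098, 0.083]},
  {"xyz": [0, 0, 0], "angular": [0.046, 0.098, 0.083]},
  {"xyz": [0, 0, 0], "angular": [0.046, 0.098, 0.083]},
  {"xyz": [0, 0, 0], "angular": [0.046, 0.098, 0.083]},
  {"xyz": [0, 0, 0], "angular": [0.046, 0.098, 0.083]},
  {"xyz": [0, 0, 0], "angular": [0.046, 0.098, 0.083]},
  {"xyz": [0, 0, 0], "angular": [0.046, 0.098, 0.083]},
  {"xyz": [0, 0, 0], "angular": [0.046, 0.098, 0.083]},
  {"xyz": [0, 0, 0], "angular": [0.046, 0.098, 0.083]},
  {"xyz": [0, 0, 0], "angular": [0.046, 0.098, 0.083]},
  {"xyz": [0, 0, 0], "angular": [0.046, 0.098, 0.083]},
  {"xyz": [0, 0, 0], "angular": [0.046, 0.098, 0.083]},
  {"xyz": [0, 0, 0], "angular": [0, 0, 0]},
  {"xyz": [0, 0, 0], "angular": [0, 0, 0]},
])

```text
t: 30.45
ee_pos: [0.5017, 0.0479, 0.2479]
ee_rot: [-90.1, 69.9, -80.0]
ft_force: [-0.9, 0.0, 0.1]
gripper_width: 0.225
```

```bash
python3 snap.py b3;cat > topocket.py <<'E'
import sys
from plan import *
i=int(sys.argv[1]);back=float(sys.argv[2]) if len(sys.argv)>2 else 0
c=np.array([.509,.274]);yh=np.array([np.cos(np.radians(-56.7)),np.sin(np.radians(-56.7))])
p=c+yh*(i-2.5)*.046
P,R=pose();h=R[:2,1]/np.hypot(*R[:2,1]);p=p-h*back
print('target',p.round(4),'blade up?',(-R[:,0]).round(3));rotplan(kin.Rplace(100,20))
q=trplan([*p,.215]);trplan([*p,.108],p0=[*p,.215],q0=q)
E
python3 topocket.py 1 .005
```

```text
t 30.45 [0.5017 0.0479 0.2479] [-28.9  47.3   9.8 112.3  46.9  23.1] 0.22490795214595863 [-0.9  0.   0.1]
target [0.472  0.3267] blade up? [-0.062  0.34   0.938]
rot total [0.002 0.002 0.003] n 1 per [0.002  0.0017 0.0035] maxcost 6e-26 maxdq/row 0.1 qend [-29.  47.  10. 112.  47.  23.]
tr total [-6.5  27.39  1.95] n 8 per [-0.81  3.42  0.24] maxcost 2e-18 maxdq/row 7.8 qend [ -2.  34. -14.  72.  67.  59.]
tr total [ 1.004e+01  3.690e+00 -1.000e-02] n 3 per [ 3.35  1.23 -0.  ] maxcost 1e-18 maxdq/row 4.3 qend [ -2.  42. -18.  59.  67.  59.]
```

View pics/b3.png

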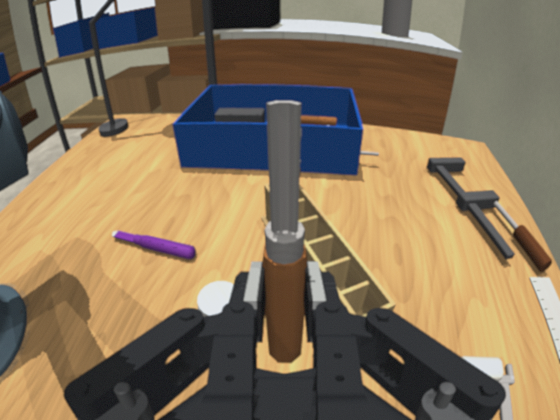

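Gouge gripped and vertical. To pocket 1.

>>> servo_tool([
  {"xyz": [-0.4, 1.7, 0.1], "angular": [0, 0, 0]},
  {"xyz": [-0.8, 3.4, 0.25], "angular": [0, 0, 0]},
  {"xyz": [-0.8, 3.4, 0.25], "angular": [0, 0, 0]},
  {"xyz": [-0.8, 3.4, 0.25], "angular": [0, 0, 0]},
  {"xyz": [-0.8, 3.4, 0.25], "angular": [0, 0, 0]},
  {"xyz": [-0.8, 3.4, 0.25], "angular": [0, 0, 0]},
  {"xyz": [-0.8, 3.4, 0.25], "angular": [0, 0, 0]},
  {"xyz": [-0.8, 3.4, 0.25], "angular": [0, 0, 0]},
  {"xyz": [-0.5, 1.9, 0.1], "angular": [0, 0, 0]},
  {"xyz": [0, 0, 0], "angular": [0, 0, 0]},
  {"xyz": [0, 0, 0], "angular": [0, 0, 0]},
])

```text
t: 31.6
ee_pos: [0.4717, 0.3277, 0.2168]
ee_rot: [-89.7, 69.9, -79.5]
ft_force: [0.9, 0.5, 0.8]
gripper_width: 0.22
```

```bash
python3 snap.py b4s side; python3 - <<'E'
from plan import *
crop(cv2.imread('pics/b4s.png'),150,120,350,330,2.8,'pics/b4sc.png')
trplan([.472,.3267,.107])
E
```

```text
t 31.6 [0.4717 0.3277 0.2168] [ -1.7  33.5 -14.   71.8  66.7  58.5] 0.2197291211717815 [0.9 0.5 0.8]
tr total [10.29  3.74 -0.03] n 3 per [ 3.43  1.25 -0.01] maxcost 2e-18 maxdq/row 4.4 qend [ -2.  42. -18.  59.  67.  58.]
```

View pics/b4sc.png

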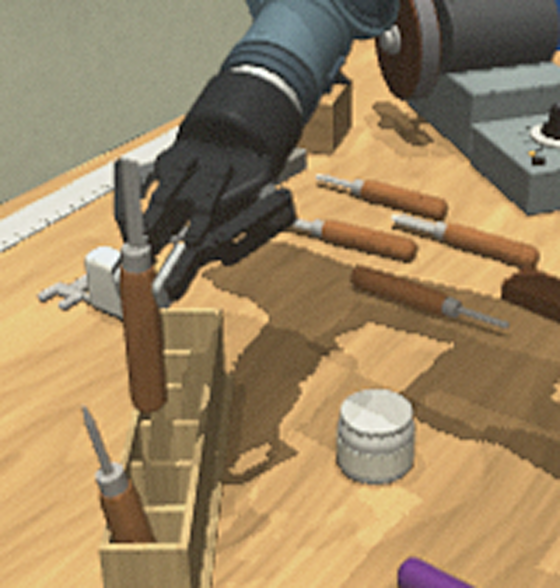

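```bash
python3 - <<'E'
from plan import *
m=camera_model('side');f=f_of(m)
c=np.array([.509,.274]);yh=np.array([np.cos(np.radians(-56.7)),np.sin(np.radians(-56.7))]);xh=np.array([-yh[1],yh[0]])
img=cv2.resize(cv2.imread('pics/b4s.png')[120:330,150:350],None,fx=4,fy=4,interpolation=cv2.INTER_CUBIC)
def pr(X):
    x=m['R']@X+m['t'];return (int((m['cx']+f*x[0]/x[2]-150+.5)*4),int((m['cy']+f*x[1]/x[2]-120+.5)*4))
for i in range(6):
    o=c+yh*(i-2.5)*.046
    pts=[pr(np.r_[o+yh*a*.0205+xh*b*.022,.075]) for a,b in((1,1),(1,-1),(-1,-1),(-1,1))]
    cv2.polylines(img,[np.array(pts)],True,(0,0,255),1)
P=pose()[0];P=np.array([.4717,.3277,.2168]);h=np.array([np.cos(np.radians(100)),np.sin(np.radians(100))])*.005
for z in np.arange(.075,.24,.02): cv2.circle(img,pr(np.r_[P[:2]+h,z]),2,(255,0,0),-1)
cv2.imwrite('pics/b4o.png',img[:600])
img2=img[240:840];cv2.imwrite('pics/b4o.png',img2)
E
```

```text
(no output)
```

View pics/b4o.png

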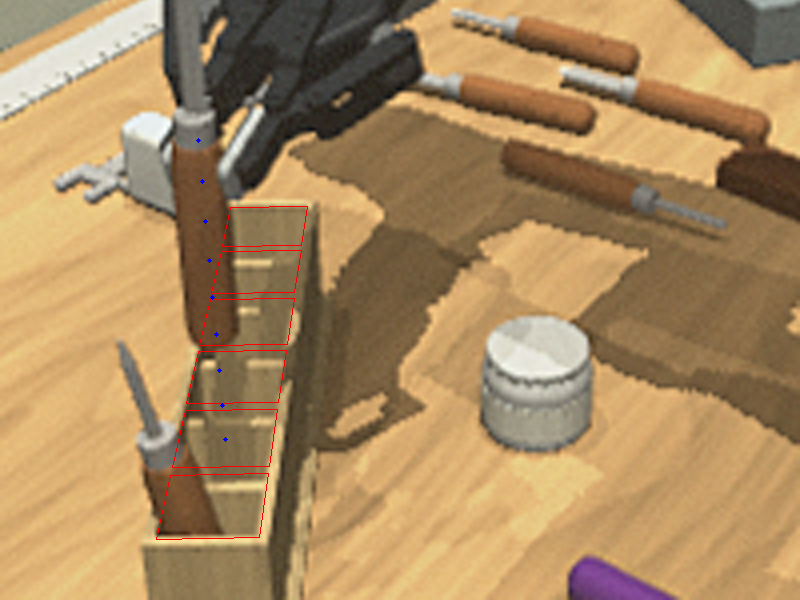

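>>> servo_tool([
  {"xyz": [2.3, 0.85, 0], "angular": [0, 0, 0]},
  {"xyz": [2.3, 0.85, 0], "angular": [0, 0, 0]},
  {"xyz": [1.5, 0.55, 0], "angular": [0, 0, 0]},
  {"xyz": [1.5, 0.55, 0], "angular": [0, 0, 0]},
  {"xyz": [1, 0.35, 0], "angular": [0, 0, 0]},
  {"xyz": [0.7, 0.27, 0], "angular": [0, 0, 0]},
  {"xyz": [0.7, 0.27, 0], "angular": [0, 0, 0]},
  {"xyz": [0, 0, 0], "angular": [0, 0, 0]},
  {"xyz": [0, 0, 0], "angular": [0, 0, 0]},
])

```text
t: 32.55
ee_pos: [0.4719, 0.3273, 0.1092]
ee_rot: [-90.2, 69.9, -80.2]
ft_force: [0.6, 0.6, -0.3]
gripper_width: 0.22
```

>>> servo_tool([
  {"xyz": [0, 0, 0], "angular": [0, 0, 0]},
  {"xyz": [0, 0, 0], "angular": [0, 0, 0]},
  {"xyz": [0, 0, 0], "angular": [0, 0, 0]},
  {"xyz": [0, 0, 0], "angular": [0, 0, 0]},
  {"xyz": [0, -1.5, 0], "angular": [0, 0, 0]},
  {"xyz": [0, -3, 0], "angular": [0, 0, 0]},
  {"xyz": [0, -3.5, 0], "angular": [0, 0, 0]},
  {"xyz": [0, -3.5, 0], "angular": [0, 0, 0]},
  {"xyz": [-2, -3, 0], "angular": [0, 0, 0]},
  {"xyz": [-3, -2, 0], "angular": [0, 0, 0]},
  {"xyz": [-2, -1, 0], "angular": [0, 0, 0]},
  {"xyz": [0, 0, 0], "angular": [0, 0, 0]},
], gripper=-0.1)

```text
t: 33.75
ee_pos: [0.4979, 0.1883, 0.2373]
ee_rot: [-89.6, 69.8, -79.6]
ft_force: [0.3, 0.2, -0.5]
gripper_width: 0.555
```

```bash
python3 snap.py b6s side;python3 - <<'E'
from plan import *
crop(cv2.imread('pics/b6s.png'),150,150,350,360,2.8,'pics/b6sc.png')
P,R=pose()
for k,(g,psi) in dict(T5=((.467,-.055),180)).items():
  Rt=kin.Rpick(psi,20);print(k)
  q=rotplan(Rt);q=trplan([*g,.2],R=Rt,p0=P,q0=q)
E
```

```text
t 33.75 [0.4979 0.1883 0.2373] [-16.1  40.8  -1.9  97.4  57.6  35.1] 0.5552049792618649 [ 0.3  0.2 -0.5]
T5
rot total [-0.644 -1.383 -1.284] n 15 per [-0.0429 -0.0922 -0.0856] maxcost 3e-21 maxdq/row 5.4 qend [ 17.   1. -25.  44.  -6.  16.]
tr total [ -4.05   2.32 -24.37] n 7 per [-0.58  0.33 -3.48] maxcost 3e-17 maxdq/row 5.5 qend [-19.  -5. -37.  39.   6. -17.]
```

View pics/b6sc.png

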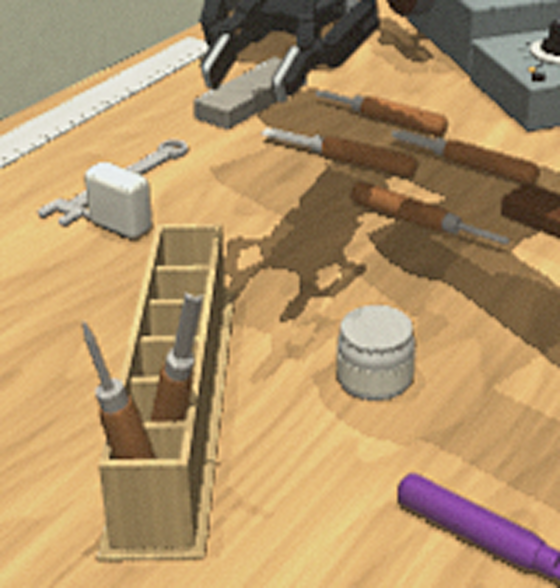

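>>> servo_tool([
  {"xyz": [0, 0, 0], "angular": [-0.043, -0.092, -0.0855]},
  {"xyz": [0, 0, 0], "angular": [-0.043, -0.092, -0.0855]},
  {"xyz": [0, 0, 0], "angular": [-0.043, -0.092, -0.0855]},
  {"xyz": [0, 0, 0], "angular": [-0.043, -0.092, -0.0855]},
  {"xyz": [0, 0, 0], "angular": [-0.043, -0.092, -0.0855]},
  {"xyz": [0, 0, 0], "angular": [-0.043, -0.092, -0.0855]},
  {"xyz": [0, 0, 0], "angular": [-0.043, -0.092, -0.0855]},
  {"xyz": [0, 0, 0], "angular": [-0.043, -0.092, -0.0855]},
  {"xyz": [0, 0, 0], "angular": [-0.043, -0.092, -0.0855]},
  {"xyz": [0, 0, 0], "angular": [-0.043, -0.092, -0.0855]},
  {"xyz": [0, 0, 0], "angular": [-0.043, -0.092, -0.0855]},
  {"xyz": [0, 0, 0], "angular": [-0.043, -0.092, -0.0855]},
  {"xyz": [0, 0, 0], "angular": [-0.043, -0.092, -0.0855]},
  {"xyz": [0, 0, 0], "angular": [-0.043, -0.092, -0.0855]},
  {"xyz": [0, 0, 0], "angular": [-0.043, -0.092, -0.0855]},
])

```text
t: 35.3
ee_pos: [0.4958, 0.1896, 0.2338]
ee_rot: [-90.1, -19.8, 0.2]
ft_force: [-1.2, 0.6, -0.4]
gripper_width: 0.554
```

>>> servo_tool([
  {"xyz": [-0.58, 0.33, -3.48], "angular": [0, 0, 0]},
  {"xyz": [-0.58, 0.33, -3.48], "angular": [0, 0, 0]},
  {"xyz": [-0.58, 0.33, -3.48], "angular": [0, 0, 0]},
  {"xyz": [-0.58, 0.33, -3.48], "angular": [0, 0, 0]},
  {"xyz": [-0.58, 0.33, -3.48], "angular": [0, 0, 0]},
  {"xyz": [-0.58, 0.33, -3.48], "angular": [0, 0, 0]},
  {"xyz": [-0.58, 0.33, -3.48], "angular": [0, 0, 0]},
  {"xyz": [0, 0, 0], "angular": [0, 0, 0]},
  {"xyz": [0, 0, 0], "angular": [0, 0, 0]},
])

```text
t: 36.2
ee_pos: [0.4647, -0.0545, 0.1977]
ee_rot: [-89.9, -19.5, -0.2]
ft_force: [0.2, 2.1, -0.1]
gripper_width: 0.551
```

```bash
python3 snap.py c1
```

```text
t 36.2 [ 0.4647 -0.0545  0.1977] [-18.5  -5.3 -37.3  39.4   6.2 -17.3] 0.5514920534045231 [ 0.2  2.1 -0.1]
```

View pics/c1.png

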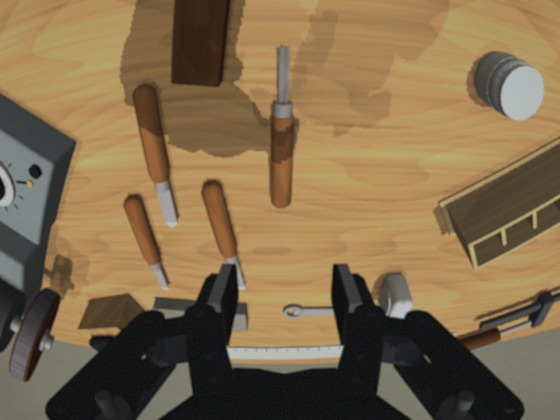

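```bash
python3 meas.py c1 281 208 283 45;python3 meas.py c1 145 86 172 225; python3 meas.py c1 211 181 241 290;  python3 - <<'E'
from plan import *
trplan([.4665,-.055,.012])
E
```

```text
butt [ 0.5596 -0.0581] tip [ 0.3861 -0.055 ] L 0.1735 psi 179.0 grip90 [ 0.4696 -0.0565]
butt [ 0.4152 -0.1834] tip [ 0.587  -0.1902] L 0.172 psi -2.3 grip90 [ 0.5051 -0.187 ]
butt [ 0.5233 -0.1314] tip [ 0.7097 -0.1168] L 0.187 psi 4.5 grip90 [ 0.613  -0.1244]
tr total [-6.1  17.59 -0.16] n 5 per [-1.22  3.52 -0.03] maxcost 3e-20 maxdq/row 7.3 qend [-19.  11. -55.   6.   6. -17.]
```

>>> servo_tool([
  {"xyz": [-1.17, 3.5, -0.05], "angular": [0, 0, 0]},
  {"xyz": [-1.17, 3.5, -0.05], "angular": [0, 0, 0]},
  {"xyz": [-1.17, 3.5, -0.05], "angular": [0, 0, 0]},
  {"xyz": [-1.17, 3.5, -0.05], "angular": [0, 0, 0]},
  {"xyz": [-0.6, 1.8, 0], "angular": [0, 0, 0]},
  {"xyz": [-0.57, 1.8, 0], "angular": [0, 0, 0]},
  {"xyz": [0, 0, 0], "angular": [0, 0, 0]},
  {"xyz": [0, 0, 0], "angular": [0, 0, 0]},
])

```text
t: 37.05
ee_pos: [0.4695, -0.0549, 0.0135]
ee_rot: [-89.9, -19.6, 0.0]
ft_force: [0.2, 0.2, -0.6]
gripper_width: 0.551
```

>>> servo_tool([
  {"xyz": [0, 0, 0], "angular": [0, 0, 0]},
  {"xyz": [0, 0, 0], "angular": [0, 0, 0]},
  {"xyz": [0, 0, 0], "angular": [0, 0, 0]},
  {"xyz": [0, 0, 0], "angular": [0, 0, 0]},
  {"xyz": [0, 0, 0], "angular": [0, 0, 0]},
  {"xyz": [0, 0, 0], "angular": [0, 0, 0]},
], gripper=1, force=80)

```text
t: 37.65
ee_pos: [0.471, -0.0563, 0.0154]
ee_rot: [-90.0, -19.8, -0.1]
ft_force: [-3.1, 1.2, 7.3]
gripper_width: 0.228
```

```bash
python3 snap.py c2; python3 place.py 2
```

```text
t 37.65 [ 0.471  -0.0563  0.0154] [-18.5  11.  -54.1   6.    6.2 -17.4] 0.22827637485762314 [-3.1  1.2  7.3]
pocket [0.4964 0.2932]
X [ 0.471 -0.056  0.2  ]
tr total [ 6.270e+00 -1.737e+01  1.000e-02] n 5 per [ 1.25 -3.47  0.  ] maxcost 1e-17 maxdq/row 7.2 qend [-18.  -5. -37.  39.   6. -17.]
rot total [0.646 1.382 1.284] n 15 per [0.0431 0.0921 0.0856] maxcost 4e-16 maxdq/row 7.0 qend [-39.  54.  13. 114.  38.  17.]
tr total [-13.03  31.42   8.57] n 9 per [-1.45  3.49  0.95] maxcost 2e-18 maxdq/row 7.2 qend [-5. 38. -8. 80. 65. 51.]
X [0.5  0.05 0.25]
tr total [ 10.68 -21.08  10.65] n 7 per [ 1.53 -3.01  1.52] maxcost 1e-17 maxdq/row 6.3 qend [ -2.  -4. -28.  46.   1.  -2.]
rot total [0.646 1.382 1.284] n 15 per [0.0431 0.0921 0.0856] maxcost 5e-17 maxdq/row 6.5 qend [-29.  47.   9. 112.  47.  23.]
tr total [-4.92 23.76  3.87] n 7 per [-0.7   3.39  0.55] maxcost 1e-18 maxdq/row 6.4 qend [-5. 38. -8. 80. 65. 51.]
X [0.5  0.12 0.25]
tr total [ 10.67 -21.08  17.65] n 8 per [ 1.33 -2.64  2.21] maxcost 1e-17 maxdq/row 5.4 qend [  8.  -2. -26.  46.  -3.   8.]
rot total [0.646 1.382 1.284] n 15 per [0.0431 0.0921 0.0856] maxcost 2e-18 maxdq/row 6.0 qend [-23.  43.   4. 106.  52.  28.]
tr total [-2.57 17.29  2.65] n 5 per [-0.51  3.46  0.53] maxcost 2e-18 maxdq/row 6.6 qend [-5. 38. -8. 80. 65. 51.]
X [0.52 0.   0.25]
tr total [ 12.57 -20.41   5.65] n 7 per [ 1.8  -2.92  0.81] maxcost 1e-17 maxdq/row 6.5 qend [ -9.  -2. -26.  46.   3.  -8.]
rot total [0.646 1.382 1.284] n 15 per [0.0431 0.0921 0.0856] maxcost 6e-16 maxdq/row 6.9 qend [-32.  52.  19. 118.  44.  21.]
tr total [-6.73 28.72  2.76] n 8 per [-0.84  3.59  0.35] maxcost 6e-16 maxdq/row 6.8 qend [-5. 38. -8. 80. 65. 51.]
```

Use X=(0.5,0.05,0.25).

>>> servo_tool([
  {"xyz": [1, -2.8, 0], "angular": [0, 0, 0]},
  {"xyz": [1.6, -3.05, 1.75], "angular": [0, 0, 0]},
  {"xyz": [1.6, -3.05, 1.75], "angular": [0, 0, 0]},
  {"xyz": [1.6, -3.05, 1.75], "angular": [0, 0, 0]},
  {"xyz": [1.6, -3.05, 1.75], "angular": [0, 0, 0]},
  {"xyz": [1.6, -3.05, 1.75], "angular": [0, 0, 0]},
  {"xyz": [1.6, -3.05, 1.75], "angular": [0, 0, 0]},
  {"xyz": [0, 0, 0], "angular": [0, 0, 0]},
])

```text
t: 38.5
ee_pos: [0.5029, 0.0501, 0.2555]
ee_rot: [-89.9, -20.4, 0.1]
ft_force: [-0.0, -0.5, 0.1]
gripper_width: 0.227
```

>>> servo_tool([
  {"xyz": [0, 0, 0], "angular": [0.043, 0.092, 0.0856]},
  {"xyz": [0, 0, 0], "angular": [0.043, 0.092, 0.0856]},
  {"xyz": [0, 0, 0], "angular": [0.043, 0.092, 0.0856]},
  {"xyz": [0, 0, 0], "angular": [0.043, 0.092, 0.0856]},
  {"xyz": [0, 0, 0], "angular": [0.043, 0.092, 0.0856]},
  {"xyz": [0, 0, 0], "angular": [0.043, 0.092, 0.0856]},
  {"xyz": [0, 0, 0], "angular": [0.043, 0.092, 0.0856]},
  {"xyz": [0, 0, 0], "angular": [0.043, 0.092, 0.0856]},
  {"xyz": [0, 0, 0], "angular": [0.043, 0.092, 0.0856]},
  {"xyz": [0, 0, 0], "angular": [0.043, 0.092, 0.0856]},
  {"xyz": [0, 0, 0], "angular": [0.043, 0.092, 0.0856]},
  {"xyz": [0, 0, 0], "angular": [0.043, 0.092, 0.0856]},
  {"xyz": [0, 0, 0], "angular": [0.043, 0.092, 0.0856]},
  {"xyz": [0, 0, 0], "angular": [0.043, 0.092, 0.0856]},
  {"xyz": [0, 0, 0], "angular": [0.043, 0.092, 0.0856]},
  {"xyz": [0, 0, 0], "angular": [0, 0, 0]},
  {"xyz": [0, 0, 0], "angular": [0, 0, 0]},
])

```text
t: 40.2
ee_pos: [0.4986, 0.0482, 0.2477]
ee_rot: [-90.3, 69.9, -80.2]
ft_force: [-0.5, 0.1, 0.2]
gripper_width: 0.228
```

```bash
python3 snap.py c3;python3 topocket.py 2 .003
```

```text
t 40.2 [0.4986 0.0482 0.2477] [-29.   47.1   9.2 112.   46.8  23. ] 0.2277924923804459 [-0.5  0.1  0.2]
target [0.4969 0.2903] blade up? [-0.061  0.339  0.939]
rot total [0.002 0.001 0.002] n 1 per [0.0023 0.0008 0.0023] maxcost 4e-19 maxdq/row 0.1 qend [-29.  47.   9. 112.  47.  23.]
tr total [-5.07 23.53  4.06] n 7 per [-0.72  3.36  0.58] maxcost 5e-18 maxdq/row 6.3 qend [-6. 38. -8. 81. 65. 51.]
tr total [10.05  3.68  0.  ] n 3 per [3.35 1.23 0.  ] maxcost 2e-18 maxdq/row 4.1 qend [ -6.  46. -12.  69.  65.  51.]
```

View pics/c3.png

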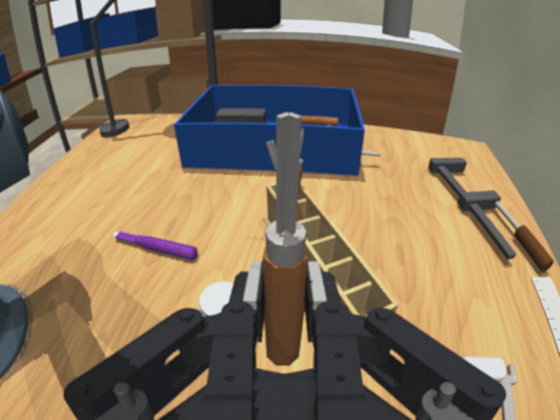

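>>> servo_tool([
  {"xyz": [-0.4, 1.7, 0.3], "angular": [0, 0, 0]},
  {"xyz": [-0.72, 3.4, 0.6], "angular": [0, 0, 0]},
  {"xyz": [-0.72, 3.4, 0.6], "angular": [0, 0, 0]},
  {"xyz": [-0.72, 3.4, 0.6], "angular": [0, 0, 0]},
  {"xyz": [-0.72, 3.4, 0.6], "angular": [0, 0, 0]},
  {"xyz": [-0.72, 3.4, 0.6], "angular": [0, 0, 0]},
  {"xyz": [-0.72, 3.4, 0.6], "angular": [0, 0, 0]},
  {"xyz": [-0.35, 1.43, 0.16], "angular": [0, 0, 0]},
  {"xyz": [0, 0, 0], "angular": [0, 0, 0]},
  {"xyz": [0, 0, 0], "angular": [0, 0, 0]},
])

```text
t: 41.25
ee_pos: [0.4968, 0.2909, 0.2164]
ee_rot: [-89.9, 69.9, -79.6]
ft_force: [-0.5, 0.5, -0.4]
gripper_width: 0.227
```

```bash
python3 snap.py c4; python3 snap.py c4s side; cat > side.py <<'E'
import sys
from plan import *
n=sys.argv[1];fw=float(sys.argv[2])
m=camera_model('side');f=f_of(m)
c=np.array([.509,.274]);yh=np.array([np.cos(np.radians(-56.7)),np.sin(np.radians(-56.7))]);xh=np.array([-yh[1],yh[0]])
img=cv2.resize(cv2.imread(f'pics/{n}.png')[120:320,150:350],None,fx=3,fy=3,interpolation=cv2.INTER_CUBIC)
def pr(X):
    x=m['R']@X+m['t'];return (int((m['cx']+f*x[0]/x[2]-150+.5)*3),int((m['cy']+f*x[1]/x[2]-120+.5)*3))
for i in range(6):
    o=c+yh*(i-2.5)*.046
    cv2.polylines(img,[np.array([pr(np.r_[o+yh*a*.0205+xh*b*.022,.075]) for a,b in((1,1),(1,-1),(-1,-1),(-1,1))])],True,(0,0,255),1)
P=np.load(f'pics/{n}.npz')['P'];h=np.array([np.cos(np.radians(100)),np.sin(np.radians(100))])*fw
for z in np.arange(.075,.24,.02): cv2.circle(img,pr(np.r_[P[:2]+h,z]),2,(255,0,0),-1)
cv2.imwrite(f'pics/{n}o.png',img)
E
python3 side.py c4s .003; python3 - <<'E'
from plan import *
trplan([.4969,.2903,.107])
E
```

```text
t 41.25 [0.4968 0.2909 0.2164] [-5.5 37.7 -7.7 81.  64.7 50.7] 0.2272028650482101 [-0.5  0.5 -0.4]
t 41.3 [0.4971 0.2903 0.2161] [-5.5 37.7 -7.7 81.  64.7 50.7] 0.22469918356923405 [-1.  -1.  -0.9]
tr total [10.21  3.78 -0.04] n 3 per [ 3.4   1.26 -0.01] maxcost 3e-18 maxdq/row 4.2 qend [ -6.  46. -12.  69.  65.  51.]
```

View pics/c4so.png

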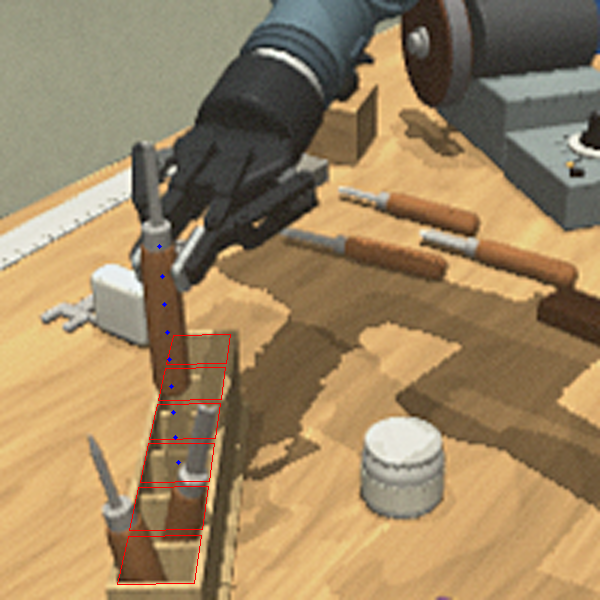

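View pics/c4.png

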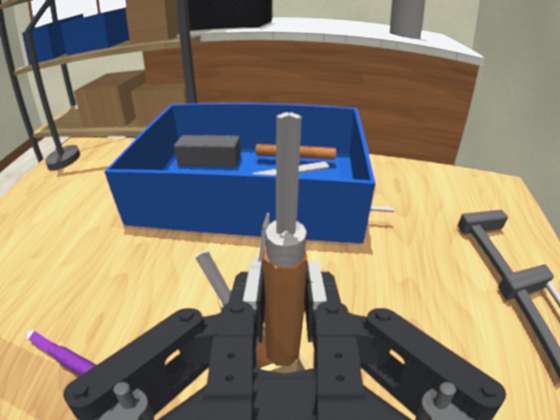

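>>> servo_tool([
  {"xyz": [2.3, 0.85, 0], "angular": [0, 0, 0]},
  {"xyz": [2.3, 0.85, 0], "angular": [0, 0, 0]},
  {"xyz": [1.5, 0.55, 0], "angular": [0, 0, 0]},
  {"xyz": [1.5, 0.55, 0], "angular": [0, 0, 0]},
  {"xyz": [1, 0.35, 0], "angular": [0, 0, 0]},
  {"xyz": [0.7, 0.27, 0], "angular": [0, 0, 0]},
  {"xyz": [0.7, 0.27, 0], "angular": [0, 0, 0]},
  {"xyz": [0, 0, 0], "angular": [0, 0, 0]},
  {"xyz": [0, 0, 0], "angular": [0, 0, 0]},
])

```text
t: 42.25
ee_pos: [0.4967, 0.2908, 0.1089]
ee_rot: [-90.4, 70.0, -80.3]
ft_force: [1.1, -0.1, -0.3]
gripper_width: 0.23
```

```bash
python3 snap.py c5; python3 snap.py c5s side; python3 side.py c5s .003
```

```text
t 42.25 [0.4967 0.2908 0.1089] [ -5.5  45.8 -11.5  69.2  64.8  50.8] 0.22959086989367097 [ 1.1 -0.1 -0.3]
t 42.3 [0.4968 0.2908 0.109 ] [ -5.5  45.8 -11.5  69.2  64.8  50.8] 0.2276006102796545 [ 0.4 -0.9 -1. ]
```

View pics/c5so.png

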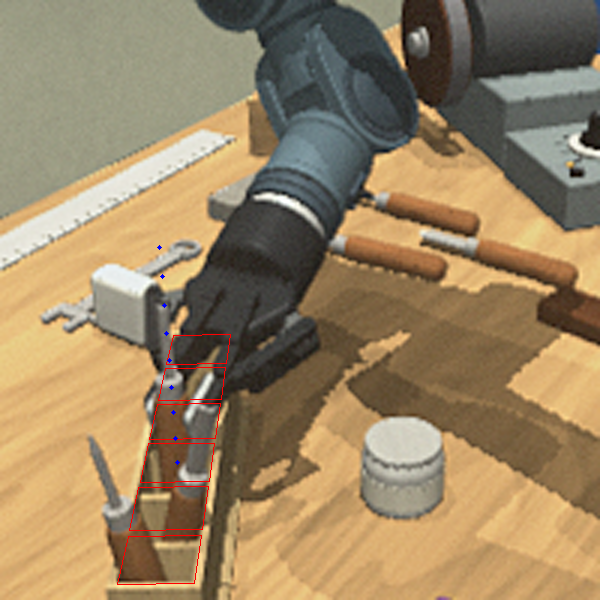

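>>> servo_tool([
  {"xyz": [0, 0, 0], "angular": [0, 0, 0]},
  {"xyz": [0, 0, 0], "angular": [0, 0, 0]},
  {"xyz": [0, 0, 0], "angular": [0, 0, 0]},
  {"xyz": [0, 0, 0], "angular": [0, 0, 0]},
  {"xyz": [0, -1.5, 0], "angular": [0, 0, 0]},
  {"xyz": [0, -3, 0], "angular": [0, 0, 0]},
  {"xyz": [0, -3.5, 0], "angular": [0, 0, 0]},
  {"xyz": [0, -3.5, 0], "angular": [0, 0, 0]},
  {"xyz": [-2, -3, 0], "angular": [0, 0, 0]},
  {"xyz": [-3, -2, 0], "angular": [0, 0, 0]},
  {"xyz": [-2, -1, 0], "angular": [0, 0, 0]},
  {"xyz": [0, 0, 0], "angular": [0, 0, 0]},
], gripper=0.15)

```text
t: 43.55
ee_pos: [0.5228, 0.1516, 0.2368]
ee_rot: [-89.7, 69.9, -79.7]
ft_force: [0.0, 0.1, -0.1]
gripper_width: 0.428
```

```bash
python3 snap.py c6s side;python3 snap.py c6t top; python3 - <<'E'
from plan import *
crop(cv2.imread('pics/c6s.png'),150,150,350,360,2.8,'pics/c6sc.png')
crop(cv2.imread('pics/c6t.png'),220,110,400,270,4,'pics/c6tc.png')
P,R=pose()
for k,(g,psi) in dict(T2=((.618,-.124),5),T6=((.505,-.187),-2)).items():
  Rt=kin.Rpick(psi,20);print(k)
  for X in ([.5,.05,.25],[.48,.0,.23],[.46,-.1,.23]):
    print(X);q=trplan(X);q=rotplan(Rt,pos=X,q0=q);q=trplan([*g,.2],R=Rt,p0=X,q0=q)
E
```

```text
t 43.55 [0.5228 0.1516 0.2368] [-18.8  44.8   5.2 103.1  55.4  31.9] 0.42824580259678924 [ 0.   0.1 -0.1]
t 43.6 [0.5221 0.152  0.2351] [-18.8  44.9   5.  103.   55.3  31.9] 0.4225708445769134 [ 0.1  1.4 -0.2]
T2
[0.5, 0.05, 0.25]
tr total [ 1.83 -9.66 -3.92] n 3 per [ 0.61 -3.22 -1.31] maxcost 5e-23 maxdq/row 3.4 qend [-29.  47.   9. 112.  47.  23.]
rot total [ 0.762  1.633 -1.164] n 16 per [ 0.0476  0.102  -0.0728] maxcost 1e-17 maxdq/row 11.4 qend [ -0.  31.  18.  96.  -2. 175.]
tr total [-11.33   1.2   18.36] n 6 per [-1.89  0.2   3.06] maxcost 1e-17 maxdq/row 7.2 qend [-14.  51.  45. 104.  -6. 162.]
[0.48, 0.0, 0.23]
tr total [  5.28 -13.27  -6.76] n 4 per [ 1.32 -3.32 -1.69] maxcost 6e-24 maxdq/row 3.9 qend [-34.  49.  10. 113.  42.  20.]
rot total [ 0.762  1.633 -1.164] n 16 per [ 0.0476  0.102  -0.0728] maxcost 2e-18 maxdq/row 10.7 qend [ -5.  29.  10.  91.  -4. 170.]
tr total [-12.93  -1.51  13.56] n 5 per [-2.59 -0.3   2.71] maxcost 8e-21 maxdq/row 10.0 qend [-14.  51.  45. 104.  -6. 162.]
[0.46, -0.1, 0.23]
tr total [  8.54 -22.19 -10.48] n 7 per [ 1.22 -3.17 -1.5 ] maxcos
[... 815 characters left out ...]
row 3.9 qend [-34.  49.  10. 113.  42.  20.]
rot total [ 0.815  1.746 -1.1  ] n 16 per [ 0.0509  0.1091 -0.0688] maxcost 3e-15 maxdq/row 11.1 qend [ -7.  29.  11.  92.  -2. 176.]
tr total [-3.99  1.74 18.6 ] n 5 per [-0.8   0.35  3.72] maxcost 3e-15 maxdq/row 3.6 qend [-23.  36.  18.  91.  -7. 160.]
[0.46, -0.1, 0.23]
tr total [  8.54 -22.19 -10.48] n 7 per [ 1.22 -3.17 -1.5 ] maxcost 3e-20 maxdq/row 3.6 qend [-42.  54.  19. 120.  35.  15.]
rot total [ 0.815  1.746 -1.1  ] n 16 per [ 0.0509  0.1091 -0.0688] maxcost 8e-20 maxdq/row 10.2 qend [-17.  27.   8.  90.  -5. 166.]
tr total [-5.54  1.18  8.54] n 3 per [-1.85  0.39  2.85] maxcost 2e-18 maxdq/row 3.7 qend [-23.  36.  18.  91.  -7. 160.]
```

View pics/c6sc.png

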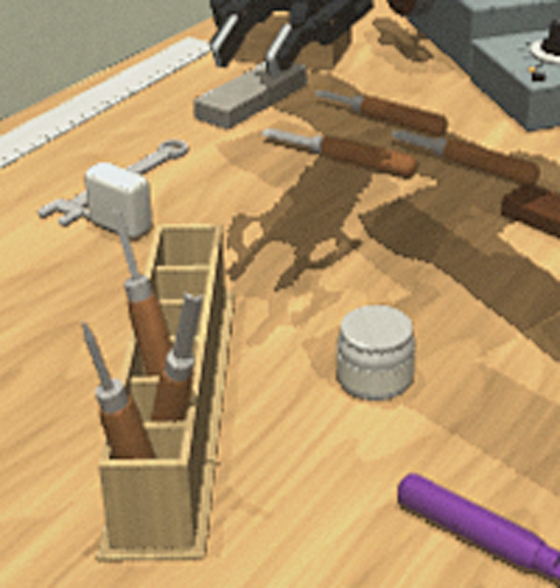

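View pics/c6tc.png

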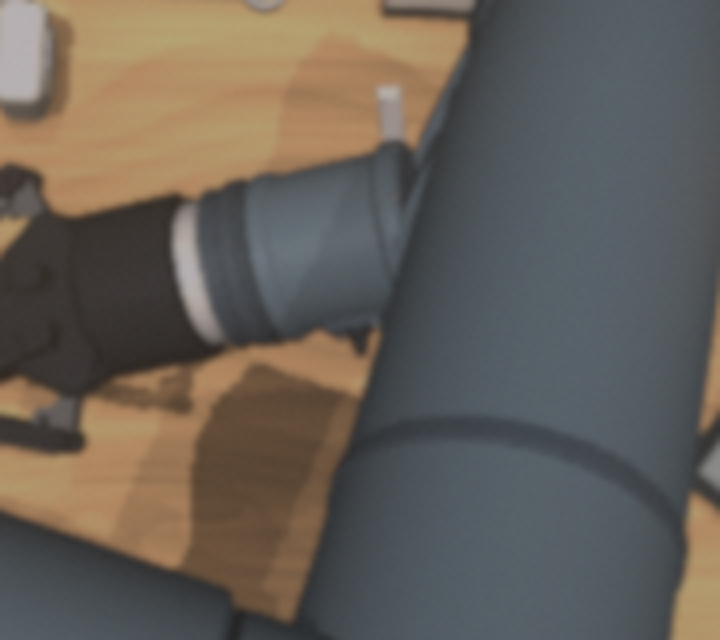

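>>> servo_tool([
  {"xyz": [1.22, -3.17, -1.5], "angular": [0, 0, 0]},
  {"xyz": [1.22, -3.17, -1.5], "angular": [0, 0, 0]},
  {"xyz": [1.22, -3.17, -1.5], "angular": [0, 0, 0]},
  {"xyz": [1.22, -3.17, -1.5], "angular": [0, 0, 0]},
  {"xyz": [1.22, -3.17, -1.5], "angular": [0, 0, 0]},
  {"xyz": [1.22, -3.17, -1.5], "angular": [0, 0, 0]},
  {"xyz": [1.22, -3.17, -1.5], "angular": [0, 0, 0]},
], gripper=-0.1)

```text
t: 44.35
ee_pos: [0.4589, -0.1007, 0.2288]
ee_rot: [-90.7, 70.1, -80.5]
ft_force: [0.2, 0.3, -0.2]
gripper_width: 0.548
```

>>> servo_tool([
  {"xyz": [0, 0, 0], "angular": [0.0453, 0.097, -0.0611]},
  {"xyz": [0, 0, 0], "angular": [0.0453, 0.097, -0.0611]},
  {"xyz": [0, 0, 0], "angular": [0.0453, 0.097, -0.0611]},
  {"xyz": [0, 0, 0], "angular": [0.0453, 0.097, -0.0611]},
  {"xyz": [0, 0, 0], "angular": [0.0453, 0.097, -0.0611]},
  {"xyz": [0, 0, 0], "angular": [0.0453, 0.097, -0.0611]},
  {"xyz": [0, 0, 0], "angular": [0.0453, 0.097, -0.0611]},
  {"xyz": [0, 0, 0], "angular": [0.0453, 0.097, -0.0611]},
  {"xyz": [0, 0, 0], "angular": [0.0453, 0.097, -0.0611]},
  {"xyz": [0, 0, 0], "angular": [0.0453, 0.097, -0.0611]},
  {"xyz": [0, 0, 0], "angular": [0.0453, 0.097, -0.0611]},
  {"xyz": [0, 0, 0], "angular": [0.0453, 0.097, -0.0611]},
  {"xyz": [0, 0, 0], "angular": [0.0453, 0.097, -0.0611]},
  {"xyz": [0, 0, 0], "angular": [0.0453, 0.097, -0.0611]},
  {"xyz": [0, 0, 0], "angular": [0.0453, 0.097, -0.0611]},
  {"xyz": [0, 0, 0], "angular": [0.0453, 0.097, -0.0611]},
  {"xyz": [0, 0, 0], "angular": [0.0453, 0.097, -0.0611]},
  {"xyz": [0, 0, 0], "angular": [0.0453, 0.097, -0.0611]},
])

```text
t: 46.15
ee_pos: [0.4593, -0.0992, 0.2291]
ee_rot: [-89.8, -20.2, 177.8]
ft_force: [-0.0, 0.4, 0.1]
gripper_width: 0.548
```

>>> servo_tool([
  {"xyz": [-1.85, 0.39, 2.85], "angular": [0, 0, 0]},
  {"xyz": [-1.85, 0.39, 2.85], "angular": [0, 0, 0]},
  {"xyz": [-1.85, 0.39, 2.85], "angular": [0, 0, 0]},
  {"xyz": [0, 0, 0], "angular": [0, 0, 0]},
  {"xyz": [0, 0, 0], "angular": [0, 0, 0]},
])

```text
t: 46.65
ee_pos: [0.5041, -0.1867, 0.1982]
ee_rot: [-90.1, -20.2, 178.0]
ft_force: [-0.1, -0.1, -0.9]
gripper_width: 0.546
```

```bash
python3 snap.py d1
```

```text
t 46.65 [ 0.5041 -0.1867  0.1982] [-23.1  36.   17.9  91.   -7.  160.1] 0.5463909715181826 [-0.1 -0.1 -0.9]
```

View pics/d1.png

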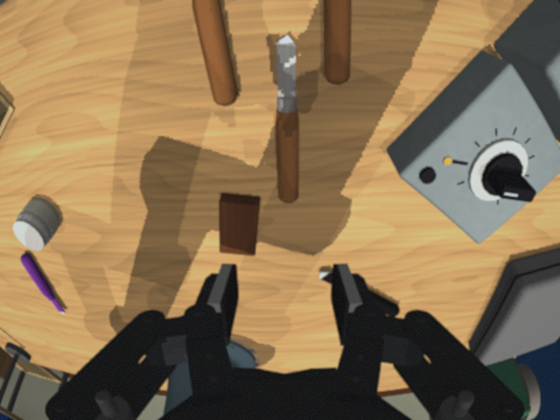

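```bash
python3 - <<'E'
from plan import *
crop(cv2.imread('pics/d1.png'),400,110,560,240,5,'pics/d1c.png')
crop(cv2.imread('pics/c1.png'),0,130,60,230,6,'pics/c1c.png')
crop(cv2.imread('pics/b6s.png'),300,120,400,200,6,'pics/b6c2.png')
crop(cv2.imread('pics/a3s.png'),300,120,400,200,6,'pics/a3c2.png')
E
```

View pics/d1c.png

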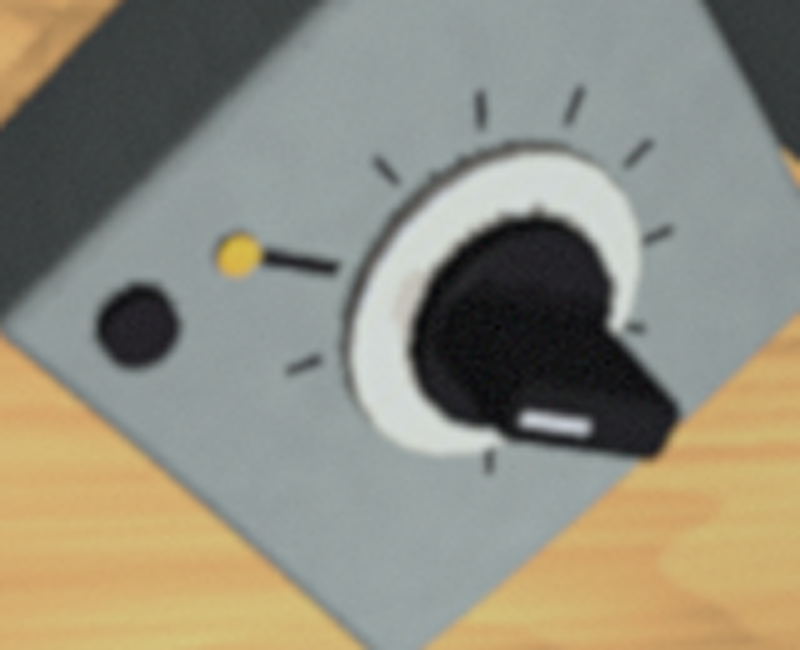

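View pics/b6c2.png

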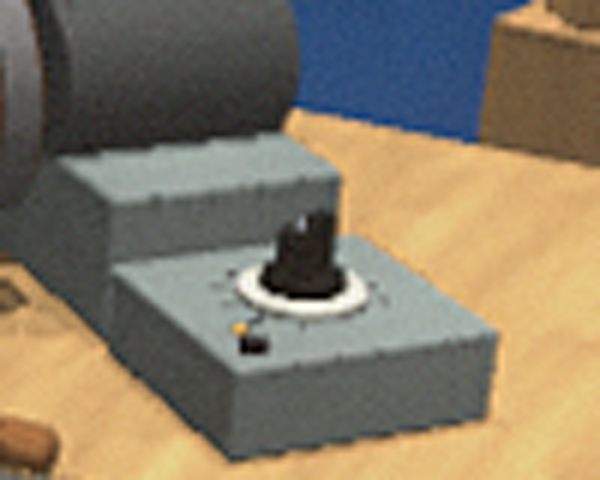

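View pics/a3c2.png

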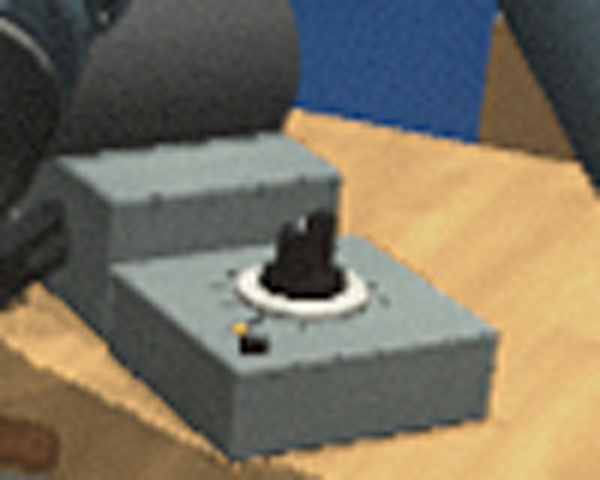

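```bash
python3 meas.py d1 289 204 287 36; python3 - <<'E'
from plan import *
trplan([.505,-.187,.012])
E
```

```text
butt [ 0.4108 -0.1881] tip [ 0.588  -0.1916] L 0.1772 psi -1.1 grip90 [ 0.5008 -0.1899]
tr total [-6.53 17.53  0.1 ] n 5 per [-1.31  3.51  0.02] maxcost 1e-21 maxdq/row 4.9 qend [-23.  43.   3.  68.  -7. 160.]
```

>>> servo_tool([
  {"xyz": [-1.25, 3.5, 0.05], "angular": [0, 0, 0]},
  {"xyz": [-1.25, 3.5, 0.05], "angular": [0, 0, 0]},
  {"xyz": [-1.25, 3.5, 0.05], "angular": [0, 0, 0]},
  {"xyz": [-1.25, 3.5, 0.05], "angular": [0, 0, 0]},
  {"xyz": [-0.65, 1.8, 0], "angular": [0, 0, 0]},
  {"xyz": [-0.6, 1.8, 0], "angular": [0, 0, 0]},
  {"xyz": [0, 0, 0], "angular": [0, 0, 0]},
  {"xyz": [0, 0, 0], "angular": [0, 0, 0]},
])

```text
t: 47.5
ee_pos: [0.5027, -0.188, 0.014]
ee_rot: [-90.0, -20.1, 178.1]
ft_force: [0.3, -1.1, 1.6]
gripper_width: 0.55
```

>>> servo_tool([
  {"xyz": [0, 0, 0], "angular": [0, 0, 0]},
  {"xyz": [0, 0, 0], "angular": [0, 0, 0]},
  {"xyz": [0, 0, 0], "angular": [0, 0, 0]},
  {"xyz": [0, 0, 0], "angular": [0, 0, 0]},
  {"xyz": [0, 0, 0], "angular": [0, 0, 0]},
  {"xyz": [0, 0, 0], "angular": [0, 0, 0]},
], gripper=1, force=80)

```text
t: 48.1
ee_pos: [0.5043, -0.1892, 0.0151]
ee_rot: [-90.0, -19.9, 178.0]
ft_force: [0.9, 1.8, 6.5]
gripper_width: 0.23
```

```bash
python3 snap.py d2; python3 place.py 3
```

```text
t 48.1 [ 0.5043 -0.1892  0.0151] [-23.3  42.9   2.4  68.1  -7.1 159.9] 0.22975632053944417 [0.9 1.8 6.5]
pocket [0.5216 0.2548]
X [ 0.504 -0.189  0.2  ]
tr total [ 6.280e+00 -1.738e+01  1.000e-02] n 5 per [ 1.26 -3.48  0.  ] maxcost 2e-18 maxdq/row 4.9 qend [-23.  36.  18.  91.  -7. 160.]
rot total [-0.816 -1.744  1.102] n 16 per [-0.051  -0.109   0.0689] maxcost 1e-02 maxdq/row 9.8 qend [-47.  60.  34. 121.  35.  18.]
tr total [-16.26  40.29   9.42] n 12 per [-1.36  3.36  0.78] maxcost 1e-02 maxdq/row 5.5 qend [-9. 42. -2. 88. 63. 45.]
X [0.5  0.05 0.25]
tr total [  9.18 -21.67 -23.88] n 9 per [ 1.02 -2.41 -2.65] maxcost 2e-05 maxdq/row 3.7 qend [ -2.  31.  17.  96.   0. 180.]
rot total [-0.816 -1.744  1.102] n 16 per [-0.051  -0.109   0.0689] maxcost 2e-05 maxdq/row 11.8 qend [-29.  47.   9. 112.  47.  23.]
tr total [-3.48 19.79  5.69] n 6 per [-0.58  3.3   0.95] maxcost 2e-18 maxdq/row 5.2 qend [-9. 42. -2. 88. 63. 45.]
X [0.5  0.12 0.25]
tr total [  9.41 -21.58 -30.88] n 10 per [ 0.94 -2.16 -3.09] maxcost 5e-03 maxdq/row 4.1 qend [  4.  33.  19.  97.   4. 180.]
rot total [-0.816 -1.744  1.102] n 16 per [-0.051  -0.109   0.0689] maxcost 5e-03 maxdq/row 12.8 qend [-23.  43.   4. 106.  52.  28.]
tr total [-1.12 13.32  4.47] n 4 per [-0.28  3.33  1.12] maxcost 1e-18 maxdq/row 5.2 qend [-9. 42. -2. 88. 63. 45.]
X [0.52 0.   0.25]
tr total [  7.13 -22.4  -18.95] n 8 per [ 0.89 -2.8  -2.37] maxcost 4e-18 maxdq/row 4.4 qend [ -6.  34.  22.  98.  -1. 176.]
rot total [-0.816 -1.744  1.102] n 16 per [-0.051  -0.109   0.0689] maxcost 4e-21 maxdq/row 11.4 qend [-32.  52.  19. 118.  44.  21.]
tr total [-5.28 24.75  4.58] n 7 per [-0.75  3.54  0.65] maxcost 3e-18 maxdq/row 5.5 qend [-9. 42. -2. 88. 63. 45.]
```

>>> servo_tool([
  {"xyz": [1, -2.8, 0], "angular": [0, 0, 0]},
  {"xyz": [0.77, -2.45, -2.37], "angular": [0, 0, 0]},
  {"xyz": [0.77, -2.45, -2.37], "angular": [0, 0, 0]},
  {"xyz": [0.77, -2.45, -2.37], "angular": [0, 0, 0]},
  {"xyz": [0.77, -2.45, -2.37], "angular": [0, 0, 0]},
  {"xyz": [0.77, -2.45, -2.37], "angular": [0, 0, 0]},
  {"xyz": [0.77, -2.45, -2.37], "angular": [0, 0, 0]},
  {"xyz": [0.77, -2.45, -2.37], "angular": [0, 0, 0]},
  {"xyz": [0.77, -2.45, -2.37], "angular": [0, 0, 0]},
  {"xyz": [0, 0, 0], "angular": [0, 0, 0]},
])

```text
t: 49.15
ee_pos: [0.5208, 0.0025, 0.2522]
ee_rot: [-90.1, -19.6, 178.2]
ft_force: [0.1, 0.4, -0.9]
gripper_width: 0.226
```

>>> servo_tool([
  {"xyz": [0, 0, 0], "angular": [-0.0453, -0.0969, 0.0612]},
  {"xyz": [0, 0, 0], "angular": [-0.0453, -0.0969, 0.0612]},
  {"xyz": [0, 0, 0], "angular": [-0.0453, -0.0969, 0.0612]},
  {"xyz": [0, 0, 0], "angular": [-0.0453, -0.0969, 0.0612]},
  {"xyz": [0, 0, 0], "angular": [-0.0453, -0.0969, 0.0612]},
  {"xyz": [0, 0, 0], "angular": [-0.0453, -0.0969, 0.0612]},
  {"xyz": [0, 0, 0], "angular": [-0.0453, -0.0969, 0.0612]},
  {"xyz": [0, 0, 0], "angular": [-0.0453, -0.0969, 0.0612]},
  {"xyz": [0, 0, 0], "angular": [-0.0453, -0.0969, 0.0612]},
  {"xyz": [0, 0, 0], "angular": [-0.0453, -0.0969, 0.0612]},
  {"xyz": [0, 0, 0], "angular": [-0.0453, -0.0969, 0.0612]},
  {"xyz": [0, 0, 0], "angular": [-0.0453, -0.0969, 0.0612]},
  {"xyz": [0, 0, 0], "angular": [-0.0453, -0.0969, 0.0612]},
  {"xyz": [0, 0, 0], "angular": [-0.0453, -0.0969, 0.0612]},
  {"xyz": [0, 0, 0], "angular": [-0.0453, -0.0969, 0.0612]},
  {"xyz": [0, 0, 0], "angular": [-0.0453, -0.0969, 0.0612]},
  {"xyz": [0, 0, 0], "angular": [-0.0453, -0.0969, 0.0612]},
  {"xyz": [0, 0, 0], "angular": [-0.0453, -0.0969, 0.0612]},
  {"xyz": [0, 0, 0], "angular": [0, 0, 0]},
  {"xyz": [0, 0, 0], "angular": [0, 0, 0]},
])

```text
t: 51.15
ee_pos: [0.5192, -0.0004, 0.2472]
ee_rot: [-90.8, 70.0, -80.9]
ft_force: [0.1, -0.4, -1.0]
gripper_width: 0.225
```

```bash
python3 snap.py d3;python3 topocket.py 3 .003
```

```text
t 51.15 [ 5.192e-01 -4.000e-04  2.472e-01] [-32.   51.9  18.5 118.1  44.3  21.1] 0.22527263497770594 [ 0.1 -0.4 -1. ]
target [0.5221 0.2518] blade up? [-0.056  0.339  0.939]
rot total [-0.001 -0.003  0.001] n 1 per [-0.0007 -0.0032  0.0013] maxcost 2e-20 maxdq/row 0.3 qend [-32.  52.  19. 118.  44.  21.]
tr total [-5.4  24.41  4.63] n 7 per [-0.77  3.49  0.66] maxcost 2e-18 maxdq/row 5.4 qend [-9. 42. -1. 89. 63. 45.]
tr total [10.05  3.67  0.03] n 3 per [3.35 1.22 0.01] maxcost 3e-18 maxdq/row 3.9 qend [-9. 49. -5. 78. 63. 45.]
```

View pics/d3.png

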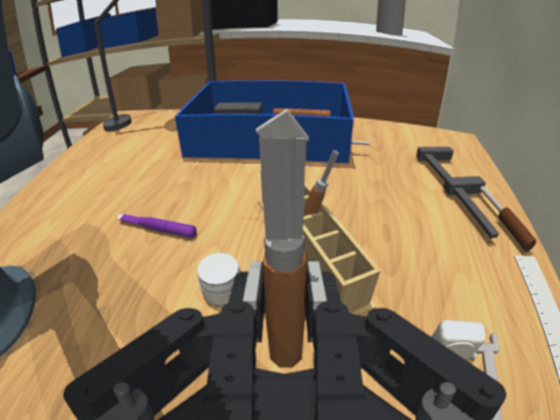

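>>> servo_tool([
  {"xyz": [-0.4, 1.75, 0.33], "angular": [0, 0, 0]},
  {"xyz": [-0.77, 3.49, 0.66], "angular": [0, 0, 0]},
  {"xyz": [-0.77, 3.49, 0.66], "angular": [0, 0, 0]},
  {"xyz": [-0.77, 3.49, 0.66], "angular": [0, 0, 0]},
  {"xyz": [-0.77, 3.49, 0.66], "angular": [0, 0, 0]},
  {"xyz": [-0.77, 3.49, 0.66], "angular": [0, 0, 0]},
  {"xyz": [-0.77, 3.49, 0.66], "angular": [0, 0, 0]},
  {"xyz": [-0.38, 1.72, 0.33], "angular": [0, 0, 0]},
  {"xyz": [0, 0, 0], "angular": [0, 0, 0]},
  {"xyz": [0, 0, 0], "angular": [0, 0, 0]},
])

```text
t: 52.2
ee_pos: [0.5213, 0.2524, 0.2172]
ee_rot: [-90.0, 70.0, -80.0]
ft_force: [-0.5, -0.1, -0.9]
gripper_width: 0.23
```

```bash
python3 snap.py d4s side; python3 side.py d4s .003; python3 - <<'E'
from plan import *
trplan([.5221,.2518,.107])
E
```

```text
t 52.2 [0.5213 0.2524 0.2172] [-9.1 41.6 -1.5 88.9 62.6 44.6] 0.2304932677581911 [-0.5 -0.1 -0.9]
tr total [10.33  3.76  0.04] n 3 per [3.44 1.25 0.01] maxcost 5e-18 maxdq/row 4.0 qend [-9. 49. -5. 78. 63. 45.]
```

View pics/d4so.png

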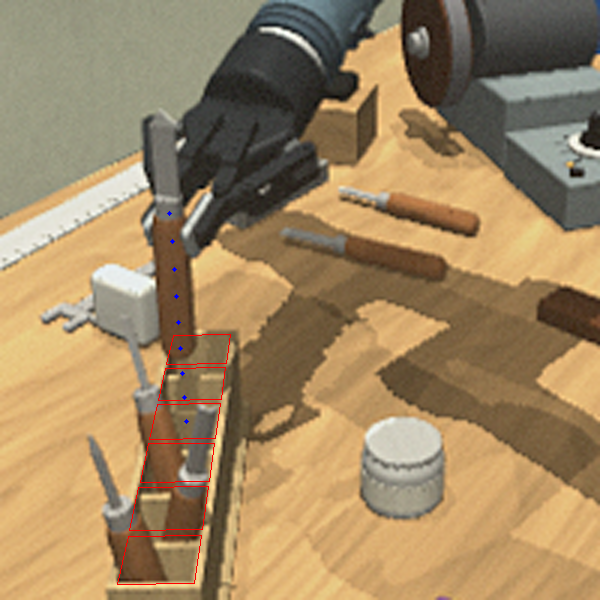

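>>> servo_tool([
  {"xyz": [2.3, 0.85, 0], "angular": [0, 0, 0]},
  {"xyz": [2.3, 0.85, 0], "angular": [0, 0, 0]},
  {"xyz": [1.5, 0.55, 0], "angular": [0, 0, 0]},
  {"xyz": [1.5, 0.55, 0], "angular": [0, 0, 0]},
  {"xyz": [1, 0.35, 0], "angular": [0, 0, 0]},
  {"xyz": [0.7, 0.27, 0], "angular": [0, 0, 0]},
  {"xyz": [0.7, 0.27, 0], "angular": [0, 0, 0]},
  {"xyz": [0, 0, 0], "angular": [0, 0, 0]},
  {"xyz": [0, 0, 0], "angular": [0, 0, 0]},
])

```text
t: 53.15
ee_pos: [0.5215, 0.2529, 0.1094]
ee_rot: [-90.4, 70.1, -80.4]
ft_force: [-1.3, 0.1, -1.0]
gripper_width: 0.225
```

>>> servo_tool([
  {"xyz": [0, 0, 0], "angular": [0, 0, 0]},
  {"xyz": [0, 0, 0], "angular": [0, 0, 0]},
  {"xyz": [0, 0, 0], "angular": [0, 0, 0]},
  {"xyz": [0, 0, 0], "angular": [0, 0, 0]},
  {"xyz": [0, -1.5, 0], "angular": [0, 0, 0]},
  {"xyz": [0, -3, 0], "angular": [0, 0, 0]},
  {"xyz": [0, -3.5, 0], "angular": [0, 0, 0]},
  {"xyz": [0, -3.5, 0], "angular": [0, 0, 0]},
  {"xyz": [-2, -3, 0], "angular": [0, 0, 0]},
  {"xyz": [-3, -2, 0], "angular": [0, 0, 0]},
  {"xyz": [-2, -1, 0], "angular": [0, 0, 0]},
  {"xyz": [0, 0, 0], "angular": [0, 0, 0]},
], gripper=0.15)

```text
t: 54.35
ee_pos: [0.5473, 0.1134, 0.2375]
ee_rot: [-89.7, 69.9, -79.8]
ft_force: [0.3, -0.1, -0.8]
gripper_width: 0.427
```

```bash
python3 snap.py d6s side; python3 - <<'E'
from plan import *
crop(cv2.imread('pics/d6s.png'),150,150,350,360,2.8,'pics/d6sc.png')
P,R=pose()
for k,(g,psi) in dict(T2=((.618,-.124),5)).items():
  Rt=kin.Rpick(psi,20);print(k)
  for X in ([.5,.05,.25],[.5,.0,.24],[.48,-.05,.23]):
    print(X);q=trplan(X);q=rotplan(Rt,pos=X,q0=q);q=trplan([*g,.2],R=Rt,p0=X,q0=q)
E
```

```text
t 54.35 [0.5473 0.1134 0.2375] [-21.5  48.9  13.  109.   53.3  29.3] 0.4266833380532299 [ 0.3 -0.1 -0.8]
T2
[0.5, 0.05, 0.25]
tr total [ 0.53 -5.64 -5.7 ] n 3 per [ 0.18 -1.88 -1.9 ] maxcost 2e-27 maxdq/row 2.5 qend [-29.  47.   9. 112.  47.  23.]
rot total [ 0.759  1.631 -1.167] n 16 per [ 0.0475  0.102  -0.0729] maxcost 1e-17 maxdq/row 11.5 qend [ -0.  31.  18.  96.  -2. 175.]
tr total [-11.33   1.2   18.36] n 6 per [-1.89  0.2   3.06] maxcost 1e-17 maxdq/row 7.2 qend [-14.  51.  45. 104.  -6. 162.]
[0.5, 0.0, 0.24]
tr total [ 3.16 -9.92 -6.56] n 4 per [ 0.79 -2.48 -1.64] maxcost 1e-25 maxdq/row 2.9 qend [-33.  50.  14. 115.  44.  20.]
rot total [ 0.759  1.631 -1.167] n 16 per [ 0.0475  0.102  -0.0729] maxcost 2e-18 maxdq/row 10.9 qend [ -5.  31.  16.  94.  -3. 170.]
tr total [-11.4    0.11  13.38] n 5 per [-2.28  0.02  2.68] maxcost 2e-19 maxdq/row 8.4 qend [-14.  51.  45. 104.  -6. 162.]
[0.48, -0.05, 0.23]
tr total [  5.67 -13.88  -9.4 ] n 5 per [ 1.13 -2.78 -1.88] maxcost 9e-25 maxdq/row 3.3 qend [-38.  52.  15. 117.  39.  17.]
rot total [ 0.759  1.631 -1.167] n 16 per [ 0.0475  0.102  -0.0729] maxcost 1e-16 maxdq/row 10.3 qend [-10.  29.  11.  91.  -5. 166.]
tr total [-13.34  -1.66   8.57] n 4 per [-3.33 -0.42  2.14] maxcost 1e-16 maxdq/row 11.6 qend [-14.  51.  45. 104.  -6. 162.]
```

View pics/d6sc.png

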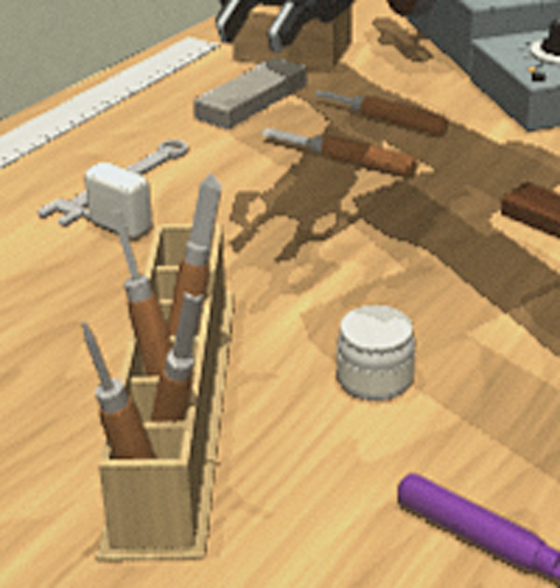

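>>> servo_tool([
  {"xyz": [0.18, -1.88, -1.9], "angular": [0, 0, 0]},
  {"xyz": [0.18, -1.88, -1.9], "angular": [0, 0, 0]},
  {"xyz": [0.18, -1.88, -1.9], "angular": [0, 0, 0]},
], gripper=-0.1)

```text
t: 54.7
ee_pos: [0.4983, 0.0505, 0.2479]
ee_rot: [-90.6, 70.1, -80.5]
ft_force: [0.3, -0.9, 0.4]
gripper_width: 0.549
```

>>> servo_tool([
  {"xyz": [0, 0, 0], "angular": [0.0422, 0.0906, -0.0648]},
  {"xyz": [0, 0, 0], "angular": [0.0422, 0.0906, -0.0648]},
  {"xyz": [0, 0, 0], "angular": [0.0422, 0.0906, -0.0648]},
  {"xyz": [0, 0, 0], "angular": [0.0422, 0.0906, -0.0648]},
  {"xyz": [0, 0, 0], "angular": [0.0422, 0.0906, -0.0648]},
  {"xyz": [0, 0, 0], "angular": [0.0422, 0.0906, -0.0648]},
  {"xyz": [0, 0, 0], "angular": [0.0422, 0.0906, -0.0648]},
  {"xyz": [0, 0, 0], "angular": [0.0422, 0.0906, -0.0648]},
  {"xyz": [0, 0, 0], "angular": [0.0422, 0.0906, -0.0648]},
  {"xyz": [0, 0, 0], "angular": [0.0422, 0.0906, -0.0648]},
  {"xyz": [0, 0, 0], "angular": [0.0422, 0.0906, -0.0648]},
  {"xyz": [0, 0, 0], "angular": [0.0422, 0.0906, -0.0648]},
  {"xyz": [0, 0, 0], "angular": [0.0422, 0.0906, -0.0648]},
  {"xyz": [0, 0, 0], "angular": [0.0422, 0.0906, -0.0648]},
  {"xyz": [0, 0, 0], "angular": [0.0422, 0.0906, -0.0648]},
  {"xyz": [0, 0, 0], "angular": [0.0422, 0.0906, -0.0648]},
  {"xyz": [0, 0, 0], "angular": [0.0422, 0.0906, -0.0648]},
  {"xyz": [0, 0, 0], "angular": [0.0422, 0.0906, -0.0648]},
])

```text
t: 56.5
ee_pos: [0.4991, 0.051, 0.248]
ee_rot: [-89.9, -20.3, -175.1]
ft_force: [0.2, 0.6, -0.1]
gripper_width: 0.551
```

>>> servo_tool([
  {"xyz": [-1.89, 0.2, 3.06], "angular": [0, 0, 0]},
  {"xyz": [-1.89, 0.2, 3.06], "angular": [0, 0, 0]},
  {"xyz": [-1.89, 0.2, 3.06], "angular": [0, 0, 0]},
  {"xyz": [-1.89, 0.2, 3.06], "angular": [0, 0, 0]},
  {"xyz": [-1.89, 0.2, 3.06], "angular": [0, 0, 0]},
  {"xyz": [-1.89, 0.2, 3.06], "angular": [0, 0, 0]},
  {"xyz": [0, 0, 0], "angular": [0, 0, 0]},
  {"xyz": [0, 0, 0], "angular": [0, 0, 0]},
])

```text
t: 57.3
ee_pos: [0.6171, -0.1233, 0.1959]
ee_rot: [-90.2, -20.3, -174.9]
ft_force: [0.7, 0.6, -0.3]
gripper_width: 0.551
```

```bash
python3 snap.py e1
```

```text
t 57.3 [ 0.6171 -0.1233  0.1959] [-14.   50.7  45.1 103.8  -6.3 162. ] 0.5508201319708592 [ 0.7  0.6 -0.3]
```

View pics/e1.png

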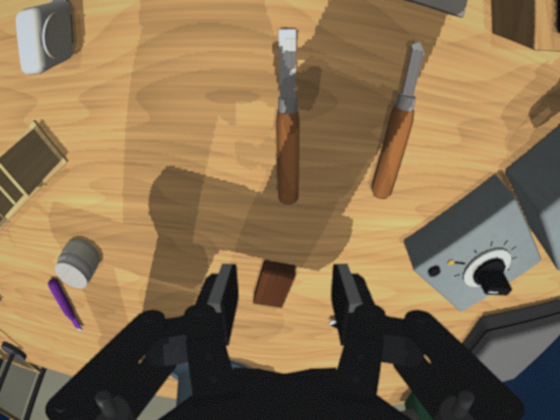

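```bash
python3 meas.py e1 289 205 288 28; python3 meas.py e1 381 197 419 43;python3 - <<'E'
from plan import *
trplan([.616,-.125,.012])
E
```

```text
butt [ 0.5247 -0.1359] tip [ 0.7081 -0.1178] L 0.1843 psi 5.6 grip90 [ 0.6143 -0.127 ]
butt [ 0.5451 -0.2356] tip [ 0.7136 -0.2331] L 0.1685 psi 0.8 grip90 [ 0.6351 -0.2343]
tr total [-6.29 17.42  0.29] n 5 per [-1.26  3.48  0.06] maxcost 1e-17 maxdq/row 6.1 qend [-14.  54.  25.  80.  -6. 162.]
```

>>> servo_tool([
  {"xyz": [-1.26, 3.5, 0.06], "angular": [0, 0, 0]},
  {"xyz": [-1.26, 3.5, 0.06], "angular": [0, 0, 0]},
  {"xyz": [-1.26, 3.5, 0.06], "angular": [0, 0, 0]},
  {"xyz": [-1.26, 3.5, 0.06], "angular": [0, 0, 0]},
  {"xyz": [-0.65, 1.75, 0.05], "angular": [0, 0, 0]},
  {"xyz": [-0.6, 1.7, 0], "angular": [0, 0, 0]},
  {"xyz": [0, 0, 0], "angular": [0, 0, 0]},
  {"xyz": [0, 0, 0], "angular": [0, 0, 0]},
])

```text
t: 58.15
ee_pos: [0.6164, -0.1248, 0.014]
ee_rot: [-90.1, -20.1, -174.8]
ft_force: [0.4, 0.3, 0.0]
gripper_width: 0.548
```

>>> servo_tool([
  {"xyz": [0, 0, 0], "angular": [0, 0, 0]},
  {"xyz": [0, 0, 0], "angular": [0, 0, 0]},
  {"xyz": [0, 0, 0], "angular": [0, 0, 0]},
  {"xyz": [0, 0, 0], "angular": [0, 0, 0]},
  {"xyz": [0, 0, 0], "angular": [0, 0, 0]},
  {"xyz": [0, 0, 0], "angular": [0, 0, 0]},
], gripper=1, force=80)

```text
t: 58.75
ee_pos: [0.618, -0.126, 0.0149]
ee_rot: [-90.1, -20.0, -174.9]
ft_force: [-0.1, 1.9, 5.6]
gripper_width: 0.229
```

```bash
python3 snap.py e2; python3 place.py 4
```

```text
t 58.75 [ 0.618  -0.126   0.0149] [-14.2  53.9  24.7  79.8  -6.4 161.8] 0.22880812173350137 [-0.1  1.9  5.6]
pocket [0.5469 0.2163]
X [ 0.618 -0.126  0.2  ]
tr total [  6.31 -17.39  -0.02] n 5 per [ 1.26 -3.48 -0.  ] maxcost 3e-19 maxdq/row 6.2 qend [-14.  51.  45. 104.  -6. 162.]
rot total [-0.76  -1.631  1.166] n 16 per [-0.0475 -0.1019  0.0729] maxcost 2e-02 maxdq/row 10.3 qend [-37.  64.  45. 121.  45.  27.]
tr total [-13.36  32.33  -1.06] n 9 per [-1.48  3.59 -0.12] maxcost 2e-02 maxdq/row 6.5 qend [-12.  46.   5.  96.  60.  40.]
X [0.5  0.05 0.25]
tr total [ 17.6  -18.59 -18.6 ] n 8 per [ 2.2  -2.32 -2.33] maxcost 1e-17 maxdq/row 3.6 qend [ -0.  31.  18.  96.  -2. 175.]
rot total [-0.76  -1.631  1.166] n 16 per [-0.0475 -0.1019  0.0729] maxcost 1e-17 maxdq/row 11.4 qend [-29.  47.   9. 112.  47.  23.]
tr total [-2.04 15.82  7.51] n 5 per [-0.41  3.16  1.5 ] maxcost 1e-18 maxdq/row 4.4 qend [-12.  46.   5.  96.  60.  40.]
X [0.5  0.12 0.25]
tr total [ 17.02 -18.8  -25.57] n 10 per [ 1.7  -1.88 -2.56] maxcost 1e-04 maxdq/row 3.0 qend [  6.  33.  20.  97.   1. 180.]
rot total [-0.76  -1.631  1.166] n 16 per [-0.0475 -0.1019  0.0729] maxcost 1e-04 maxdq/row 12.5 qend [-23.  43.   4. 106.  52.  28.]
tr total [0.32 9.35 6.29] n 3 per [0.11 3.12 2.1 ] maxcost 2e-18 maxdq/row 4.4 qend [-12.  46.   5.  96.  60.  40.]
X [0.52 0.   0.25]
tr total [ 16.15 -19.13 -13.44] n 8 per [ 2.02 -2.39 -1.68] maxcost 2e-17 maxdq/row 3.2 qend [ -5.  34.  22.  98.  -3. 170.]
rot total [-0.76  -1.631  1.166] n 16 per [-0.0475 -0.1019  0.0729] maxcost 2e-21 maxdq/row 11.0 qend [-32.  52.  19. 118.  44.  21.]
tr total [-3.84 20.78  6.4 ] n 6 per [-0.64  3.46  1.07] maxcost 3e-18 maxdq/row 4.5 qend [-12.  46.   5.  96.  60.  40.]
```

>>> servo_tool([
  {"xyz": [1, -2.8, 0], "angular": [0, 0, 0]},
  {"xyz": [2.07, -1.97, -2.33], "angular": [0, 0, 0]},
  {"xyz": [2.07, -1.97, -2.33], "angular": [0, 0, 0]},
  {"xyz": [2.07, -1.97, -2.33], "angular": [0, 0, 0]},
  {"xyz": [2.07, -1.97, -2.33], "angular": [0, 0, 0]},
  {"xyz": [2.07, -1.97, -2.33], "angular": [0, 0, 0]},
  {"xyz": [2.07, -1.97, -2.33], "angular": [0, 0, 0]},
  {"xyz": [2.07, -1.97, -2.33], "angular": [0, 0, 0]},
  {"xyz": [2.07, -1.97, -2.33], "angular": [0, 0, 0]},
  {"xyz": [0, 0, 0], "angular": [0, 0, 0]},
])

```text
t: 59.8
ee_pos: [0.4998, 0.0527, 0.2523]
ee_rot: [-90.1, -19.8, -174.7]
ft_force: [0.3, -0.2, -0.2]
gripper_width: 0.227
```

>>> servo_tool([
  {"xyz": [0, 0, 0], "angular": [-0.0422, -0.0906, 0.0648]},
  {"xyz": [0, 0, 0], "angular": [-0.0422, -0.0906, 0.0648]},
  {"xyz": [0, 0, 0], "angular": [-0.0422, -0.0906, 0.0648]},
  {"xyz": [0, 0, 0], "angular": [-0.0422, -0.0906, 0.0648]},
  {"xyz": [0, 0, 0], "angular": [-0.0422, -0.0906, 0.0648]},
  {"xyz": [0, 0, 0], "angular": [-0.0422, -0.0906, 0.0648]},
  {"xyz": [0, 0, 0], "angular": [-0.0422, -0.0906, 0.0648]},
  {"xyz": [0, 0, 0], "angular": [-0.0422, -0.0906, 0.0648]},
  {"xyz": [0, 0, 0], "angular": [-0.0422, -0.0906, 0.0648]},
  {"xyz": [0, 0, 0], "angular": [-0.0422, -0.0906, 0.0648]},
  {"xyz": [0, 0, 0], "angular": [-0.0422, -0.0906, 0.0648]},
  {"xyz": [0, 0, 0], "angular": [-0.0422, -0.0906, 0.0648]},
  {"xyz": [0, 0, 0], "angular": [-0.0422, -0.0906, 0.0648]},
  {"xyz": [0, 0, 0], "angular": [-0.0422, -0.0906, 0.0648]},
  {"xyz": [0, 0, 0], "angular": [-0.0422, -0.0906, 0.0648]},
  {"xyz": [0, 0, 0], "angular": [-0.0422, -0.0906, 0.0648]},
  {"xyz": [0, 0, 0], "angular": [-0.0422, -0.0906, 0.0648]},
  {"xyz": [0, 0, 0], "angular": [-0.0422, -0.0906, 0.0648]},
  {"xyz": [0, 0, 0], "angular": [0, 0, 0]},
  {"xyz": [0, 0, 0], "angular": [0, 0, 0]},
])

```text
t: 61.8
ee_pos: [0.5, 0.0499, 0.2467]
ee_rot: [-90.8, 70.0, -80.8]
ft_force: [0.2, 0.1, -0.4]
gripper_width: 0.228
```

```bash
python3 snap.py e3;python3 topocket.py 4 .003
```

```text
t 61.8 [0.5    0.0499 0.2467] [-28.8  47.1   9.1 111.8  47.1  23.3] 0.2282514283591663 [ 0.2  0.1 -0.4]
target [0.5474 0.2134] blade up? [-0.057  0.339  0.939]
rot total [-0.001 -0.003  0.001] n 1 per [-0.0006 -0.0029  0.0013] maxcost 3e-20 maxdq/row 0.3 qend [-29.  47.   9. 112.  47.  23.]
tr total [-2.19 15.46  7.49] n 5 per [-0.44  3.09  1.5 ] maxcost 5e-18 maxdq/row 4.3 qend [-12.  46.   6.  96.  60.  40.]
tr total [10.05  3.67  0.03] n 3 per [3.35 1.22 0.01] maxcost 5e-18 maxdq/row 3.7 qend [-12.  53.   2.  85.  60.  40.]
```

View pics/e3.png

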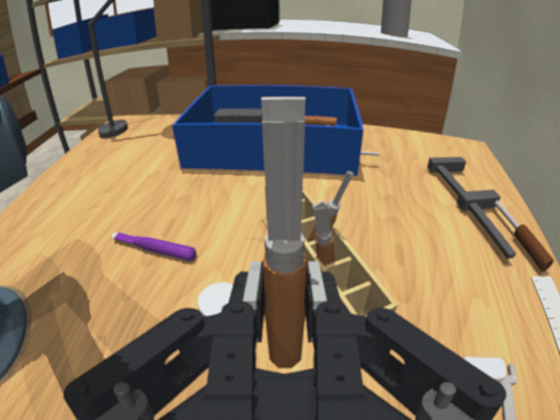

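>>> servo_tool([
  {"xyz": [-0.2, 1.5, 0.75], "angular": [0, 0, 0]},
  {"xyz": [-0.44, 3.1, 1.5], "angular": [0, 0, 0]},
  {"xyz": [-0.44, 3.1, 1.5], "angular": [0, 0, 0]},
  {"xyz": [-0.44, 3.1, 1.5], "angular": [0, 0, 0]},
  {"xyz": [-0.44, 3.1, 1.5], "angular": [0, 0, 0]},
  {"xyz": [-0.23, 1.55, 0.75], "angular": [0, 0, 0]},
  {"xyz": [0, 0, 0], "angular": [0, 0, 0]},
  {"xyz": [0, 0, 0], "angular": [0, 0, 0]},
])

```text
t: 62.65
ee_pos: [0.5465, 0.2147, 0.2167]
ee_rot: [-90.1, 70.0, -80.1]
ft_force: [-0.1, -0.2, -1.2]
gripper_width: 0.225
```

```bash
python3 snap.py e4s side; python3 side.py e4s .003; python3 - <<'E'
from plan import *
trplan([.5474,.2134,.107])
E
```

```text
t 62.65 [0.5465 0.2147 0.2167] [-12.3  45.7   5.6  96.2  60.3  39.7] 0.2246915540844261 [-0.1 -0.2 -1.2]
tr total [10.32  3.69  0.06] n 3 per [3.44 1.23 0.02] maxcost 5e-18 maxdq/row 3.8 qend [-12.  53.   2.  85.  60.  40.]
```

View pics/e4so.png

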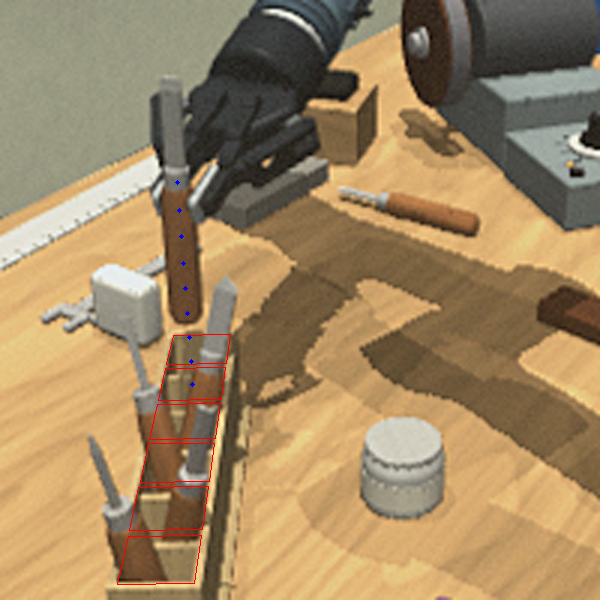

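>>> servo_tool([
  {"xyz": [2.3, 0.85, 0], "angular": [0, 0, 0]},
  {"xyz": [2.3, 0.85, 0], "angular": [0, 0, 0]},
  {"xyz": [1.5, 0.55, 0], "angular": [0, 0, 0]},
  {"xyz": [1.5, 0.55, 0], "angular": [0, 0, 0]},
  {"xyz": [1, 0.35, 0], "angular": [0, 0, 0]},
  {"xyz": [0.7, 0.27, 0], "angular": [0, 0, 0]},
  {"xyz": [0.7, 0.27, 0], "angular": [0, 0, 0]},
  {"xyz": [0, 0, 0], "angular": [0, 0, 0]},
  {"xyz": [0, 0, 0], "angular": [0, 0, 0]},
])

```text
t: 63.6
ee_pos: [0.5469, 0.2143, 0.1093]
ee_rot: [-90.4, 70.1, -80.4]
ft_force: [0.3, -0.5, -1.2]
gripper_width: 0.227
```

>>> servo_tool([
  {"xyz": [0, 0, 0], "angular": [0, 0, 0]},
  {"xyz": [0, 0, 0], "angular": [0, 0, 0]},
  {"xyz": [0, 0, 0], "angular": [0, 0, 0]},
  {"xyz": [0, 0, 0], "angular": [0, 0, 0]},
  {"xyz": [0, -1.5, 0], "angular": [0, 0, 0]},
  {"xyz": [0, -3, 0], "angular": [0, 0, 0]},
  {"xyz": [0, -3.5, 0], "angular": [0, 0, 0]},
  {"xyz": [0, -3.5, 0], "angular": [0, 0, 0]},
  {"xyz": [-2, -3, 0], "angular": [0, 0, 0]},
  {"xyz": [-3, -2, 0], "angular": [0, 0, 0]},
  {"xyz": [-2, -1, 0], "angular": [0, 0, 0]},
  {"xyz": [0, 0, 0], "angular": [0, 0, 0]},
], gripper=0.15)

```text
t: 64.8
ee_pos: [0.5726, 0.0748, 0.2375]
ee_rot: [-89.7, 69.9, -79.8]
ft_force: [0.5, -0.2, -0.7]
gripper_width: 0.427
```

```bash
python3 snap.py e6s side; python3 - <<'E'
from plan import *
crop(cv2.imread('pics/e6s.png'),150,150,350,360,2.8,'pics/e6sc.png')
P,R=pose()
for k,(g,psi) in dict(T3=((.635,-.233),.5)).items():
  Rt=kin.Rpick(psi,20);print(k)
  for X in ([.5,.05,.25],[.5,.0,.24],[.5,-.05,.24]):
    print(X);q=trplan(X);q=rotplan(Rt,pos=X,q0=q);q=trplan([*g,.2],R=Rt,p0=X,q0=q)
E
```

```text
t 64.8 [0.5726 0.0748 0.2375] [-23.8  53.6  22.3 115.2  51.4  27.2] 0.4274263215345761 [ 0.5 -0.2 -0.7]
T3
[0.5, 0.05, 0.25]
tr total [-0.93 -1.67 -7.53] n 2 per [-0.47 -0.84 -3.76] maxcost 3e-20 maxdq/row 6.9 qend [-29.  47.   9. 112.  47.  23.]
rot total [ 0.793  1.705 -1.126] n 16 per [ 0.0496  0.1065 -0.0704] maxcost 1e-14 maxdq/row 11.7 qend [ -1.  31.  18.  96.  -1. 178.]
tr total [-14.16   0.17  28.42] n 8 per [-1.77  0.02  3.55] maxcost 9e-05 maxdq/row 14.8 qend [-22.  62.  70. 116.  -8. 158.]
[0.5, 0.0, 0.24]
tr total [ 1.69 -5.95 -8.39] n 3 per [ 0.56 -1.98 -2.8 ] maxcost 7e-23 maxdq/row 3.2 qend [-33.  50.  14. 115.  44.  20.]
rot total [ 0.793  1.705 -1.126] n 16 per [ 0.0496  0.1065 -0.0704] maxcost 2e-16 maxdq/row 11.1 qend [ -6.  31.  16.  95.  -2. 174.]
tr total [-13.86  -0.79  23.42] n 7 per [-1.98 -0.11  3.35] maxcost 9e-05 maxdq/row 15.9 qend [-22.  62.  70. 116.  -8. 158.]
[0.5, -0.05, 0.24]
tr total [  3.38 -10.58  -9.26] n 4 per [ 0.85 -2.65 -2.31] maxcost 3e-22 maxdq/row 3.2 qend [-37.  54.  20. 120.  40.  18.]
rot total [ 0.793  1.705 -1.126] n 16 per [ 0.0496  0.1065 -0.0704] maxcost 1e-18 maxdq/row 10.6 qend [-11.  31.  16.  94.  -4. 170.]
tr total [-13.9   -0.8   18.42] n 6 per [-2.32 -0.13  3.07] maxcost 9e-05 maxdq/row 17.0 qend [-22.  62.  70. 116.  -8. 158.]
```

View pics/e6sc.png

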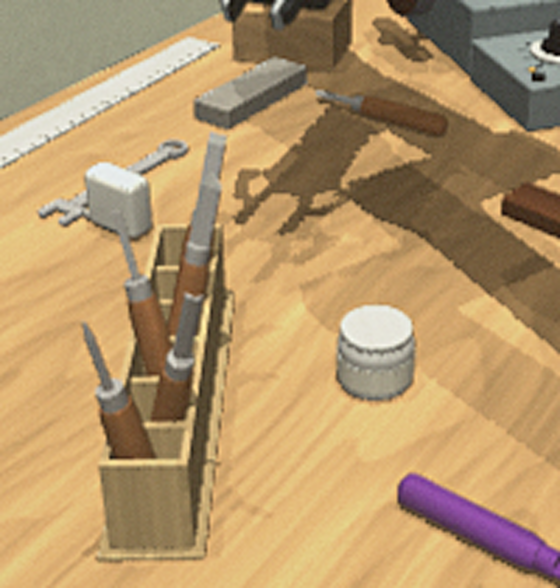

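```bash
python3 snap.py e7t top; python3 - <<'E'
from plan import *
crop(cv2.imread('pics/e7t.png'),80,150,260,280,4,'pics/e7tc.png')
crop(cv2.imread('pics/e6s.png'),180,170,260,300,5,'pics/e6sd.png')
P,R=pose()
g,psi=(.635,-.233),.5
Rt=kin.Rpick(psi,20)
for X in ([.5,.0,.24],[.5,-.05,.2]):
  for z in (.1,.14):
    print(X,z);q=trplan(X);q=rotplan(Rt,pos=X,q0=q);q=trplan([*g,z],R=Rt,p0=X,q0=q);q=trplan([*g,.013],R=Rt,p0=[*g,z],q0=q)
E
```

```text
t 64.85 [0.572  0.0753 0.2355] [-23.8  53.7  22.2 115.1  51.4  27.2] 0.42814047933353516 [ 0.4 -0.  -0.2]
[0.5, 0.0, 0.24] 0.1
tr total [ 1.61 -6.03 -8.36] n 3 per [ 0.54 -2.01 -2.79] maxcost 8e-17 maxdq/row 3.2 qend [-33.  50.  14. 116.  43.  20.]
rot total [ 0.796  1.704 -1.125] n 16 per [ 0.0497  0.1065 -0.0703] maxcost 2e-16 maxdq/row 11.1 qend [ -6.  31.  16.  95.  -2. 174.]
tr total [-17.28   8.61  23.42] n 8 per [-2.16  1.08  2.93] maxcost 2e-18 maxdq/row 7.5 qend [-22.  59.  48.  97.  -8. 159.]
tr total [-2.98  8.18  0.  ] n 3 per [-0.99  2.73  0.  ] maxcost 4e-21 maxdq/row 4.0 qend [-22.  60.  38.  86.  -8. 159.]
[0.5, 0.0, 0.24] 0.14
tr total [ 1.61 -6.03 -8.36] n 3 per [ 0.54 -2.01 -2.79] maxcost 8e-17 maxdq/row 3.2 qend [-33.  50.  14. 116.  43.  20.]
rot total [ 0.796  1.704 -1.125] n 16 per [ 0.0497  0.1065 -0.0703] maxcost 2e-16 maxdq/row 11.1 qend [ -6.  31.  16.  95.  -2. 174.]
tr total [-15.91   4.85  23.42] n 8 per [-1.99  0.61  2.93] maxcost 6e-19 maxdq/row 9.4 qend [-22.  59.  54. 104.  -8. 159.]
tr total [-4.34 11.93  0.  ] n 4 per [-1.09  2.98  0.  ] maxcost 5e
[... 406 characters left out ...]
 maxdq/row 8.5 qend [-22.  59.  48.  97.  -8. 159.]
tr total [-2.98  8.18  0.  ] n 3 per [-0.99  2.73  0.  ] maxcost 4e-21 maxdq/row 4.0 qend [-22.  60.  38.  86.  -8. 159.]
[0.5, -0.05, 0.2] 0.14
tr total [ 7.05 -9.29 -9.22] n 4 per [ 1.76 -2.32 -2.31] maxcost 1e-18 maxdq/row 3.2 qend [-37.  56.  19. 116.  40.  18.]
rot total [ 0.796  1.704 -1.125] n 16 per [ 0.0497  0.1065 -0.0703] maxcost 1e-18 maxdq/row 10.6 qend [-11.  32.  11.  89.  -4. 170.]
tr total [-14.59   1.08  18.42] n 6 per [-2.43  0.18  3.07] maxcost 2e-19 maxdq/row 12.1 qend [-22.  59.  54. 104.  -8. 159.]
tr total [-4.34 11.93  0.  ] n 4 per [-1.09  2.98  0.  ] maxcost 5e-17 maxdq/row 5.7 qend [-22.  60.  38.  86.  -8. 159.]
```

View pics/e7tc.png

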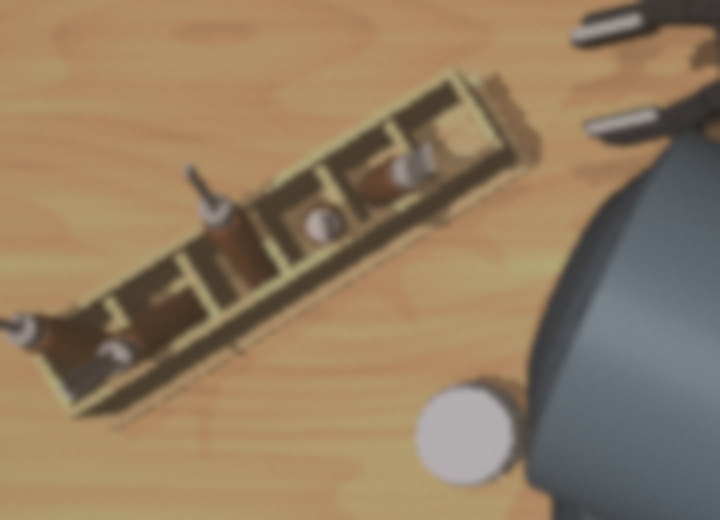

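View pics/e6sd.png

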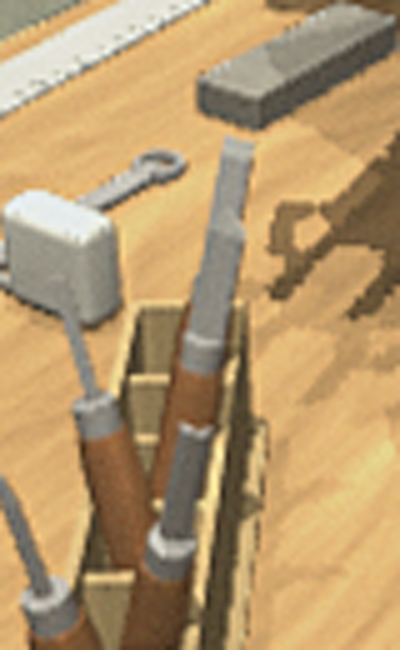

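>>> servo_tool([
  {"xyz": [0.54, -2, -2.79], "angular": [0, 0, 0]},
  {"xyz": [0.54, -2, -2.79], "angular": [0, 0, 0]},
  {"xyz": [0.54, -2, -2.79], "angular": [0, 0, 0]},
], gripper=-0.1)

```text
t: 65.2
ee_pos: [0.4983, 0.0005, 0.2387]
ee_rot: [-90.7, 70.1, -80.5]
ft_force: [0.8, 0.3, -0.1]
gripper_width: 0.55
```

>>> servo_tool([
  {"xyz": [0, 0, 0], "angular": [0.0442, 0.0947, -0.0625]},
  {"xyz": [0, 0, 0], "angular": [0.0442, 0.0947, -0.0625]},
  {"xyz": [0, 0, 0], "angular": [0.0442, 0.0947, -0.0625]},
  {"xyz": [0, 0, 0], "angular": [0.0442, 0.0947, -0.0625]},
  {"xyz": [0, 0, 0], "angular": [0.0442, 0.0947, -0.0625]},
  {"xyz": [0, 0, 0], "angular": [0.0442, 0.0947, -0.0625]},
  {"xyz": [0, 0, 0], "angular": [0.0442, 0.0947, -0.0625]},
  {"xyz": [0, 0, 0], "angular": [0.0442, 0.0947, -0.0625]},
  {"xyz": [0, 0, 0], "angular": [0.0442, 0.0947, -0.0625]},
  {"xyz": [0, 0, 0], "angular": [0.0442, 0.0947, -0.0625]},
  {"xyz": [0, 0, 0], "angular": [0.0442, 0.0947, -0.0625]},
  {"xyz": [0, 0, 0], "angular": [0.0442, 0.0947, -0.0625]},
  {"xyz": [0, 0, 0], "angular": [0.0442, 0.0947, -0.0625]},
  {"xyz": [0, 0, 0], "angular": [0.0442, 0.0947, -0.0625]},
  {"xyz": [0, 0, 0], "angular": [0.0442, 0.0947, -0.0625]},
  {"xyz": [0, 0, 0], "angular": [0.0442, 0.0947, -0.0625]},
  {"xyz": [0, 0, 0], "angular": [0.0442, 0.0947, -0.0625]},
  {"xyz": [0, 0, 0], "angular": [0.0442, 0.0947, -0.0625]},
])

```text
t: 67.0
ee_pos: [0.4992, 0.001, 0.2389]
ee_rot: [-89.9, -20.3, -179.7]
ft_force: [-0.1, 0.2, -0.7]
gripper_width: 0.551
```

>>> servo_tool([
  {"xyz": [-1.77, 0.54, 2.6], "angular": [0, 0, 0]},
  {"xyz": [-1.77, 0.54, 2.6], "angular": [0, 0, 0]},
  {"xyz": [-1.77, 0.54, 2.6], "angular": [0, 0, 0]},
  {"xyz": [-1.77, 0.54, 2.6], "angular": [0, 0, 0]},
  {"xyz": [-1.77, 0.54, 2.6], "angular": [0, 0, 0]},
  {"xyz": [-1.77, 0.54, 2.6], "angular": [0, 0, 0]},
  {"xyz": [-1.77, 0.54, 2.6], "angular": [0, 0, 0]},
  {"xyz": [-1.77, 0.54, 2.6], "angular": [0, 0, 0]},
  {"xyz": [-1.77, 0.54, 2.6], "angular": [0, 0, 0]},
  {"xyz": [0, 0, 0], "angular": [0, 0, 0]},
  {"xyz": [0, 0, 0], "angular": [0, 0, 0]},
])

```text
t: 68.1
ee_pos: [0.6339, -0.2321, 0.1364]
ee_rot: [-90.2, -20.3, -179.5]
ft_force: [-0.4, -0.7, 0.7]
gripper_width: 0.55
```

```bash
python3 snap.py f1
```

```text
t 68.1 [ 0.6339 -0.2321  0.1364] [-22.1  59.3  54.1 103.7  -7.5 158.6] 0.5502123558936062 [-0.4 -0.7  0.7]
```

View pics/f1.png

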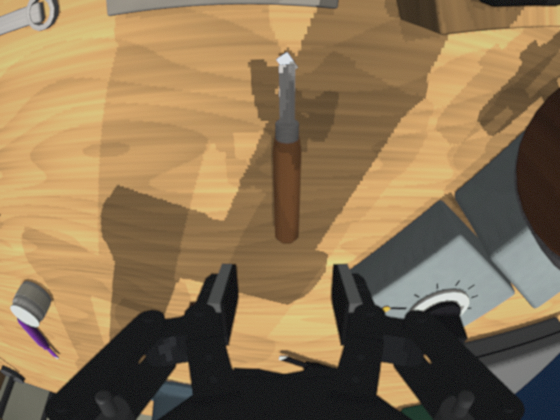

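```bash
python3 meas.py f1 286.5 243 288 52;python3 - <<'E'
from plan import *
trplan([.635,-.233,.012])
E
```

```text
butt [ 0.5416 -0.2345] tip [ 0.7154 -0.2336] L 0.1738 psi 0.3 grip90 [ 0.6316 -0.234 ]
tr total [-4.43 11.81  0.17] n 4 per [-1.11  2.95  0.04] maxcost 6e-16 maxdq/row 5.4 qend [-22.  61.  39.  87.  -8. 159.]
```

>>> servo_tool([
  {"xyz": [-1.05, 2.95, 0.05], "angular": [0, 0, 0]},
  {"xyz": [-1.05, 2.95, 0.05], "angular": [0, 0, 0]},
  {"xyz": [-1.05, 2.95, 0.05], "angular": [0, 0, 0]},
  {"xyz": [-0.55, 1.5, 0.05], "angular": [0, 0, 0]},
  {"xyz": [-0.55, 1.55, 0], "angular": [0, 0, 0]},
  {"xyz": [0, 0, 0], "angular": [0, 0, 0]},
  {"xyz": [0, 0, 0], "angular": [0, 0, 0]},
])

```text
t: 68.85
ee_pos: [0.6336, -0.2332, 0.0145]
ee_rot: [-90.1, -20.1, -179.4]
ft_force: [-0.2, 1.1, 0.2]
gripper_width: 0.548
```

>>> servo_tool([
  {"xyz": [0, 0, 0], "angular": [0, 0, 0]},
  {"xyz": [0, 0, 0], "angular": [0, 0, 0]},
  {"xyz": [0, 0, 0], "angular": [0, 0, 0]},
  {"xyz": [0, 0, 0], "angular": [0, 0, 0]},
  {"xyz": [0, 0, 0], "angular": [0, 0, 0]},
  {"xyz": [0, 0, 0], "angular": [0, 0, 0]},
], gripper=1, force=80)

```text
t: 69.45
ee_pos: [0.6348, -0.2345, 0.0151]
ee_rot: [-90.0, -19.9, -179.5]
ft_force: [1.0, 1.5, 6.6]
gripper_width: 0.225
```

```bash
python3 snap.py f2; python3 place.py 5
```

```text
t 69.45 [ 0.6348 -0.2345  0.0151] [-22.3  60.3  38.3  86.5  -7.6 158.5] 0.22470899253835258 [1.  1.5 6.6]
pocket [0.5721 0.1779]
X [ 0.635 -0.234  0.2  ]
tr total [  6.29 -17.38  -0.  ] n 5 per [ 1.26 -3.48 -0.  ] maxcost 8e-05 maxdq/row 10.2 qend [-22.  62.  70. 116.  -8. 158.]
rot total [-0.796 -1.704  1.125] n 16 per [-0.0498 -0.1065  0.0703] maxcost 8e-02 maxdq/row 10.4 qend [-44.  66.  56. 121.  44.  29.]
tr total [-15.67  38.67   0.99] n 11 per [-1.42  3.52  0.09] maxcost 8e-02 maxdq/row 6.1 qend [-15.  50.  13. 103.  58.  36.]
X [0.5  0.05 0.25]
tr total [ 20.45 -17.57 -28.56] n 10 per [ 2.04 -1.76 -2.86] maxcost 1e-17 maxdq/row 5.3 qend [ -1.  31.  18.  96.  -1. 178.]
rot total [-0.796 -1.704  1.125] n 16 per [-0.0498 -0.1065  0.0703] maxcost 3e-19 maxdq/row 11.7 qend [-29.  47.   9. 112.  47.  23.]
tr total [-0.59 11.85  9.32] n 4 per [-0.15  2.96  2.33] maxcost 1e-18 maxdq/row 3.8 qend [-15.  50.  13. 103.  58.  36.]
X [0.5  0.12 0.25]
tr total [ 20.39 -17.59 -35.56] n 12 per [ 1.7  -1.47 -2.96] maxcost 3e-03 maxdq/row 5.0 qend [  4.  33.  20.  97.   3. 180.]
rot total [-0.796 -1.704  1.125] n 16 per [-0.0498 -0.1065  0.0703] maxcost 3e-03 maxdq/row 12.7 qend [-23.  43.   4. 106.  52.  28.]
tr total [1.77 5.38 8.11] n 3 per [0.59 1.79 2.7 ] maxcost 3e-18 maxdq/row 3.5 qend [-15.  50.  13. 103.  58.  36.]
X [0.52 0.   0.25]
tr total [ 18.61 -18.24 -23.55] n 9 per [ 2.07 -2.03 -2.62] maxcost 1e-17 maxdq/row 4.7 qend [ -6.  34.  22.  98.  -2. 174.]
rot total [-0.796 -1.704  1.125] n 16 per [-0.0498 -0.1065  0.0703] maxcost 1e-17 maxdq/row 11.2 qend [-32.  52.  19. 118.  44.  21.]
tr total [-2.39 16.81  8.22] n 5 per [-0.48  3.36  1.64] maxcost 2e-18 maxdq/row 3.9 qend [-15.  50.  13. 103.  58.  36.]
```

>>> servo_tool([
  {"xyz": [1, -2.8, 0], "angular": [0, 0, 0]},
  {"xyz": [1.76, -1.55, -2.36], "angular": [0, 0, 0]},
  {"xyz": [1.76, -1.55, -2.36], "angular": [0, 0, 0]},
  {"xyz": [1.76, -1.55, -2.36], "angular": [0, 0, 0]},
  {"xyz": [1.76, -1.55, -2.36], "angular": [0, 0, 0]},
  {"xyz": [1.76, -1.55, -2.36], "angular": [0, 0, 0]},
  {"xyz": [1.76, -1.55, -2.36], "angular": [0, 0, 0]},
  {"xyz": [1.76, -1.55, -2.36], "angular": [0, 0, 0]},
  {"xyz": [1.76, -1.55, -2.36], "angular": [0, 0, 0]},
  {"xyz": [1.76, -1.55, -2.36], "angular": [0, 0, 0]},
  {"xyz": [1.76, -1.55, -2.36], "angular": [0, 0, 0]},
  {"xyz": [0, 0, 0], "angular": [0, 0, 0]},
])

```text
t: 70.7
ee_pos: [0.5199, 0.0029, 0.2526]
ee_rot: [-90.1, -19.8, -179.3]
ft_force: [0.0, -0.1, -0.3]
gripper_width: 0.229
```

>>> servo_tool([
  {"xyz": [0, 0, 0], "angular": [-0.0442, -0.0947, 0.0625]},
  {"xyz": [0, 0, 0], "angular": [-0.0442, -0.0947, 0.0625]},
  {"xyz": [0, 0, 0], "angular": [-0.0442, -0.0947, 0.0625]},
  {"xyz": [0, 0, 0], "angular": [-0.0442, -0.0947, 0.0625]},
  {"xyz": [0, 0, 0], "angular": [-0.0442, -0.0947, 0.0625]},
  {"xyz": [0, 0, 0], "angular": [-0.0442, -0.0947, 0.0625]},
  {"xyz": [0, 0, 0], "angular": [-0.0442, -0.0947, 0.0625]},
  {"xyz": [0, 0, 0], "angular": [-0.0442, -0.0947, 0.0625]},
  {"xyz": [0, 0, 0], "angular": [-0.0442, -0.0947, 0.0625]},
  {"xyz": [0, 0, 0], "angular": [-0.0442, -0.0947, 0.0625]},
  {"xyz": [0, 0, 0], "angular": [-0.0442, -0.0947, 0.0625]},
  {"xyz": [0, 0, 0], "angular": [-0.0442, -0.0947, 0.0625]},
  {"xyz": [0, 0, 0], "angular": [-0.0442, -0.0947, 0.0625]},
  {"xyz": [0, 0, 0], "angular": [-0.0442, -0.0947, 0.0625]},
  {"xyz": [0, 0, 0], "angular": [-0.0442, -0.0947, 0.0625]},
  {"xyz": [0, 0, 0], "angular": [-0.0442, -0.0947, 0.0625]},
  {"xyz": [0, 0, 0], "angular": [-0.0442, -0.0947, 0.0625]},
  {"xyz": [0, 0, 0], "angular": [-0.0442, -0.0947, 0.0625]},
  {"xyz": [0, 0, 0], "angular": [0, 0, 0]},
  {"xyz": [0, 0, 0], "angular": [0, 0, 0]},
])

```text
t: 72.7
ee_pos: [0.5201, -0.0001, 0.2477]
ee_rot: [-90.7, 70.0, -80.8]
ft_force: [-0.3, 0.0, -0.1]
gripper_width: 0.229
```

```bash
python3 snap.py f3;python3 snap.py f3t top; python3 - <<'E'
from plan import *
crop(cv2.imread('pics/f3t.png'),80,150,260,280,4,'pics/f3tc.png')
E
python3 topocket.py 5 .006
```

```text
t 72.7 [ 5.201e-01 -1.000e-04  2.477e-01] [-31.9  51.9  18.7 118.2  44.4  21.1] 0.2287785908455326 [-0.3  0.  -0.1]
t 72.75 [5.200e-01 1.000e-04 2.488e-01] [-31.9  51.8  18.7 118.2  44.4  21.1] 0.23091945869891725 [ 0.1  0.3 -0.6]
target [0.5732 0.172 ] blade up? [-0.058  0.339  0.939]
rot total [-0.001 -0.002  0.002] n 1 per [-0.0008 -0.0018  0.002 ] maxcost 4e-17 maxdq/row 0.2 qend [-32.  52.  19. 118.  44.  21.]
tr total [-2.28 16.21  8.21] n 5 per [-0.46  3.24  1.64] maxcost 5e-18 maxdq/row 3.7 qend [-16.  50.  14. 103.  58.  36.]
tr total [10.05  3.68  0.02] n 3 per [3.35 1.23 0.01] maxcost 5e-18 maxdq/row 3.6 qend [-16.  57.  10.  93.  58.  36.]
```

View pics/f3.png

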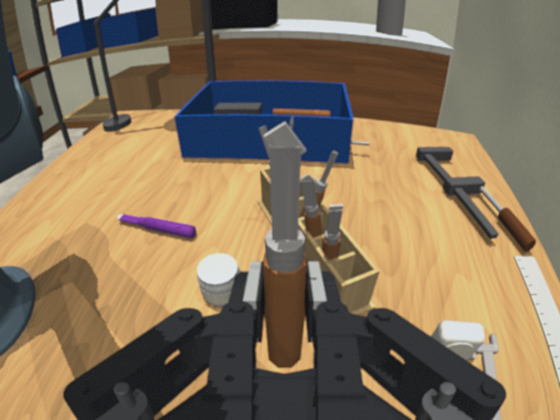

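View pics/f3tc.png

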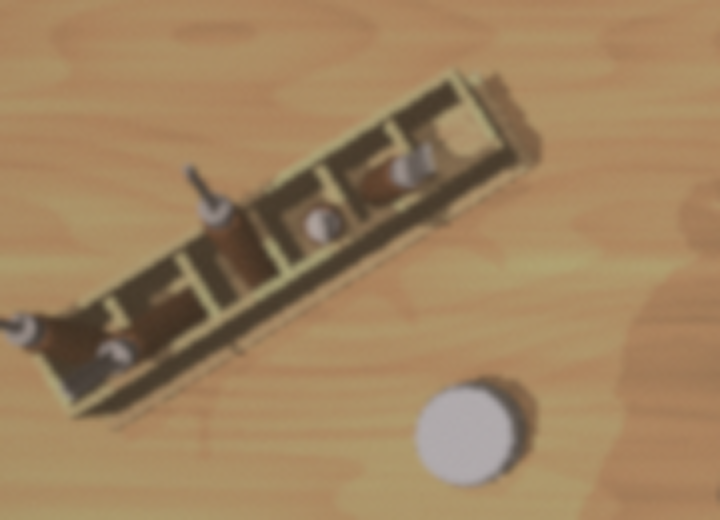

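```bash
python3 - <<'E'
from plan import *
print(px2w('top',80+430/4,150+152/4,z=.178),px2w('top',80+404/4,150+175/4,z=.112))
E
```

```text
[0.54473986 0.1638682  0.178     ] [0.54015218 0.1900748  0.112     ]
```

```bash
python3 - <<'E'
from plan import *
q=trplan([.581,.174,.22]);trplan([.581,.174,.107],p0=[.581,.174,.22],q0=q)
E
```

```text
tr total [-2.77 16.1   9.01] n 5 per [-0.55  3.22  1.8 ] maxcost 3e-18 maxdq/row 3.8 qend [-15.  51.  16. 104.  58.  36.]
tr total [10.61  3.89  0.02] n 3 per [3.54 1.3  0.01] maxcost 1e-28 maxdq/row 3.8 qend [-15.  58.  12.  93.  58.  36.]
```

>>> servo_tool([
  {"xyz": [-0.3, 1.6, 0.9], "angular": [0, 0, 0]},
  {"xyz": [-0.55, 3.22, 1.8], "angular": [0, 0, 0]},
  {"xyz": [-0.55, 3.22, 1.8], "angular": [0, 0, 0]},
  {"xyz": [-0.55, 3.22, 1.8], "angular": [0, 0, 0]},
  {"xyz": [-0.55, 3.22, 1.8], "angular": [0, 0, 0]},
  {"xyz": [-0.27, 1.62, 0.9], "angular": [0, 0, 0]},
  {"xyz": [0, 0, 0], "angular": [0, 0, 0]},
  {"xyz": [0, 0, 0], "angular": [0, 0, 0]},
])

```text
t: 73.6
ee_pos: [0.58, 0.1755, 0.221]
ee_rot: [-90.2, 70.0, -80.1]
ft_force: [0.5, -0.2, -1.3]
gripper_width: 0.229
```

```bash
python3 snap.py f4; python3 snap.py f4s side; python3 side.py f4s .0035; python3 - <<'E'
from plan import *
trplan([.581,.174,.107])
E
```

```text
t 73.6 [0.58   0.1755 0.221 ] [-15.1  50.6  15.5 104.3  58.2  36.1] 0.22915600130721936 [ 0.5 -0.2 -1.3]
t 73.65 [0.5803 0.1746 0.2208] [-15.2  50.7  15.5 104.4  58.2  36.1] 0.22901580522242418 [ 0.6 -0.1 -0.6]
tr total [10.68  3.87  0.07] n 3 per [3.56 1.29 0.02] maxcost 8e-16 maxdq/row 3.8 qend [-15.  58.  12.  94.  58.  36.]
```

View pics/f4so.png

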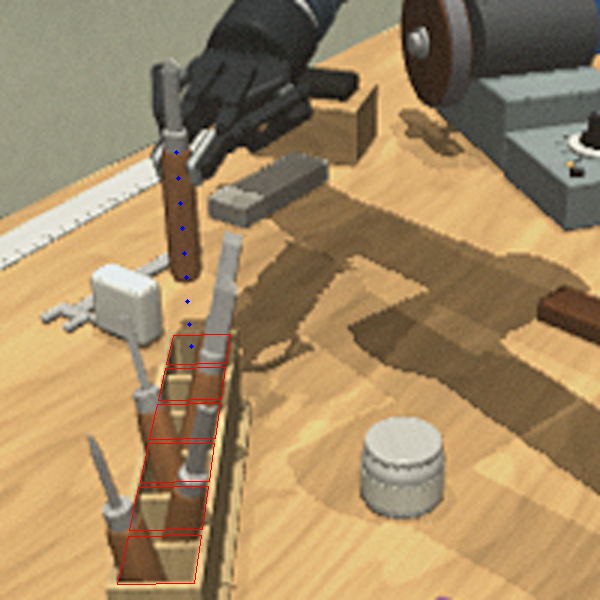

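View pics/f4.png

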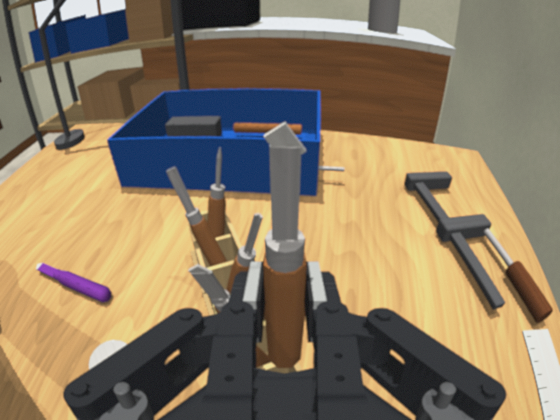

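>>> servo_tool([
  {"xyz": [1.8, 0.65, 0], "angular": [0, 0, 0]},
  {"xyz": [1.8, 0.65, 0], "angular": [0, 0, 0]},
  {"xyz": [1.2, 0.43, 0], "angular": [0, 0, 0]},
  {"xyz": [0, 0, 0], "angular": [0, 0, 0]},
])

```text
t: 74.1
ee_pos: [0.58, 0.1735, 0.1674]
ee_rot: [-90.9, 70.1, -80.9]
ft_force: [-0.3, 0.1, -1.1]
gripper_width: 0.226
```

```bash
python3 snap.py f5; python3 snap.py f5s side; python3 side.py f5s .0035; python3 - <<'E'
from plan import *
trplan([.581,.174,.107])
E
```

```text
t 74.1 [0.58   0.1735 0.1674] [-15.3  53.8  13.3  99.2  58.2  36. ] 0.2264338096088377 [-0.3  0.1 -1.1]
t 74.15 [0.5804 0.1737 0.1686] [-15.3  53.8  13.4  99.3  58.2  36. ] 0.22575608678530606 [-0.2 -0.4  0.2]
tr total [5.85 2.13 0.05] n 2 per [2.92 1.07 0.03] maxcost 2e-16 maxdq/row 2.9 qend [-15.  58.  12.  94.  58.  36.]
```

View pics/f5so.png

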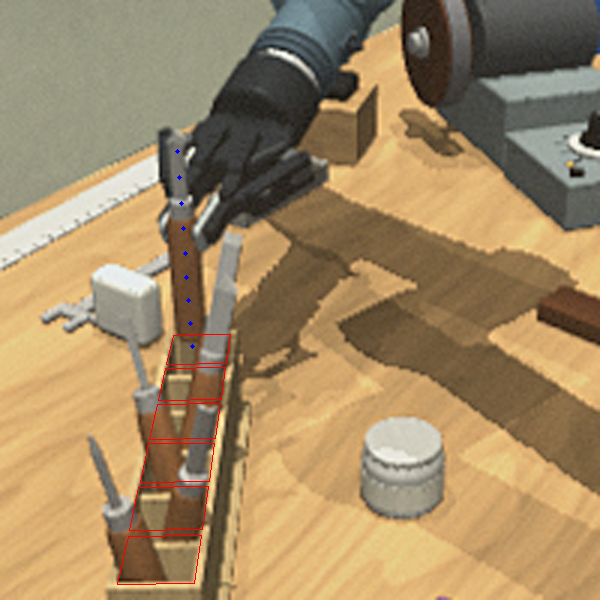

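View pics/f5.png

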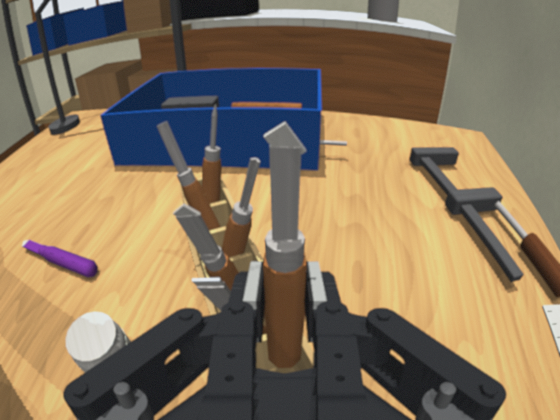

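>>> servo_tool([
  {"xyz": [1.5, 0.55, 0], "angular": [0, 0, 0]},
  {"xyz": [1.5, 0.55, 0], "angular": [0, 0, 0]},
  {"xyz": [1.2, 0.43, 0], "angular": [0, 0, 0]},
  {"xyz": [0.8, 0.3, 0], "angular": [0, 0, 0]},
  {"xyz": [0.8, 0.3, 0], "angular": [0, 0, 0]},
  {"xyz": [0, 0, 0], "angular": [0, 0, 0]},
  {"xyz": [0, 0, 0], "angular": [0, 0, 0]},
])

```text
t: 74.9
ee_pos: [0.5803, 0.1746, 0.1071]
ee_rot: [-90.5, 70.1, -80.5]
ft_force: [0.2, -0.2, -0.7]
gripper_width: 0.225
```

```bash
python3 snap.py f6; python3 snap.py f6s side; python3 side.py f6s .0035
```

```text
t 74.9 [0.5803 0.1746 0.1071] [-15.2  57.9  12.   93.7  58.3  36. ] 0.2253630327563865 [ 0.2 -0.2 -0.7]
t 74.95 [0.5805 0.1745 0.1074] [-15.2  57.8  12.   93.7  58.3  36. ] 0.22743407757735773 [ 0.  -1.2 -1.6]
```

View pics/f6so.png

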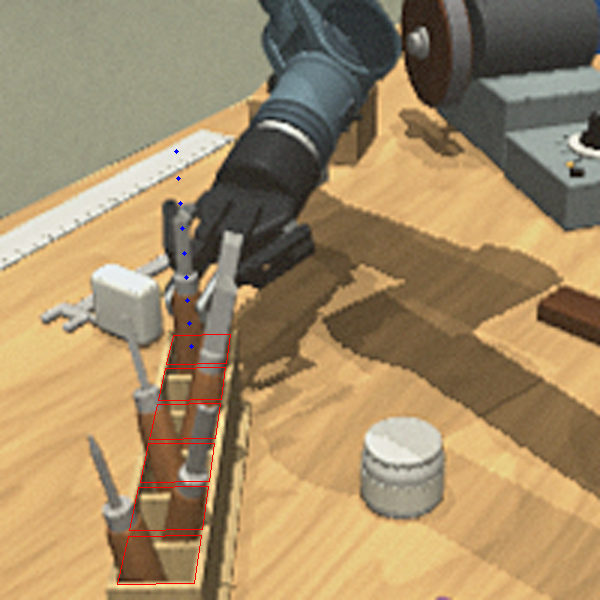

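View pics/f6.png

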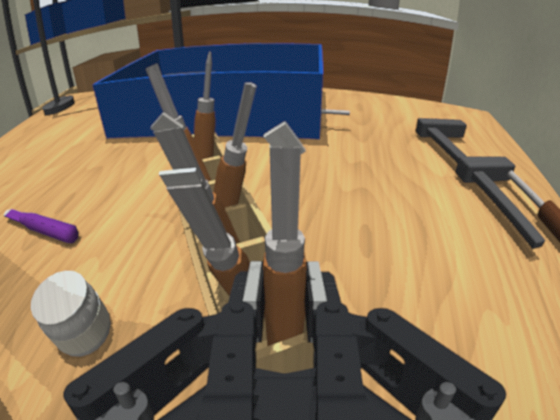

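In, no contact force. Release gently and retreat.

>>> servo_tool([
  {"xyz": [0, 0, 0], "angular": [0, 0, 0]},
  {"xyz": [0, 0, 0], "angular": [0, 0, 0]},
  {"xyz": [0, 0, 0], "angular": [0, 0, 0]},
  {"xyz": [0, 0, 0], "angular": [0, 0, 0]},
  {"xyz": [0, -1.5, 0], "angular": [0, 0, 0]},
  {"xyz": [0, -3, 0], "angular": [0, 0, 0]},
  {"xyz": [0, -3.5, 0], "angular": [0, 0, 0]},
  {"xyz": [0, -3.5, 0], "angular": [0, 0, 0]},
  {"xyz": [-2, -2, 0], "angular": [0, 0, 0]},
  {"xyz": [-3, 0, 0], "angular": [0, 0, 0]},
  {"xyz": [0, 0, -3], "angular": [0, 0, 0]},
  {"xyz": [0, 0, -3], "angular": [0, 0, 0]},
  {"xyz": [0, 0, 0], "angular": [0, 0, 0]},
], gripper=0.25)

```text
t: 76.3
ee_pos: [0.5377, 0.0557, 0.2008]
ee_rot: [-91.1, 70.2, -81.1]
ft_force: [-0.1, 1.0, 0.1]
gripper_width: 0.376
```

```bash
python3 snap.py g1; python3 snap.py g1s side; python3 snap.py g1t top; python3 - <<'E'
from plan import *
crop(cv2.imread('pics/g1s.png'),150,120,350,320,3,'pics/g1sc.png')
crop(cv2.imread('pics/g1t.png'),70,140,260,290,4,'pics/g1tc.png')
E
```

```text
t 76.3 [0.5377 0.0557 0.2008] [-26.7  53.3  14.6 110.3  48.9  24.8] 0.3758826097824915 [-0.1  1.   0.1]
t 76.35 [0.5395 0.0559 0.2009] [-26.6  53.4  14.9 110.3  49.   24.8] 0.37697838597189 [-0.4  0.7 -0.1]
t 76.4 [0.5405 0.0559 0.2007] [-26.6  53.4  15.1 110.3  49.1  24.8] 0.3780220636757946 [ 1.  -0.  -0.2]
```

View pics/g1sc.png

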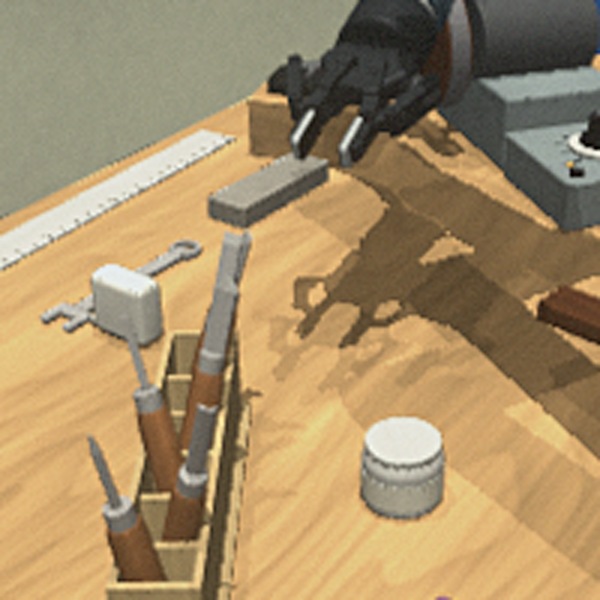

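View pics/g1tc.png

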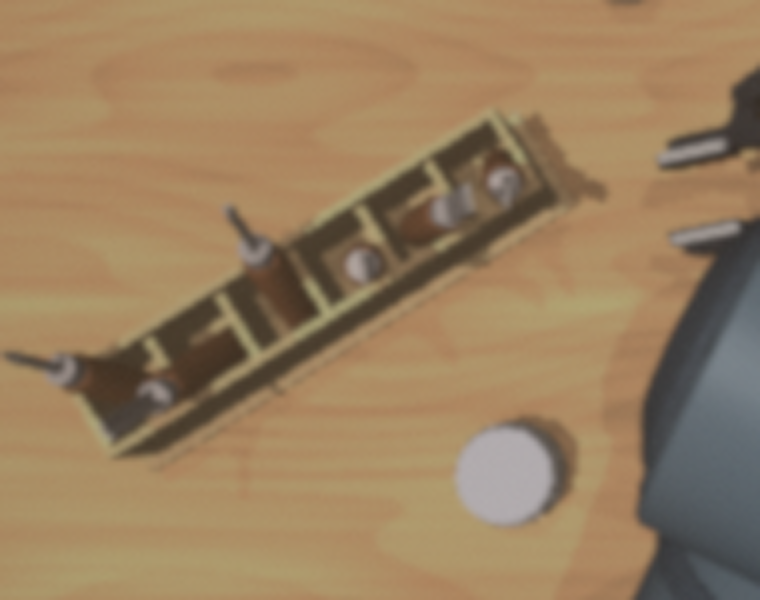

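View pics/g1t.png

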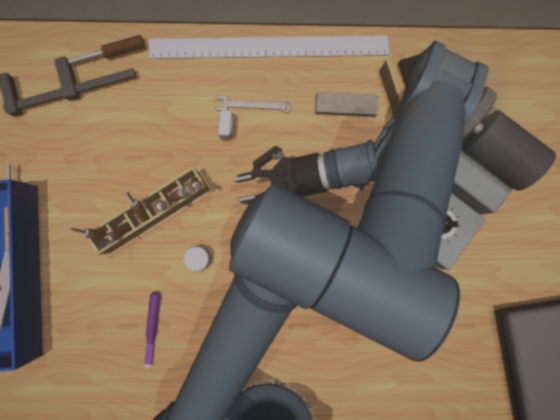

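View pics/g1.png

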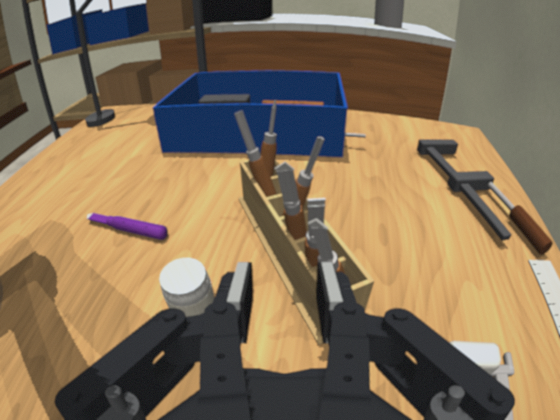

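```bash
python3 - <<'E'
from plan import *
print(state()['t'])
p,d=capture('top')
for n,(u,v) in dict(p0=(86,232),p1=(108,239),p2=(134,202),p3=(160,206),p4=(182,192),p5=(196,185)).items():
    best=[px2w('top',u+a,v+b,d=d[v+b,u+a]) for a in(-2,-1,0,1,2) for b in (-2,-1,0,1,2) if d[v+b,u+a]>0]
    m=max(best,key=lambda x:x[2]);print(n,np.round(m,3),np.median([x[2] for x in best]).round(3))
s,_=capture('side');crop(s[:,:,::-1],300,120,400,200,6,'pics/g2.png');print(state()['t'])
E
```

```text
76.45
p0 [0.457 0.387 0.128] 0.122
p1 [0.438 0.339 0.131] 0.121
p2 [0.522 0.287 0.135] 0.12
p3 [0.508 0.216 0.176] 0.122
p4 [0.542 0.177 0.146] 0.122
p5 [0.549 0.147 0.165] 0.12
76.55
```

View pics/g2.png

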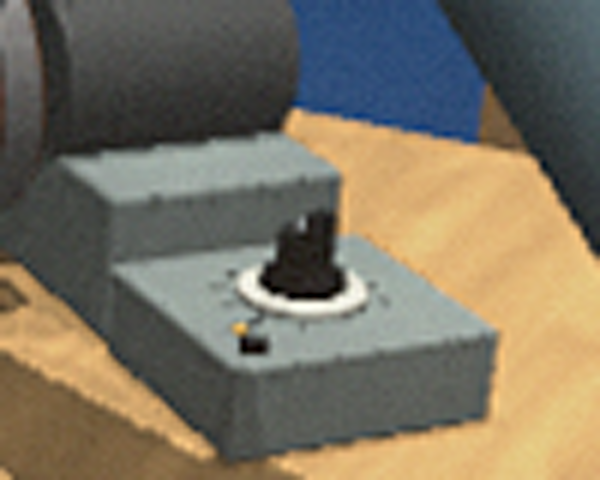

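>>> servo_tool([
  {"xyz": [0, -3, 0], "angular": [0, 0, 0]},
  {"xyz": [0, 0, 0], "angular": [0, 0, 0]},
  {"xyz": [0, 0, 0], "angular": [0, 0, 0]},
  {"xyz": [0, 0, 0], "angular": [0, 0, 0]},
  {"xyz": [0, 0, 0], "angular": [0, 0, 0]},
])

```text
t: 77.05
ee_pos: [0.5453, 0.0289, 0.2102]
ee_rot: [-90.4, 70.1, -80.4]
ft_force: [0.9, -0.1, -0.0]
gripper_width: 0.376
```

```bash
python3 -c "
from station import *
print(close_job(), state()['t'])"
```

```text
the job is handed in; nothing more can be done
the job is handed in; nothing more can be done
```

I turned the strop's dial back to its standby mark, and all six wooden-handled tools now stand in the holder, one per pocket, blade up. I handed the job in at about 77 s of the 210 s allowed; no verdict is reported.

**Dial:** I turned it about 113° anticlockwise. In the wrist picture right after release the pointer lay along the tick with the brass stud. It looked unchanged in the last side picture.

**Tools:** In the last top picture all the ferrules read about 0.12 m above the bench, which fits every butt being on its pocket floor. The tools lean in their pockets. I did not measure the angles, but the pocket size limits the lean to roughly 22°, inside the 31° allowed.

**Other things:** I left the bystanders and the black and purple look-alikes alone. They look to be in the same places in the last top picture, except that the dark offcut was hidden behind the arm there; the side picture still shows it. I compared these by eye only.

**Disagreements:** The top and wrist cameras put the holder about 4 mm apart, so I aimed between the two readings. My one trial of a fully horizontal gripper reached a joint limit, so I placed the tools with a tilted, sideways grip instead. No check failed after that.

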